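Unload the light hood

TASK

The culture dishes have had their time under the light hood: slide the black transport lock open to its end stop, press on the bare front of the flat metal stage and drag it fully out to its front stop, then stand every dish upright in the steel tray. When the stage is empty, slide it fully home again and slide the lock fully closed. Leave the rubber bulb and the amber flask where they are.

Things in the scene. Friction and masses are not known exactly. Their poses are not given: they have to be found in the camera images.
- hood: White bench light hood, fixed. Origin on the worktop below the middle of the hood's open front edge; x points into the hood (away from the robot at yaw 0), y left, z up. Bed x -255 to +120, y +-165 mm, 24 mm high. The hood stands over x = 0 to +120 mm, open only in front; roof from z = 100 to 108 mm. Lock on a small deck at the right (-y) side.
- stage (a joint): Flat metal plate sliding on the bed, 210 (x) x 296 (y) x 12 mm, no handle. 0 m: home (plate from x = -100 to +110 mm of the hood frame); grows as it slides out straight along the hood's -x to its front stop at 0.14 m. Stays where left; needs about 2 to 3 N, so it follows a fingertip pressing down with 8 to 15 N. Cannot leave home by more than 4 mm while the lock is closed.
- stage_pad (a point): Point on the top of the stage's bare front part (z = 38 mm), mid width, moves with it: 62 mm before the hood's front edge when home, where only the front 100 mm of the stage show. Lips 8 to 10 mm high run along the stage's rear edge and the rear half of its sides. Axes as the hood's.
- lock (a joint): Transport lock at the right of the stage: black upright grip that slides sideways along the hood's y. 0 m: closed, bolt in front of the stage; grows as it slides to the right (hood's -y) to its end stop, open, at 0.032 m. About 2 N to slide; stays where it is left. It closes only with the stage home.
- lock_grip (a point): Middle of the lock's grip (z = 71 mm), moves with it. Grip 44 mm (hood's x) x 14 mm (hood's y), from z = 33 mm up to z = 83 mm; below that a foot 30 x 26 mm on the deck. Closed, the grip stands 15 mm clear of the stage's side.
- tray: Open steel carrying tray, 350 x 116 x 14 mm, walls and floor 4 mm thick, long side along its x. Origin under its centre. Loose, 0.9 kg, stands on the worktop right of the hood.
- bulb: Bystander: red rubber pipette bulb, 51 mm wide, 76 mm tall, origin under its centre. Leave alone.
- amber: Bystander: small conical glass flask with amber broth, 52 mm wide, 85 mm tall, origin under its centre. Leave alone.
- dish_1: Squat round culture dish, amber glass with a white lid, 58 mm across the lid (the top 14 mm; the glass below is 4 mm narrower), 34 mm tall, 90 g. Lid fixed. Origin at the centre of its underside, z up. At the start it stands on the rear of the stage under the hood, if present (2 to 4 dishes are).
- dish_2: Squat round culture dish, amber glass with a white lid, 54 mm across the lid (the top 14 mm; the glass below is 4 mm narrower), 40 mm tall, 90 g. Lid fixed. Origin at the centre of its underside, z up. At the start it stands on the rear of the stage under the hood, if present (2 to 4 dishes are).
- dish_3: Squat round culture dish, amber glass with a white lid, 58 mm across the lid (the top 14 mm; the glass below is 4 mm narrower), 34 mm tall, 90 g. Lid fixed. Origin at the centre of its underside, z up. At the start it stands on the rear of the stage under the hood, if present (2 to 4 dishes are).
- dish_4: Squat round culture dish, amber glass with a white lid, 54 mm across the lid (the top 14 mm; the glass below is 4 mm narrower), 40 mm tall, 90 g. Lid fixed. Origin at the centre of its underside, z up. At the start it stands on the rear of the stage under the hood, if present (2 to 4 dishes are).

How it is judged (in metres and radians):
On the way, in this order (a step that is already met when the one before it is completed fails the run):
1. the lock is slid open to its end stop, the stage still home (value of joint lock above 0.028 m and value of joint stage below 0.02 m), for 0.2 s.
2. the stage is dragged out to its front stop (value of joint stage above 0.132 m), for 0.2 s.
3. every dish stands upright in the tray, let go (x of dish_1 in the frame of tray between -0.16 and 0.16 m and y of dish_1 in the frame of tray between -0.042 and 0.042 m and z of dish_1 in the frame of tray between -0.002 and 0.012 m and angle between each of dish_1, dish_2, dish_3, dish_4's own z axis and vertical below 0.15 rad and linear speed of each of dish_1, dish_2, dish_3, dish_4 below 0.05 m/s and x of dish_2 in the frame of tray between -0.16 and 0.16 m and y of dish_2 in the frame of tray between -0.042 and 0.042 m and z of dish_2 in the frame of tray between -0.002 and 0.012 m and x of dish_3 in the frame of tray between -0.16 and 0.16 m and y of dish_3 in the frame of tray between -0.042 and 0.042 m and z of dish_3 in the frame of tray between -0.002 and 0.012 m and x of dish_4 in the frame of tray between -0.16 and 0.16 m and y of dish_4 in the frame of tray between -0.042 and 0.042 m and z of dish_4 in the frame of tray between -0.002 and 0.012 m and contact force between the fingers and dish_1 below 0.1 N and contact force between the fingers and dish_2 below 0.1 N and contact force between the fingers and dish_3 below 0.1 N and contact force between the fingers and dish_4 below 0.1 N), for 0.3 s.
4. the empty stage is home again (value of joint stage below 0.006 m), for 0.2 s.
At the end, for the whole second after the job is handed in: Every dish present stands in the tray (underside on the tray floor, inside its walls, upright within 0.15 rad, at rest); the stage is home (within 6 mm); the lock is closed (within 5 mm) (x of dish_1 in the frame of tray between -0.16 and 0.16 m and y of dish_1 in the frame of tray between -0.042 and 0.042 m and z of dish_1 in the frame of tray between -0.002 and 0.012 m and angle between each of dish_1, dish_2, dish_3, dish_4's own z axis and vertical below 0.15 rad and linear speed of each of dish_1, dish_2, dish_3, dish_4 below 0.05 m/s and x of dish_2 in the frame of tray between -0.16 and 0.16 m and y of dish_2 in the frame of tray between -0.042 and 0.042 m and z of dish_2 in the frame of tray between -0.002 and 0.012 m and x of dish_3 in the frame of tray between -0.16 and 0.16 m and y of dish_3 in the frame of tray between -0.042 and 0.042 m and z of dish_3 in the frame of tray between -0.002 and 0.012 m and x of dish_4 in the frame of tray between -0.16 and 0.16 m and y of dish_4 in the frame of tray between -0.042 and 0.042 m and z of dish_4 in the frame of tray between -0.002 and 0.012 m and value of joint stage below 0.006 m and value of joint lock below 0.005 m); the robot touches nothing.
It fails at once if the rubber bulb is moved more than 25 mm (distance of bulb from where it was at the start of the episode above 0.025 m).
It fails at once if the amber flask is moved more than 25 mm (distance of amber from where it was at the start of the episode above 0.025 m).
Of dish_1, dish_2, dish_3, dish_4 only 2 to 4 are there at a start; the rules pass over those that are not, and their reading is None.
At some moment in a run one of dish_1, dish_2, dish_3, dish_4 may be knocked a few centimetres aside while the robot is not near it.
It also fails if it takes over 210 s, if anything falls off the work surface, if the arm or the gripper's body presses on something with over 40 N, if the wrist force passes 120 N, or if a joint passes its speed limit or range.

ROBOT

A 6-joint arm with a two-finger parallel gripper is mounted at the origin on the work surface; the furniture and walls round the work are solid. World frame = base frame: x ahead of the robot, y to its left, z up, the work surface at z = 0. Lengths are in mm, angles in rad, forces in N, time in s.
With the tool pointing down it reaches from about 350 to 875 mm from the base axis. Payload 4.2 kg.
Tool frame: the origin (TCP) lies midway between the tips of the shut fingers; the grasp point (between the pads) lies 19 mm behind it (arm.grip_point_offset is the z of the grasp point in the tool frame, in mm); z points along the fingers, x is the direction in which the jaws open and shut, and the axes are right-handed (so a half turn about z gives the same grasp; the last joint's range is limited). The gripper opens to 85 mm and grips with 20 to 120 N. Pads are 22 mm wide; open, the fingers measure 114 mm over their backs; the gripper's body (76 mm by 85 mm) begins 54 mm behind the grasp point. The pads swing forward as they close: fully open they stand 13 mm farther back than shut.
Start: joints at [-0.989, 0.385, 0.008, 0, -1.194, -0.259], TCP at [198.28, -592.692, 196.112] pointing down, gripper open.
Joint ranges: [-3.14, 3.14], [-1.21, 2.06], [-1.07, 1.41], [-3.16, 2.05], [-2.99, -0.16], [-3.1, 3.1]. Speed limits (rad/s): [2.79, 2.79, 3.14, 3.14, 3.14, 3.14].

INTERFACE

Orientations are given as a unit quaternion [x, y, z, w].
In Python, from bench import arm gives the robot as it stands.
- The arm moves only by the shell command python3 -m jog 'ROWS'. ROWS is JSON, a list of rows, each an object of numbers: "hand": the finger opening in mm, from 0 to 85.4; "dx", "dy", "dz": the shift along the tool's x, y, z in mm; "rx", "ry", "rz": the turn, a rotation vector about the tool's x, y, z in rad. A call has 1 to 5 rows; each row shifts and turns the commanded pose from where the row before left it, along the tool's axes as they then stand; what a row does not reach is not made up. A row lasts 1/12 s, in which the tool goes at most 41.7 mm and 7.16 degrees, less where a joint would pass 70% of its speed; a pose out of reach is approached as far as the arm can. A call with a gripper value outside its range is refused whole. The fingers move at their own pace and stop on an object; the grip force is fixed at half the most. Time passes only in rows, so rows that do not move let the fingers close. It gives the time, the measured TCP pose, the force and the opening at its end, in the units of the state.
- arm.read_state(): the state, without advancing time (a new reading comes with each control period).
- arm.get_image(name): name is "scene" or "top"; returns a dict with "img" (384x512x3 uint8, red, green, blue), "depth" (384x512 float32, mm along the optical axis (not along the pixel's ray), 0 where there is no reading), "intrinsics" (3x3 intrinsics, pixels), "R" (3x3) and "t" (3): a world point X has camera coordinates R X + t. Camera axes: x right, y down, z forward; pixel columns grow to the right and rows downward; lengths in mm; the calibration is good to about 2 mm. A picture is of the moment at which its call begins.
- arm.job_done(): hands the job in, once; it reports no verdict.
The state is a dict: "clock": time; "joints": joint angles; "joint_vel": joint speeds; "joint_efforts": joint torques, N m; "position": TCP position; "ee_rot": TCP orientation; "contact_force": force on the tool from outside, world axes, zero at the start; "wrist_torque": the same for the moment, N m; "gripper_width": finger opening in mm.
Only numpy, scipy, OpenCV 4.12 (cv2) and the standard library are available. Lean on these libraries where they do the work, as an engineer would, in place of code of your own. Each camera call takes 0.05 s, during which the arm holds its last target.

## Working session

There is one attempt and no reset: what is moved stays moved. The work goes in short steps, Python scripts to look and compute and a shell command to move; the robot and the scene stay as the last step left them, time stands still between calls to the robot, and variables do not carry over. Pictures are saved under pics/ and viewed, and the job is handed in when it is done.

```bash
ls; mkdir -p pics
python3 - <<'E'
from bench import arm
import cv2,numpy as np
s=arm.read_state(); print({k:np.round(v,3).tolist() for k,v in s.items()}, arm.grip_point_offset)
for n in("scene","top"):
    d=arm.get_image(n); cv2.imwrite(f"pics/{n}0.png",d["img"][:,:,::-1]); np.savez(f"{n}0.npz",**d)
    print(n,d["intrinsics"].tolist(),np.round(d["R"],3).tolist(),np.round(d["t"],1))
E
```

```text
pics
{'clock': 0.0, 'joints': [-0.989, 0.386, 0.007, -0.001, -1.194, -0.259], 'joint_vel': [0.0, 0.001, 0.0, 0.001, -0.0, 0.0], 'joint_efforts': [-0.002, -39.229, 18.84, 4.186, -0.005, 0.0], 'position': [198.039, -592.066, 195.01], 'ee_rot': [0.584, 0.811, 0.001, -0.001], 'contact_force': [0.163, 0.313, -0.561], 'wrist_torque': [0.06, 0.011, -0.012], 'gripper_width': 85.348} -18.700000000000003
scene [[365.7378054974845, 0.0, 256.22889064221073], [0.0, 365.7378054974845, 192.4662684139751], [0.0, 0.0, 1.0]] [[-0.25, -0.968, 0.022], [-0.422, 0.088, -0.902], [0.871, -0.235, -0.431]] [206.7 289.4 532.2]
top [[430.05343198196664, 0.0, 247.1296227272221], [0.0, 430.05343198196664, 203.41855913047115], [0.0, 0.0, 1.0]] [[0.003, -1.0, -0.027], [-0.981, 0.002, -0.192], [0.192, 0.027, -0.981]] [ 80.3 565.6 953.7]
```

View pics/scene0.png

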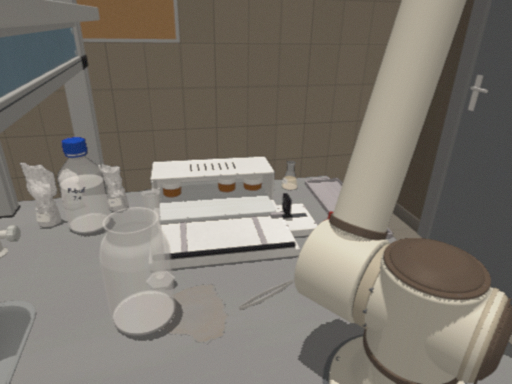

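View pics/top0.png

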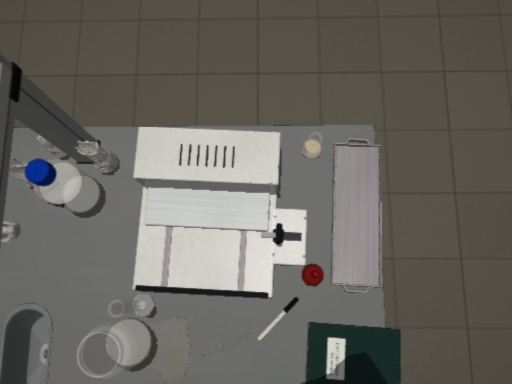

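The two views show the hood on the left with three dishes under it, at scene pixels (172,188), (227,184) and (252,183). In the top view the lock is at (279,235), the tray at (357,215), the bulb at (312,274) and the amber flask at (313,148). I'll enlarge these areas next.

```bash
cat > h.py <<'E'
import numpy as np,cv2
from bench import arm
def ray(d,u,v,z):
    K,R,t=d["intrinsics"],d["R"],d["t"]
    c=-R.T@t; r=R.T@np.linalg.inv(K)@np.array([u,v,1.]); return c+r*(z-c[2])/r[2]
def proj(d,X):
    p=d["R"]@np.asarray(X,float)+d["t"]; q=d["intrinsics"]@p; return q[:2]/q[2]
def pts(d):
    v,u=np.mgrid[0:384,0:512]; z=d["depth"]
    K=d["intrinsics"]; P=np.stack([(u-K[0,2])/K[0,0]*z,(v-K[1,2])/K[1,1]*z,z],-1)
    return (P-d["t"])@d["R"]
def crop(d,u0,u1,v0,v1,f,name):
    cv2.imwrite(name,cv2.resize(d["img"][v0:v1,u0:u1,::-1],None,fx=f,fy=f,interpolation=cv2.INTER_CUBIC))
def snap(n): return arm.get_image(n)
E
python3 - <<'E'
from h import *
d=dict(np.load("top0.npz"));crop(d,130,390,120,310,3,"pics/t1.png")
d=dict(np.load("scene0.npz"));crop(d,140,320,150,270,4,"pics/s1.png")
E
```

```text
(no output)
```

View pics/t1.png

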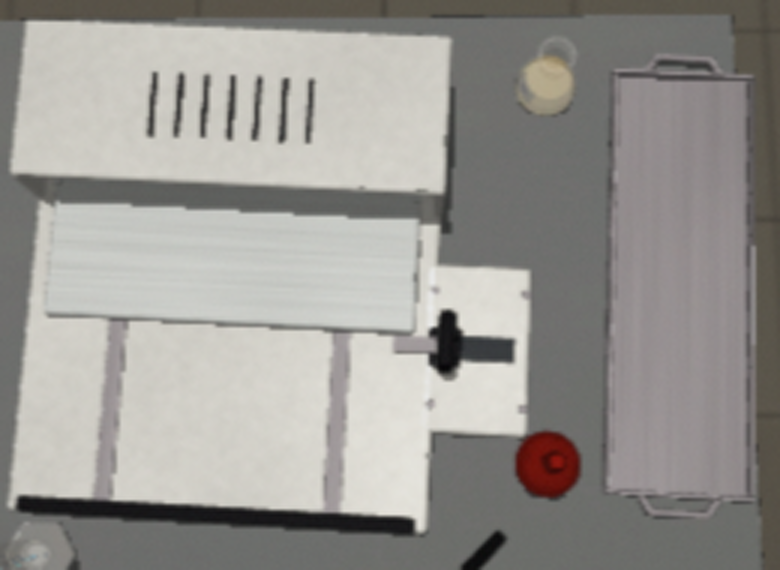

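View pics/s1.png

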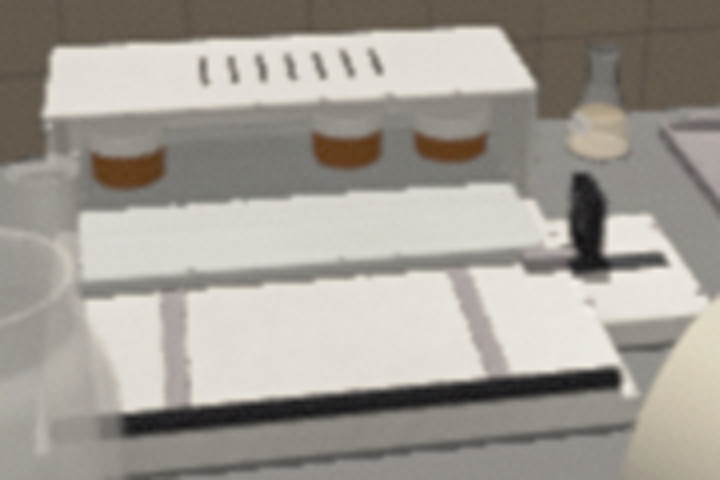

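Run:
```python
from h import *
d=dict(np.load("top0.npz"))
P=lambda a,b,z:ray(d,130+(a+.5)/3-.5,120+(b+.5)/3-.5,z)[:2]
A={"rfl":P(11,173,108),"rfr":P(445,193,108),"rbl":P(25,21,108),"rbr":P(451,37,108)}
print(A)
yaw=lambda l,r:np.arctan2(*( (r-l)*[1,-1]))  # along -y
for l,r in(("rfl","rfr"),("rbl","rbr")):
    v=A[r]-A[l]; print(np.linalg.norm(v), np.arctan2(v[0],-v[1]))
pl,pr=P(46,313,38),P(413,331,38); v=pr-pl; print("plate",pl,pr,np.linalg.norm(v),np.arctan2(v[0],-v[1]))
bl,br=P(12,508,24),P(427,533,24); v=br-bl; print("bed",bl,br,np.linalg.norm(v),np.arctan2(v[0],-v[1]))
print("grip",P(447,310,83),P(447,372,83))
for n,q in {"tray":[(613,72),(752,77),(757,498),(606,490)]}.items(): print(n,[np.round(P(*a,14)) for a in q])
print("bulb",P(556,462,76),"amberbase",P(545,87,20))
D=pts(d)
for n,(u,v) in dict(plate=(210,210),roof=(210,140),deck=(300,255),bed=(200,260),tray=(357,215),grip=(279,235)).items(): print(n,np.round(D[v,u]))
```

```text
{'rfl': array([616.20751509, 337.57752842]), 'rfr': array([599.51616854,  10.10253269]), 'rbl': array([737.54465687, 333.26428343]), 'rbr': array([722.17374181,   4.21560786])}
327.900097404437 -0.050925765221694896
329.4074922097146 -0.04667926179054931
plate [519.59772101 324.52192831] [505.05896564  33.21668275] 291.6678273231886 -0.04986762864251153
bed [367.49620571 347.52414719] [349.57562719  23.04738759] 324.9712520437891 -0.055173107033368814
grip [515.00236719   8.42139179] [468.27882944   8.93235718]
tray [array([ 726., -135.]), array([ 721., -250.]), array([ 377., -234.]), array([ 383., -118.])]
bulb [402.37646873 -71.18053918] amberbase [710.89874865 -77.57749074]
plate [553. 170.  38.]
roof [703. 165. 111.]
deck [447. -44.  25.]
bed [435. 193.  25.]
tray [ 546. -186.    6.]
grip [488.   8.  83.]
```

Hood origin comes out at about (611,173) with yaw about -0.05. Its sizes check out: roof width 328 against 330, plate 292 against 296, and the grip at hood (-111,-170) as specified. Three dishes are present. I'll turn the tool so its x axis lies along the hood's y.

```bash
cat >> h.py <<'E'
from scipy.spatial.transform import Rotation as Ro
O=np.array([611.,173.4]); Y=-0.05
ex=np.array([np.cos(Y),np.sin(Y)]); ey=np.array([-ex[1],ex[0]])
def h2w(x,y): return O+x*ex+y*ey
def w2h(p): r=np.asarray(p)[:2]-O; return np.array([r@ex,r@ey])
def st():
    s=arm.read_state(); print("t",round(s["clock"],2),"w",np.round(s["position"],1),"hood",np.round(w2h(s["position"]),1),"F",np.round(s["contact_force"],1),"wid",round(s["gripper_width"],1),"ang",np.round(ang(s),4)); return s
def ang(s):
    x=Ro.from_quat(s["ee_rot"]).as_matrix()[:,0]; return np.arctan2(x[1],x[0])
def to(xw,yw,z,a=None):
    """shift in tool axes needed to reach world TCP, after first turning tool x to angle a"""
    s=st(); M=Ro.from_quat(s["ee_rot"]).as_matrix()
    a0=ang(s); a=a0 if a is None else a
    Mt=np.column_stack([[np.cos(a),np.sin(a),0],[np.sin(a),-np.cos(a),0],[0,0,-1]])
    print(" turn first rotvec",np.round(Ro.from_matrix(M.T@Mt).as_rotvec(),4),"then d",np.round(Mt.T@(np.array([xw,yw,z])-s["position"]),1))
HA=np.pi/2+Y
E
python3 -c "
from h import *
p=h2w(-111,-170);print(p);to(*p,130,HA)"
python3 -m jog '[{"rz":0.124},{"rz":0.124},{"rz":0.124},{}]'
python3 -c "
from h import *
p=h2w(-111,-170);to(*p,130,HA)"
```

```text
[491.64226232   9.16014352]
t 0.1 w [ 198.1 -592.2  195.1] hood [-374.1 -785.2] F [-1.2 -0.1  0.1] wid 85.8 ang 1.8935
 turn first rotvec [-0.0005 -0.0019  0.3727] then d [615.2 263.1  65.1]
t 0.1 w [ 198.1 -592.2  195.1] hood [-374.1 -785.2] F [-1.2 -0.1  0.1] wid 85.8 ang 1.8935
 turn first rotvec [-0.0005 -0.0019  0.3727] then d [615.2 263.1  65.1]$[0]: bad value
```

```bash
python3 -m jog '[{"hand":85,"dx":0,"dy":0,"dz":0,"rx":0,"ry":0,"rz":0.124}]'; python3 -m jog '[{"hand":85,"rz":0.124}]'
```

```text
clock: 0.18
position: [198.2, -592.3, 195.4]
ee_rot: [0.634, 0.773, 0.0, -0.001]
contact_force: [-0.2, 0.6, 0.3]
gripper_width: 85.1$[0]: bad value
```

```bash
python3 -m jog --help | head -40
```

```text
invalid input: not JSON, or not a number
```

Every row needs all its keys. Continuing in that form.

```bash
python3 -m jog '[{"hand":85,"dx":0,"dy":0,"dz":0,"rx":0,"ry":0,"rz":0.124},{"hand":85,"dx":0,"dy":0,"dz":0,"rx":0,"ry":0,"rz":0.124},{"hand":85,"dx":36,"dy":15.5,"dz":0,"rx":0,"ry":0,"rz":0},{"hand":85,"dx":36,"dy":15.5,"dz":0,"rx":0,"ry":0,"rz":0},{"hand":85,"dx":36,"dy":15.5,"dz":0,"rx":0,"ry":0,"rz":0}]'
python3 -m jog '[{"hand":85,"dx":36,"dy":15.5,"dz":0,"rx":0,"ry":0,"rz":0},{"hand":85,"dx":36,"dy":15.5,"dz":0,"rx":0,"ry":0,"rz":0},{"hand":85,"dx":36,"dy":15.5,"dz":0,"rx":0,"ry":0,"rz":0},{"hand":85,"dx":36,"dy":15.5,"dz":0,"rx":0,"ry":0,"rz":0},{"hand":85,"dx":36,"dy":15.5,"dz":0,"rx":0,"ry":0,"rz":0}]'
python3 -m jog '[{"hand":60,"dx":36,"dy":15.5,"dz":0,"rx":0,"ry":0,"rz":0},{"hand":60,"dx":36,"dy":15.5,"dz":0,"rx":0,"ry":0,"rz":0},{"hand":60,"dx":36,"dy":15.5,"dz":0,"rx":0,"ry":0,"rz":0},{"hand":60,"dx":36,"dy":15.5,"dz":0,"rx":0,"ry":0,"rz":0},{"hand":60,"dx":36,"dy":15.5,"dz":0,"rx":0,"ry":0,"rz":0}]'
python3 -m jog '[{"hand":50,"dx":36,"dy":15.5,"dz":0,"rx":0,"ry":0,"rz":0},{"hand":50,"dx":36,"dy":15.5,"dz":0,"rx":0,"ry":0,"rz":0},{"hand":50,"dx":0,"dy":0,"dz":0,"rx":0,"ry":0,"rz":0}]'
python3 -c "
from h import *
p=h2w(-111,-170);to(*p,55,HA)"
```

```text
clock: 0.6
position: [249.8, -485.8, 195.0]
ee_rot: [0.725, 0.689, 0.0, -0.001]
contact_force: [1.1, -0.3, -0.1]
gripper_width: 84.7
clock: 1.02
position: [336.4, -309.2, 195.9]
ee_rot: [0.724, 0.689, 0.0, -0.0]
contact_force: [1.1, 0.4, 1.0]
gripper_width: 84.9
clock: 1.43
position: [422.6, -133.2, 196.1]
ee_rot: [0.724, 0.69, 0.0, -0.0]
contact_force: [1.1, 0.6, 0.7]
gripper_width: 60.3
clock: 1.68
position: [459.7, -60.2, 196.0]
ee_rot: [0.722, 0.692, 0.001, 0.0]
contact_force: [0.4, -0.0, 0.0]
gripper_width: 50.2
t 1.68 w [459.7 -60.2 196. ] hood [-139.4 -240.9] F [ 0.4 -0.   0. ] wid 50.2 ang 1.5279
 turn first rotvec [ 0.0015 -0.0006  0.0071] then d [ 70.9  28.4 141. ]
```

```bash
python3 -m jog '[{"hand":50,"dx":35,"dy":14,"dz":10,"rx":0,"ry":0,"rz":0.007},{"hand":50,"dx":35.5,"dy":14,"dz":30,"rx":0,"ry":0,"rz":0},{"hand":50,"dx":0,"dy":0,"dz":20,"rx":0,"ry":0,"rz":0},{"hand":50,"dx":0,"dy":0,"dz":0,"rx":0,"ry":0,"rz":0}]'
python3 - <<'E'
from h import *
d=snap("top");crop(d,200,330,170,310,4,"pics/t2.png")
d=snap("scene");crop(d,220,340,150,270,4,"pics/s2.png")
p=h2w(-111,-170);to(*p,55,HA)
E
```

```text
clock: 2.02
position: [483.4, -0.2, 136.0]
ee_rot: [0.726, 0.687, -0.004, -0.003]
contact_force: [0.3, 0.2, -0.3]
gripper_width: 49.9
t 2.12 w [485.8  -1.2 140. ] hood [-116.3 -180.7] F [-0.3  0.1  0.4] wid 49.9 ang 1.5149
 turn first rotvec [-0.0022  0.0013 -0.0059] then d [10.7  5.3 85. ]
```

View pics/t2.png

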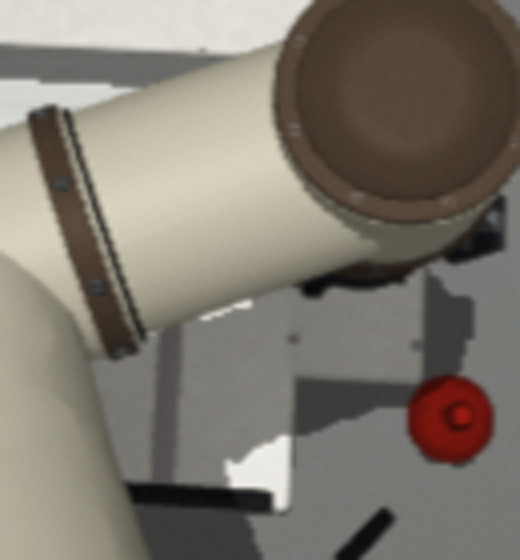

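View pics/s2.png

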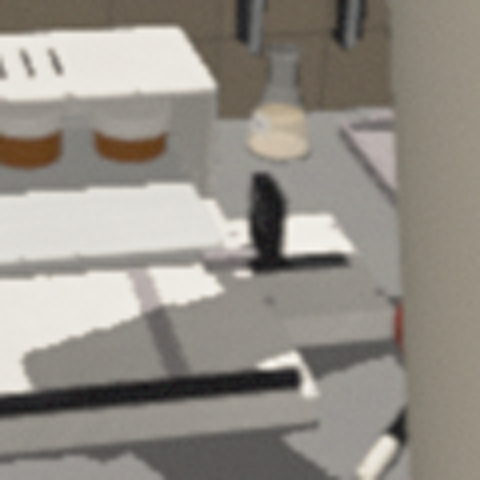

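The scene view shows the open fingers above the grip (crop fingertips at (250,45) and (345,40), grip top at (265,175)). In the top view the arm hides the grip. The calibrated numbers agree, so I'll centre over the grip and go down.

```bash
python3 -m jog '[{"hand":50,"dx":10.5,"dy":5,"dz":0,"rx":0,"ry":0,"rz":-0.006},{"hand":50,"dx":0,"dy":0,"dz":20,"rx":0,"ry":0,"rz":0},{"hand":50,"dx":0,"dy":0,"dz":0,"rx":0,"ry":0,"rz":0},{"hand":50,"dx":0,"dy":0,"dz":0,"rx":0,"ry":0,"rz":0}]'
python3 -c "
from h import *
p=h2w(-111,-170);to(*p,55,HA)
d=snap('scene');crop(d,220,340,130,250,4,'pics/s3.png')"
```

```text
clock: 2.45
position: [492.1, 9.0, 121.1]
ee_rot: [0.725, 0.689, -0.0, 0.0]
contact_force: [0.7, 0.1, 0.7]
gripper_width: 50.0
t 2.45 w [492.1   9.  121.1] hood [-110.6 -170.2] F [0.7 0.1 0.7] wid 50.0 ang 1.52
 turn first rotvec [ 0.      0.0002 -0.0008] then d [ 0.2 -0.4 66.1]
```

View pics/s3.png

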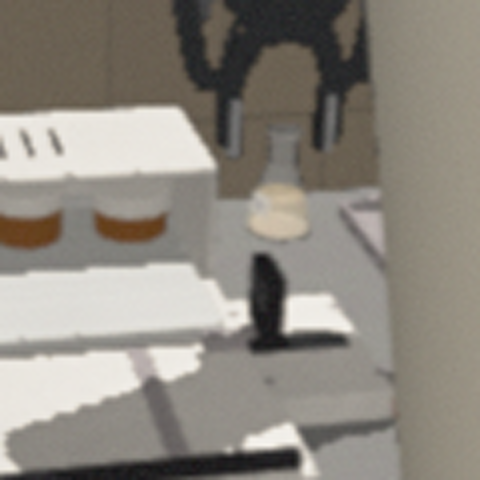

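```bash
python3 -m jog '[{"hand":50,"dx":0,"dy":0,"dz":22,"rx":0,"ry":0,"rz":0},{"hand":50,"dx":0,"dy":0,"dz":22,"rx":0,"ry":0,"rz":0},{"hand":50,"dx":0,"dy":0,"dz":20,"rx":0,"ry":0,"rz":0},{"hand":50,"dx":0,"dy":0,"dz":0,"rx":0,"ry":0,"rz":0},{"hand":50,"dx":0,"dy":0,"dz":0,"rx":0,"ry":0,"rz":0}]'
python3 -c "
from h import *
st()
d=snap('scene');crop(d,220,340,130,250,4,'pics/s4.png')"
```

```text
clock: 2.92
position: [492.4, 9.2, 57.0]
ee_rot: [0.725, 0.689, -0.0, 0.0]
contact_force: [0.5, -0.8, 0.3]
gripper_width: 49.9
t 2.92 w [492.4   9.2  57. ] hood [-110.3 -170. ] F [ 0.5 -0.8  0.3] wid 49.9 ang 1.5207
```

View pics/s4.png

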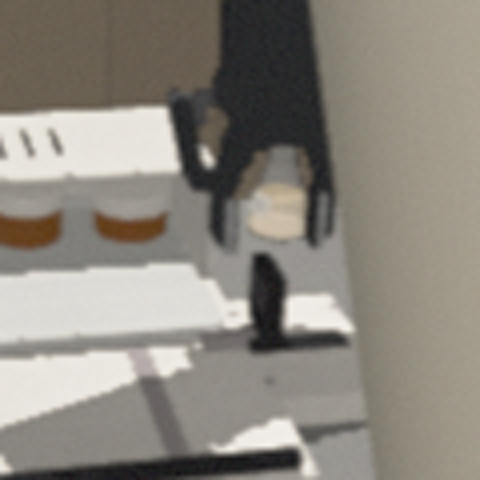

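```bash
python3 -c "
from h import *
d=snap('scene'); C=lambda X:np.round((proj(d,X)-[220,130])*4)
print(-d['R'].T@d['t'])
for z in(83,57,33):print(z,C([491.6,9,z]))
D=pts(d)
for a,b in((225,240),(318,235),(268,270),(268,330),(280,210),(265,120)): print((a,b),np.round(D[130+b//4,220+a//4]))
"
```

```text
[-290.01309499  299.45649813  485.74112471]
83 [267. 262.]
57 [265. 299.]
33 [262. 332.]
(225, 240) [485.  40. 105.]
(318, 235) [481. -18. 106.]
(268, 270) [484.  11.  83.]
(268, 330) [471.  13.  47.]
(280, 210) [691. -73.  27.]
(265, 120) [473.  23. 186.]
```

```bash
python3 -c "
from h import *
st()
d=snap('scene');crop(d,250,320,120,220,6,'pics/s5.png')
D=pts(d)
for v in range(150,200,2): print(v,[np.round(D[v,u]).astype(int).tolist() for u in (274,276,278,297,299,301)])
"
```

```text
t 3.02 w [493.6   9.6  58.2] hood [-109.1 -169.4] F [ 0.2 -0.7  0.5] wid 50.2 ang 1.5209
150 [[487, 49, 208], [484, 46, 209], [483, 41, 209], [480, -5, 207], [482, -11, 206], [32, 168, 369]]
152 [[489, 49, 202], [483, 46, 204], [482, 41, 204], [482, -6, 201], [480, -11, 201], [32, 168, 367]]
154 [[487, 49, 198], [484, 45, 199], [483, 40, 199], [475, -4, 199], [482, -12, 196], [33, 167, 364]]
156 [[2009, -442, -380], [486, 44, 193], [484, 40, 193], [473, -4, 194], [472, -8, 195], [482, -17, 190]]
158 [[1999, -439, -391], [486, 44, 188], [486, 39, 188], [472, -3, 190], [475, -9, 188], [480, -17, 186]]
160 [[1995, -439, -404], [2000, -455, -408], [485, 39, 183], [476, -5, 183], [475, -10, 183], [482, -18, 180]]
162 [[2000, -441, -421], [508, 36, 169], [507, 32, 169], [476, -6, 178], [477, -11, 177], [475, -16, 178]]
164 [[1995, -440, -434], [501, 38, 167], [504, 32, 165], [475, -6, 173], [476, -11, 172], [476, -16, 172]]
166 [[1995, -441, -449], [497, 40, 163], [491, 36, 165], [480, -8, 166], [474, -11, 168], [-290, 299, 486]]
168 [[504, 42, 156], [491, 41, 161], [482, 39, 164], [486, -
[... 880 characters left out ...]
]
186 [[487, 45, 115], [486, 41, 115], [485, 36, 115], [492, -17, 107], [481, -18, 112], [486, -25, 109]]
188 [[488, 45, 109], [485, 41, 110], [481, 37, 111], [489, -16, 103], [480, -18, 107], [486, -25, 104]]
190 [[488, 44, 103], [486, 40, 104], [483, 36, 105], [489, -17, 97], [481, -19, 101], [679, -107, 1]]
192 [[688, -21, -1], [481, 42, 101], [484, 35, 99], [670, -91, 0], [671, -98, -1], [669, -103, 0]]
194 [[672, -16, 0], [670, -22, 0], [674, -30, -2], [656, -85, 1], [657, -92, -1], [655, -98, 0]]
196 [[658, -12, 0], [659, -19, -1], [656, -24, 0], [644, -81, 0], [643, -87, 0], [642, -93, 0]]
198 [[645, -8, 0], [646, -15, -1], [642, -20, 0], [630, -76, 0], [631, -82, -1], [630, -89, -1]]
```

View pics/s5.png

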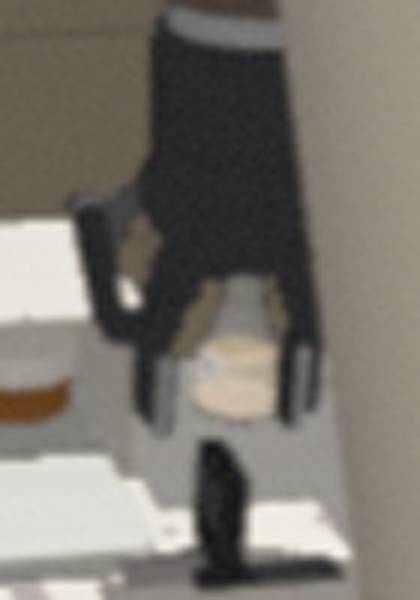

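The pictures disagree with the reported state. xy matches, but the depth puts the fingertips at z≈98 while the state says 58, and the grip's top measures 83, as specified. So the real tips are about 40 mm higher than reported. I'll trust the cameras and go down in small steps while checking force and pictures.

```bash
python3 -m jog '[{"hand":50,"dx":0,"dy":0,"dz":8,"rx":0,"ry":0,"rz":0},{"hand":50,"dx":0,"dy":0,"dz":8,"rx":0,"ry":0,"rz":0},{"hand":50,"dx":0,"dy":0,"dz":4,"rx":0,"ry":0,"rz":0},{"hand":50,"dx":0,"dy":0,"dz":0,"rx":0,"ry":0,"rz":0},{"hand":50,"dx":0,"dy":0,"dz":0,"rx":0,"ry":0,"rz":0}]'
python3 -c "
from h import *
st()
d=snap('scene');crop(d,250,320,120,220,6,'pics/s6.png')
D=pts(d)
for v in range(190,212,2): print(v,[np.round(D[v,u]).astype(int).tolist() for u in (274,276,278,297,299,301)])
"
```

```text
clock: 3.48
position: [491.8, 9.3, 35.9]
ee_rot: [0.725, 0.689, -0.001, -0.0]
contact_force: [-0.5, -0.3, -0.5]
gripper_width: 50.0
t 3.48 w [491.8   9.3  35.9] hood [-110.9 -169.8] F [-0.5 -0.3 -0.5] wid 50.0 ang 1.5208
190 [[487, 45, 104], [485, 40, 105], [483, 36, 105], [488, -16, 98], [479, -18, 102], [484, -25, 99]]
192 [[486, 45, 99], [484, 40, 100], [482, 36, 100], [488, -17, 92], [480, -19, 96], [483, -25, 94]]
194 [[487, 45, 93], [-290, 299, 486], [481, 36, 95], [489, -17, 86], [479, -19, 91], [481, -25, 89]]
196 [[486, 44, 88], [480, 41, 91], [482, 35, 89], [485, -16, 82], [480, -20, 84], [482, -26, 83]]
198 [[482, 46, 85], [481, 41, 84], [482, 35, 83], [483, -16, 78], [482, -21, 78], [630, -89, -1]]
200 [[634, -5, -1], [481, 41, 79], [480, 35, 79], [620, -72, -1], [616, -77, 0], [618, -84, -1]]
202 [[575, 14, 24], [619, -6, -1], [620, -13, -2], [608, -68, -2], [606, -73, -1], [604, -79, -1]]
204 [[562, 19, 25], [605, -2, 1], [603, -7, 1], [551, -45, 23], [552, -51, 22], [547, -55, 24]]
206 [[555, 21, 22], [549, 17, 25], [549, 11, 24], [540, -41, 23], [536, -45, 25], [536, -51, 24]]
208 [[519, 32, 36], [542, 19, 23], [536, 15, 25], [529, -37, 23], [526, -41, 24], [523, -46, 25]]
210 [[505, 36, 38], [531, 22, 23], [529, 17, 23], [517, -32, 23], [516, -38, 24], [516, -43, 23]]
```

View pics/s6.png

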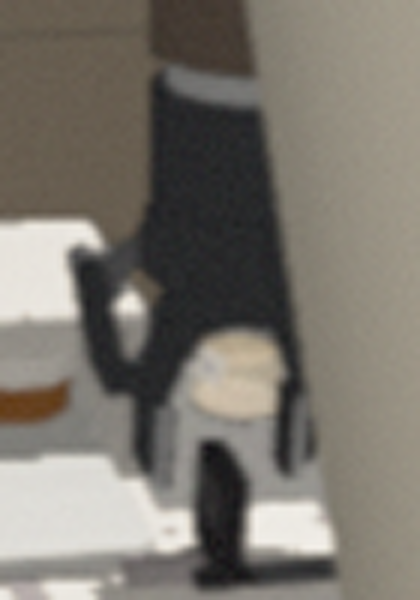

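Fingertips are now at z≈77 and straddle the grip, with the crop grip at (220,450) between the fingers at (160,470) and (290,460). That makes the offset 41 mm at this opening. Going down 22 mm more.

```bash
python3 -m jog '[{"hand":50,"dx":0,"dy":0,"dz":8,"rx":0,"ry":0,"rz":0},{"hand":50,"dx":0,"dy":0,"dz":8,"rx":0,"ry":0,"rz":0},{"hand":50,"dx":0,"dy":0,"dz":4,"rx":0,"ry":0,"rz":0},{"hand":50,"dx":0,"dy":0,"dz":0,"rx":0,"ry":0,"rz":0},{"hand":30,"dx":0,"dy":0,"dz":0,"rx":0,"ry":0,"rz":0}]'
python3 -m jog '[{"hand":25,"dx":0,"dy":0,"dz":0,"rx":0,"ry":0,"rz":0},{"hand":20,"dx":0,"dy":0,"dz":0,"rx":0,"ry":0,"rz":0},{"hand":18,"dx":0,"dy":0,"dz":0,"rx":0,"ry":0,"rz":0},{"hand":18,"dx":0,"dy":0,"dz":0,"rx":0,"ry":0,"rz":0},{"hand":18,"dx":0,"dy":0,"dz":0,"rx":0,"ry":0,"rz":0}]'
python3 -c "
from h import *
st()
d=snap('scene');crop(d,250,320,120,220,6,'pics/s7.png')
"
```

```text
clock: 3.95
position: [491.8, 9.3, 15.8]
ee_rot: [0.725, 0.689, -0.001, -0.0]
contact_force: [0.4, 0.3, 1.2]
gripper_width: 39.4
clock: 4.37
position: [492.2, 9.5, 16.5]
ee_rot: [0.725, 0.689, 0.0, 0.0]
contact_force: [0.2, 0.4, -0.5]
gripper_width: 18.3
t 4.37 w [492.2   9.5  16.5] hood [-110.5 -169.7] F [ 0.2  0.4 -0.5] wid 18.3 ang 1.5206
```

View pics/s7.png

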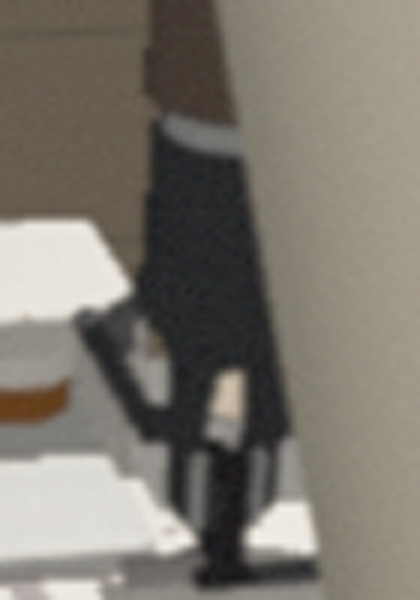

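The fingers now stand either side of the grip with about 2 mm play. Sliding right in steps and watching the force.

```bash
python3 -m jog '[{"hand":15,"dx":-3,"dy":0,"dz":0,"rx":0,"ry":0,"rz":0},{"hand":15,"dx":-5,"dy":0,"dz":0,"rx":0,"ry":0,"rz":0},{"hand":15,"dx":-6,"dy":0,"dz":0,"rx":0,"ry":0,"rz":0},{"hand":15,"dx":-6,"dy":0,"dz":0,"rx":0,"ry":0,"rz":0},{"hand":15,"dx":-5,"dy":0,"dz":0,"rx":0,"ry":0,"rz":0}]'
python3 -m jog '[{"hand":15,"dx":-4,"dy":0,"dz":0,"rx":0,"ry":0,"rz":0},{"hand":15,"dx":-2,"dy":0,"dz":0,"rx":0,"ry":0,"rz":0},{"hand":15,"dx":0,"dy":0,"dz":0,"rx":0,"ry":0,"rz":0}]'
python3 -c "
from h import *
st()"
```

```text
clock: 4.83
position: [491.0, -16.2, 16.5]
ee_rot: [0.725, 0.689, 0.0, 0.0]
contact_force: [-0.4, 1.4, 1.4]
gripper_width: 15.3
clock: 5.08
position: [490.7, -21.5, 16.5]
ee_rot: [0.725, 0.689, 0.001, -0.0]
contact_force: [-0.3, 3.6, 1.1]
gripper_width: 15.2
t 5.08 w [490.7 -21.5  16.5] hood [-110.4 -200.6] F [-0.3  3.6  1.1] wid 15.2 ang 1.5196
```

```bash
python3 -m jog '[{"hand":15,"dx":-1.5,"dy":0,"dz":0,"rx":0,"ry":0,"rz":0},{"hand":15,"dx":-1,"dy":0,"dz":0,"rx":0,"ry":0,"rz":0},{"hand":15,"dx":0,"dy":0,"dz":0,"rx":0,"ry":0,"rz":0},{"hand":15,"dx":0,"dy":0,"dz":0,"rx":0,"ry":0,"rz":0}]'
python3 -c "
from h import *
st()
d=snap('scene');crop(d,250,320,120,220,6,'pics/s8.png')
"
```

```text
clock: 5.42
position: [490.8, -21.9, 16.5]
ee_rot: [0.725, 0.689, 0.002, -0.001]
contact_force: [-2.7, 12.9, 3.9]
gripper_width: 15.0
t 5.42 w [490.8 -21.9  16.5] hood [-110.3 -201. ] F [-2.7 12.9  3.9] wid 15.0 ang 1.5203
```

View pics/s8.png

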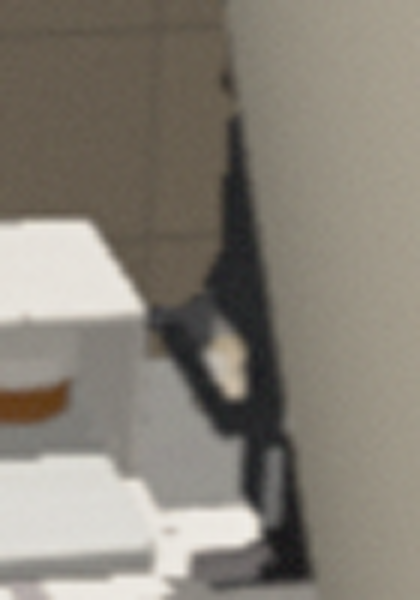

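The force rose to 13 N with no further travel, so the lock is at its end stop. Releasing and rising, then moving over the stage pad with the fingers shut.

```bash
python3 -m jog '[{"hand":45,"dx":2,"dy":0,"dz":0,"rx":0,"ry":0,"rz":0},{"hand":45,"dx":0,"dy":0,"dz":0,"rx":0,"ry":0,"rz":0},{"hand":45,"dx":0,"dy":0,"dz":0,"rx":0,"ry":0,"rz":0},{"hand":45,"dx":0,"dy":0,"dz":-20,"rx":0,"ry":0,"rz":0},{"hand":45,"dx":0,"dy":0,"dz":-35,"rx":0,"ry":0,"rz":0}]'
python3 -m jog '[{"hand":10,"dx":0,"dy":0,"dz":-35,"rx":0,"ry":0,"rz":0},{"hand":0,"dx":20,"dy":5,"dz":-15,"rx":0,"ry":0,"rz":0},{"hand":0,"dx":40,"dy":10,"dz":0,"rx":0,"ry":0,"rz":0},{"hand":0,"dx":40,"dy":10,"dz":0,"rx":0,"ry":0,"rz":0},{"hand":0,"dx":35,"dy":10,"dz":0,"rx":0,"ry":0,"rz":0}]'
python3 -c "
from h import *
p=h2w(-62,0);to(*p,30,HA)
d=snap('scene');cv2.imwrite('pics/s9.png',d['img'][:,:,::-1])
"
```

```text
clock: 5.88
position: [486.9, -23.4, 68.4]
ee_rot: [0.725, 0.689, -0.005, -0.003]
contact_force: [1.0, 0.8, 0.4]
gripper_width: 45.2
clock: 6.3
position: [532.6, 112.0, 122.0]
ee_rot: [0.725, 0.689, 0.001, 0.0]
contact_force: [0.0, 0.4, -0.1]
gripper_width: 0.1
t 6.3 w [532.6 112.  122. ] hood [-75.2 -65.2] F [ 0.   0.4 -0.1] wid 0.1 ang 1.5194
 turn first rotvec [ 0.0011 -0.0004 -0.0014] then d [65.2 13.2 92. ]
```

View pics/s9.png

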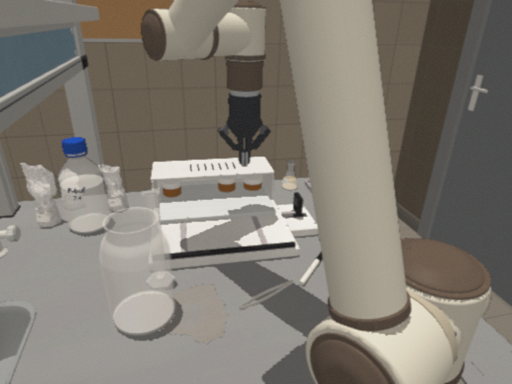

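The lock grip now stands open at (298,203) and the shut fingers hang at (245,163). I'll measure the shut tip height.

```bash
python3 -m jog '[{"hand":0,"dx":30,"dy":5,"dz":0,"rx":0,"ry":0,"rz":0},{"hand":0,"dx":33,"dy":5,"dz":15,"rx":0,"ry":0,"rz":0},{"hand":0,"dx":2,"dy":2,"dz":15,"rx":0,"ry":0,"rz":0},{"hand":0,"dx":0,"dy":0,"dz":0,"rx":0,"ry":0,"rz":0},{"hand":0,"dx":0,"dy":0,"dz":0,"rx":0,"ry":0,"rz":0}]'
python3 -c "
from h import *
p=h2w(-62,0);to(*p,30,HA)
d=snap('scene');D=pts(d)
q=proj(d,[*p,130]);print(q)
m=(abs(D[...,0]-p[0])<40)&(abs(D[...,1]-p[1])<60)&(D[...,2]>48)&(D[...,2]<300); 
vs,us=np.where(m); print(D[m][:,2].min(), [ (vs[i],us[i],np.round(D[vs[i],us[i]])) for i in np.argsort(D[m][:,2])[:5]])
crop(d,180,280,80,210,4,'pics/s10.png')
"
```

```text
clock: 6.77
position: [546.6, 174.3, 90.2]
ee_rot: [0.725, 0.689, -0.002, -0.0]
contact_force: [0.2, -0.4, 0.0]
gripper_width: 0.3
t 6.77 w [546.6 174.3  90.2] hood [-64.4  -2.3] F [ 0.2 -0.4  0. ] wid 0.3 ang 1.5205
 turn first rotvec [-0.0029  0.0024 -0.0003] then d [ 2.3  2.4 60.2]
[216.78017717 174.865472  ]
125.4836871561866 [(np.int64(178), np.int64(219), array([539., 173., 125.])), (np.int64(178), np.int64(217), array([539., 178., 126.])), (np.int64(178), np.int64(216), array([538., 180., 126.])), (np.int64(178), np.int64(218), array([536., 176., 127.])), (np.int64(177), np.int64(219), array([536., 173., 129.]))]
```

View pics/s10.png

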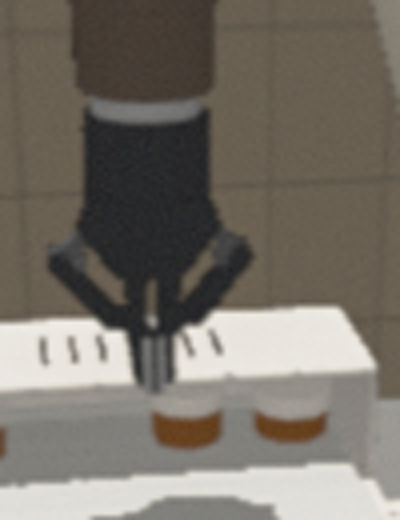

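Shut tips are at z≈125 against a reported 90, an offset of about 34. Contact with the stage should therefore come near a reported 3.

```bash
python3 -m jog '[{"hand":0,"dx":2,"dy":0,"dz":25,"rx":0,"ry":0,"rz":0},{"hand":0,"dx":0,"dy":0,"dz":25,"rx":0,"ry":0,"rz":0},{"hand":0,"dx":0,"dy":0,"dz":20,"rx":0,"ry":0,"rz":0},{"hand":0,"dx":0,"dy":0,"dz":5,"rx":0,"ry":0,"rz":0},{"hand":0,"dx":0,"dy":0,"dz":0,"rx":0,"ry":0,"rz":0}]'
python3 -m jog '[{"hand":0,"dx":0,"dy":0,"dz":2,"rx":0,"ry":0,"rz":0},{"hand":0,"dx":0,"dy":0,"dz":2,"rx":0,"ry":0,"rz":0},{"hand":0,"dx":0,"dy":0,"dz":0,"rx":0,"ry":0,"rz":0}]'
```

```text
clock: 7.23
position: [547.0, 175.9, 15.9]
ee_rot: [0.725, 0.689, -0.001, -0.0]
contact_force: [-0.0, -0.5, 0.9]
gripper_width: -0.2
clock: 7.48
position: [548.3, 177.6, 13.6]
ee_rot: [0.725, 0.689, 0.001, 0.0]
contact_force: [0.9, -0.5, -0.3]
gripper_width: -0.1
```

```bash
python3 -m jog '[{"hand":0,"dx":0,"dy":0,"dz":3,"rx":0,"ry":0,"rz":0},{"hand":0,"dx":0,"dy":0,"dz":3,"rx":0,"ry":0,"rz":0},{"hand":0,"dx":0,"dy":0,"dz":0,"rx":0,"ry":0,"rz":0}]'
python3 -m jog '[{"hand":0,"dx":0,"dy":0,"dz":1,"rx":0,"ry":0,"rz":0},{"hand":0,"dx":0,"dy":0,"dz":1,"rx":0,"ry":0,"rz":0},{"hand":0,"dx":0,"dy":0,"dz":0,"rx":0,"ry":0,"rz":0}]'
```

```text
clock: 7.73
position: [547.2, 177.3, 6.1]
ee_rot: [0.725, 0.689, -0.0, -0.0]
contact_force: [-0.4, -0.3, -0.1]
gripper_width: 0.0
clock: 7.98
position: [547.4, 177.3, 4.1]
ee_rot: [0.725, 0.689, -0.0, -0.0]
contact_force: [0.1, -0.0, -0.9]
gripper_width: 0.2
```

```bash
python3 -m jog '[{"hand":0,"dx":0,"dy":0,"dz":1,"rx":0,"ry":0,"rz":0},{"hand":0,"dx":0,"dy":0,"dz":0,"rx":0,"ry":0,"rz":0}]'
python3 -m jog '[{"hand":0,"dx":0,"dy":0,"dz":1,"rx":0,"ry":0,"rz":0},{"hand":0,"dx":0,"dy":0,"dz":0,"rx":0,"ry":0,"rz":0}]'
python3 -m jog '[{"hand":0,"dx":0,"dy":0,"dz":0.7,"rx":0,"ry":0,"rz":0},{"hand":0,"dx":0,"dy":0,"dz":0,"rx":0,"ry":0,"rz":0}]'
```

```text
clock: 8.15
position: [547.5, 177.4, 3.2]
ee_rot: [0.725, 0.689, -0.0, -0.0]
contact_force: [-0.0, -0.5, -0.0]
gripper_width: 0.0
clock: 8.32
position: [547.9, 177.5, 2.9]
ee_rot: [0.724, 0.689, 0.0, 0.0]
contact_force: [-0.5, -1.7, 2.9]
gripper_width: 0.0
clock: 8.48
position: [548.3, 177.4, 2.9]
ee_rot: [0.724, 0.689, 0.001, 0.0]
contact_force: [-1.0, -1.4, 6.2]
gripper_width: 0.3
```

Contact came at a reported 2.9, as predicted, with a stiffness of about 5 N/mm. Pressing to about 11 N and dragging.

```bash
python3 -m jog '[{"hand":0,"dx":0,"dy":0,"dz":1.2,"rx":0,"ry":0,"rz":0},{"hand":0,"dx":0,"dy":0,"dz":0,"rx":0,"ry":0,"rz":0}]'
python3 -m jog '[{"hand":0,"dx":0,"dy":-2,"dz":0,"rx":0,"ry":0,"rz":0},{"hand":0,"dx":0,"dy":-3,"dz":0,"rx":0,"ry":0,"rz":0},{"hand":0,"dx":0,"dy":-5,"dz":0,"rx":0,"ry":0,"rz":0},{"hand":0,"dx":0,"dy":-5,"dz":0,"rx":0,"ry":0,"rz":0}]'
python3 -c "
from h import *
st()"
```

```text
clock: 8.65
position: [548.4, 177.4, 2.8]
ee_rot: [0.724, 0.69, 0.001, 0.001]
contact_force: [-2.7, -2.0, 12.3]
gripper_width: 0.2
clock: 8.98
position: [535.2, 178.3, 2.8]
ee_rot: [0.724, 0.69, 0.002, 0.001]
contact_force: [1.7, -4.0, 9.8]
gripper_width: 0.1
t 8.98 w [535.2 178.3   2.8] hood [-75.9   1.1] F [ 1.7 -4.   9.8] wid 0.1 ang 1.5219
```

```bash
python3 -m jog '[{"hand":0,"dx":0,"dy":-5,"dz":0.2,"rx":0,"ry":0,"rz":0},{"hand":0,"dx":0,"dy":-6,"dz":0,"rx":0,"ry":0,"rz":0},{"hand":0,"dx":0,"dy":-6,"dz":0,"rx":0,"ry":0,"rz":0},{"hand":0,"dx":0,"dy":-6,"dz":0,"rx":0,"ry":0,"rz":0}]'
python3 -c "
from h import *
st()
d=snap('scene');crop(d,140,320,150,270,4,'pics/s11.png')"
```

```text
clock: 9.32
position: [512.2, 179.5, 2.8]
ee_rot: [0.724, 0.69, 0.002, 0.001]
contact_force: [1.3, -4.2, 11.1]
gripper_width: 0.3
t 9.32 w [512.2 179.5   2.8] hood [-99.    1.2] F [ 1.3 -4.2 11.1] wid 0.3 ang 1.5221
```

View pics/s11.png

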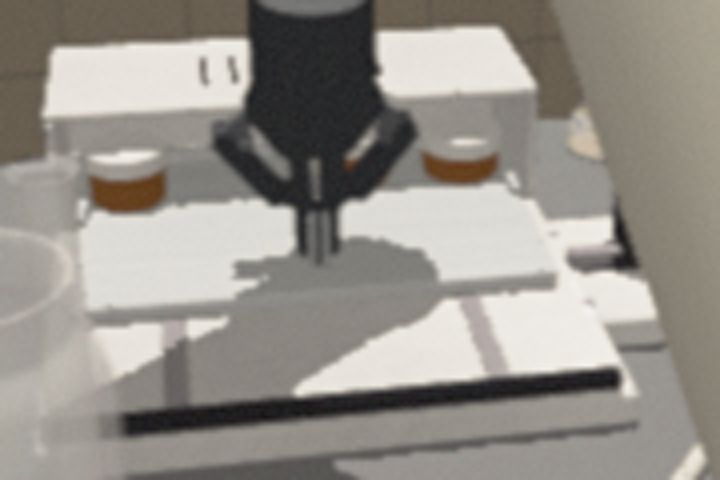

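The stage is following: its front edge is now at crop (320,300), and the dishes have come forward with it. Continuing.

```bash
python3 -m jog '[{"hand":0,"dx":0,"dy":-7,"dz":0,"rx":0,"ry":0,"rz":0},{"hand":0,"dx":0,"dy":-7,"dz":0,"rx":0,"ry":0,"rz":0},{"hand":0,"dx":0,"dy":-7,"dz":0,"rx":0,"ry":0,"rz":0},{"hand":0,"dx":0,"dy":-7,"dz":0,"rx":0,"ry":0,"rz":0},{"hand":0,"dx":0,"dy":-7,"dz":0,"rx":0,"ry":0,"rz":0}]'
python3 -m jog '[{"hand":0,"dx":0,"dy":-7,"dz":0,"rx":0,"ry":0,"rz":0},{"hand":0,"dx":0,"dy":-7,"dz":0,"rx":0,"ry":0,"rz":0},{"hand":0,"dx":0,"dy":-7,"dz":0,"rx":0,"ry":0,"rz":0},{"hand":0,"dx":0,"dy":-7,"dz":0,"rx":0,"ry":0,"rz":0},{"hand":0,"dx":0,"dy":-7,"dz":0,"rx":0,"ry":0,"rz":0}]'
python3 -m jog '[{"hand":0,"dx":0,"dy":-7,"dz":0,"rx":0,"ry":0,"rz":0},{"hand":0,"dx":0,"dy":-7,"dz":0,"rx":0,"ry":0,"rz":0},{"hand":0,"dx":0,"dy":-7,"dz":0,"rx":0,"ry":0,"rz":0},{"hand":0,"dx":0,"dy":-4,"dz":0,"rx":0,"ry":0,"rz":0}]'
```

```text
clock: 9.78
position: [477.5, 182.1, 2.8]
ee_rot: [0.724, 0.69, 0.003, 0.001]
contact_force: [2.4, -3.4, 12.3]
gripper_width: -0.5
clock: 10.2
position: [442.4, 183.9, 2.8]
ee_rot: [0.724, 0.69, 0.003, 0.001]
contact_force: [2.8, -3.9, 13.4]
gripper_width: -0.2
clock: 10.53
position: [416.9, 185.2, 2.8]
ee_rot: [0.724, 0.69, 0.003, 0.001]
contact_force: [1.3, -4.6, 15.0]
gripper_width: 0.0
```

```bash
python3 -m jog '[{"hand":0,"dx":0,"dy":-4,"dz":-0.4,"rx":0,"ry":0,"rz":0},{"hand":0,"dx":0,"dy":-3,"dz":0,"rx":0,"ry":0,"rz":0},{"hand":0,"dx":0,"dy":-2,"dz":0,"rx":0,"ry":0,"rz":0},{"hand":0,"dx":0,"dy":0,"dz":0,"rx":0,"ry":0,"rz":0}]'
python3 -m jog '[{"hand":0,"dx":0,"dy":-1,"dz":0,"rx":0,"ry":0,"rz":0},{"hand":0,"dx":0,"dy":-1,"dz":0,"rx":0,"ry":0,"rz":0},{"hand":0,"dx":0,"dy":0,"dz":0,"rx":0,"ry":0,"rz":0},{"hand":0,"dx":0,"dy":0,"dz":0,"rx":0,"ry":0,"rz":0}]'
python3 -c "
from h import *
st()
d=snap('scene');crop(d,140,320,150,270,4,'pics/s12.png')"
```

```text
clock: 10.87
position: [407.4, 185.6, 2.8]
ee_rot: [0.724, 0.69, 0.002, 0.001]
contact_force: [-1.9, -1.2, 14.8]
gripper_width: 0.1
clock: 11.2
position: [406.8, 186.2, 2.8]
ee_rot: [0.724, 0.69, 0.003, 0.001]
contact_force: [4.1, -4.3, 11.5]
gripper_width: -0.2
t 11.2 w [406.8 186.2   2.8] hood [-204.6    2.6] F [ 4.1 -4.3 11.5] wid -0.2 ang 1.5228
```

View pics/s12.png

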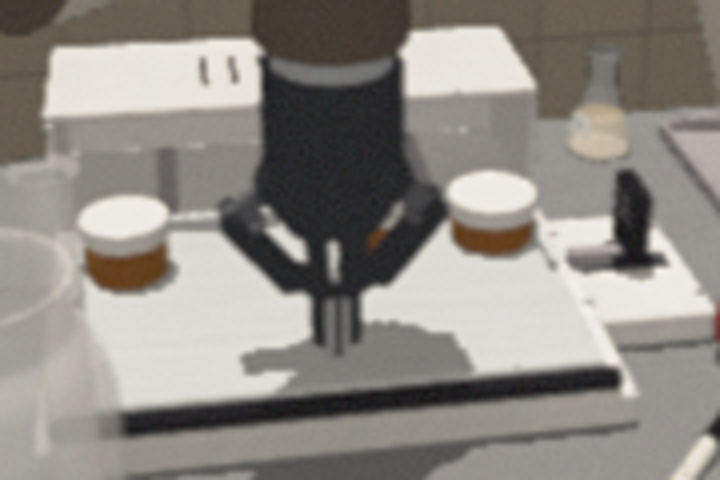

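```bash
python3 -m jog '[{"hand":0,"dx":0,"dy":-1.5,"dz":0,"rx":0,"ry":0,"rz":0},{"hand":0,"dx":0,"dy":-1,"dz":0,"rx":0,"ry":0,"rz":0},{"hand":0,"dx":0,"dy":0,"dz":0,"rx":0,"ry":0,"rz":0},{"hand":0,"dx":0,"dy":0,"dz":0,"rx":0,"ry":0,"rz":0}]'
python3 -m jog '[{"hand":0,"dx":0,"dy":3,"dz":-10,"rx":0,"ry":0,"rz":0},{"hand":0,"dx":0,"dy":0,"dz":-30,"rx":0,"ry":0,"rz":0},{"hand":0,"dx":0,"dy":0,"dz":-40,"rx":0,"ry":0,"rz":0},{"hand":0,"dx":0,"dy":0,"dz":-40,"rx":0,"ry":0,"rz":0},{"hand":0,"dx":-20,"dy":0,"dz":-30,"rx":0,"ry":0,"rz":0}]'
python3 -m jog '[{"hand":40,"dx":-40,"dy":0,"dz":0,"rx":0,"ry":0,"rz":0},{"hand":80,"dx":-40,"dy":0,"dz":0,"rx":0,"ry":0,"rz":0},{"hand":80,"dx":-40,"dy":0,"dz":0,"rx":0,"ry":0,"rz":0},{"hand":80,"dx":-40,"dy":0,"dz":0,"rx":0,"ry":0,"rz":0},{"hand":80,"dx":-40,"dy":0,"dz":0,"rx":0,"ry":0,"rz":0}]'
python3 -m jog '[{"hand":80,"dx":-40,"dy":0,"dz":0,"rx":0,"ry":0,"rz":0},{"hand":80,"dx":-40,"dy":0,"dz":0,"rx":0,"ry":0,"rz":0},{"hand":80,"dx":-40,"dy":0,"dz":0,"rx":0,"ry":0,"rz":0},{"hand":80,"dx":0,"dy":0,"dz":0,"rx":0,"ry":0,"rz":0}]'
python3 -c "
from h import *
st()
d=snap('scene');cv2.imwrite('pics/s13.png',d['img'][:,:,::-1]); np.savez('s13.npz',**d)
d=snap('top');crop(d,130,390,120,310,3,'pics/t13.png'); np.savez('t13.npz',**d)"
```

```text
clock: 11.58
position: [404.9, 187.0, 2.8]
ee_rot: [0.724, 0.69, 0.004, 0.001]
contact_force: [4.8, -2.4, 9.6]
gripper_width: 0.2
clock: 12.0
position: [405.1, 166.9, 154.2]
ee_rot: [0.724, 0.69, 0.003, 0.001]
contact_force: [1.2, 0.8, 0.2]
gripper_width: -0.1
clock: 12.42
position: [392.6, -36.7, 151.0]
ee_rot: [0.724, 0.69, 0.001, 0.0]
contact_force: [1.2, -0.8, -0.2]
gripper_width: 60.4
clock: 12.75
position: [386.0, -160.1, 150.5]
ee_rot: [0.728, 0.686, -0.0, 0.0]
contact_force: [0.6, -0.1, 0.2]
gripper_width: 80.0
t 12.75 w [ 386.  -160.1  150.5] hood [-208.1 -344.4] F [ 0.6 -0.1  0.2] wid 80.0 ang 1.5116
```

View pics/s13.png

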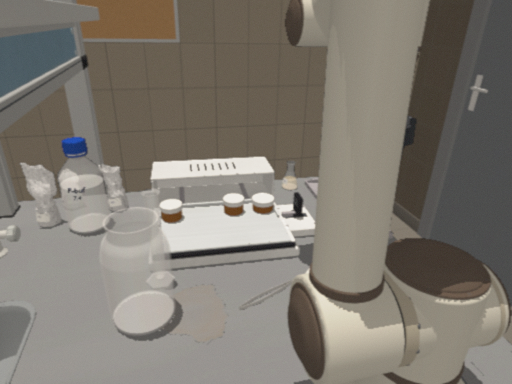

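View pics/t13.png

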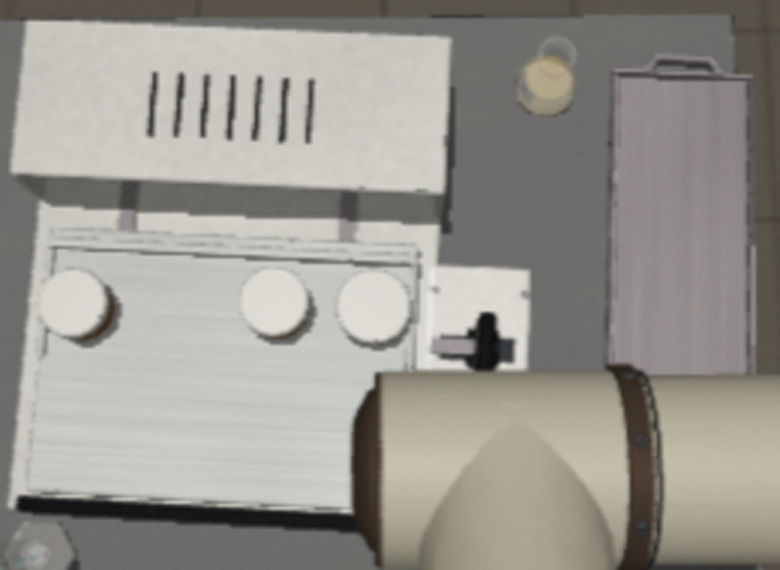

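Three dishes stand on the extended stage, with lids at crop (75,304), (275,303) and (374,309). I'll check the stage's travel and find the dish centres from depth.

```bash
cat >> h.py <<'E'
def dishes(d,x0=0,x1=512,zr=(55,95)):
    D=pts(d); im=d["img"].astype(int)
    # lids: white, raised between zr
    m=((D[...,2]>zr[0])&(D[...,2]<zr[1])&(im.min(2)>110)).astype(np.uint8)
    n,L,S,C=cv2.connectedComponentsWithStats(m)
    for i in range(1,n):
        if S[i,4]>80:
            z=np.median(D[L==i][:,2]); cs,_=cv2.findContours((L==i).astype(np.uint8),0,1)
            (u,v),r=cv2.minEnclosingCircle(max(cs,key=len)); M=cv2.moments((L==i).astype(np.uint8),True)
            q=ray(d,M["m10"]/M["m00"],M["m01"]/M["m00"],z)
            print("lid px",round(u),round(v),"n",S[i,4],"z",round(float(z),1),"world",np.round(q[:2],1),"hood",np.round(w2h(q),1),"dia",round(2*np.sqrt(S[i,4]/np.pi)/430*(d["R"]@q+d["t"])[2],1))
E
python3 - <<'E'
from h import *
d=dict(np.load("t13.npz"))
dishes(d)
P=lambda a,b,z:ray(d,130+(a+.5)/3-.5,120+(b+.5)/3-.5,z)[:2]
print(w2h(P(50,230,47)),w2h(P(418,248,47)),w2h(P(25,492,38)),w2h(P(345,511,38)),w2h(P(487,343,83)))
E
```

```text
lid px 316 140 n 99 z 80.1 world [713.7 -80. ] hood [ 115.3 -247.9] dia 26.4
lid px 80 193 n 267 z 74.8 world [580.9 460.2] hood [-44.4 284.9] dia 43.1
lid px 221 220 n 418 z 78.4 world [522.8 139.7] hood [-86.4 -38. ] dia 52.6
lid px 154 221 n 408 z 78.2 world [522.  293.6] hood [-94.9 115.6] dia 52.2
lid px 254 222 n 486 z 72.6 world [519.6  63.8] hood [ -85.8 -114. ] dia 56.9
lid px 10 229 n 93 z 61.5 world [503.5 639.6] hood [-130.7  460.2] dia 25.5
lid px 130 340 n 225 z 75.5 world [265.5 314.2] hood [-352.1  123.4] dia 37.0
[-33.29683771 147.29186971] [ -33.93060866 -146.21531389] [-239.01246121  148.85295197] [-240.20874075  -99.40367009] [-111.10336825 -200.40951513]
```

The stage front edge is at hood x -239.5 (nominal -240), so it is at its stop. Dishes:
- A: (523,140), 40 mm tall type
- B: (522,294), 40 mm tall type
- C: (520,64), 34 mm tall type

Jaws along the hood's x axis suit both the picks and the tray, which has about the same yaw.

```bash
python3 -c "
from h import *
print(np.round(arm.read_state()['joints'],3)); to(519.6,63.8,100,-0.05);to(519.6,63.8,100,np.pi-0.05)"
```

```text
[ 0.008  0.069 -0.539 -0.    -0.964 -1.634]
t 12.85 w [ 386.5 -156.5  150.4] hood [-207.8 -340.7] F [-0.3 -0.2  0.2] wid 80.2 ang 1.5157
 turn first rotvec [-6.0000e-04  1.0000e-04  1.5657e+00] then d [ 121.9 -226.7   50.4]
t 12.85 w [ 386.5 -156.5  150.4] hood [-207.8 -340.7] F [-0.3 -0.2  0.2] wid 80.2 ang 1.5157
 turn first rotvec [-1.0000e-04 -6.0000e-04 -1.5758e+00] then d [-121.9  226.7   50.4]
```

```bash
python3 -m jog '[{"hand":84,"dx":0,"dy":0,"dz":0,"rx":0,"ry":0,"rz":-0.121},{"hand":84,"dx":0,"dy":0,"dz":0,"rx":0,"ry":0,"rz":-0.121},{"hand":84,"dx":0,"dy":0,"dz":0,"rx":0,"ry":0,"rz":-0.121},{"hand":84,"dx":0,"dy":0,"dz":0,"rx":0,"ry":0,"rz":-0.121},{"hand":84,"dx":0,"dy":0,"dz":0,"rx":0,"ry":0,"rz":-0.121}]' >/dev/null
python3 -m jog '[{"hand":84,"dx":0,"dy":0,"dz":0,"rx":0,"ry":0,"rz":-0.121},{"hand":84,"dx":0,"dy":0,"dz":0,"rx":0,"ry":0,"rz":-0.121},{"hand":84,"dx":0,"dy":0,"dz":0,"rx":0,"ry":0,"rz":-0.121},{"hand":84,"dx":0,"dy":0,"dz":0,"rx":0,"ry":0,"rz":-0.121},{"hand":84,"dx":0,"dy":0,"dz":0,"rx":0,"ry":0,"rz":-0.121}]' >/dev/null
python3 -m jog '[{"hand":84,"dx":0,"dy":0,"dz":0,"rx":0,"ry":0,"rz":-0.121},{"hand":84,"dx":0,"dy":0,"dz":0,"rx":0,"ry":0,"rz":-0.121},{"hand":84,"dx":0,"dy":0,"dz":0,"rx":0,"ry":0,"rz":-0.121},{"hand":84,"dx":0,"dy":0,"dz":0,"rx":0,"ry":0,"rz":0},{"hand":84,"dx":0,"dy":0,"dz":0,"rx":0,"ry":0,"rz":0}]'
python3 -c "
from h import *
to(519.6,63.8,100,np.pi-0.05)
d=snap('top');dishes(d)"
```

```text
clock: 14.1
position: [387.4, -153.8, 150.7]
ee_rot: [0.024, 1.0, 0.0, 0.0]
contact_force: [-0.5, 1.2, 0.3]
gripper_width: 84.1
t 14.1 w [ 387.4 -153.8  150.7] hood [-207. -338.] F [-0.5  1.2  0.3] wid 84.1 ang 3.093
 turn first rotvec [0.0002 0.0002 0.0014] then d [-121.2  224.    50.7]
lid px 314 140 n 108 z 78.9 world [713.9 -79.3] hood [ 115.4 -247.3] dia 27.6
lid px 80 194 n 273 z 75.6 world [581.6 460. ] hood [-43.7 284.7] dia 43.5
lid px 221 220 n 419 z 78.4 world [522.8 139.6] hood [-86.4 -38.1] dia 52.7
lid px 154 221 n 412 z 78.0 world [521.9 293.7] hood [-95.  115.7] dia 52.5
lid px 254 222 n 489 z 72.4 world [519.6  63.7] hood [ -85.8 -114.1] dia 57.1
lid px 10 229 n 93 z 63.3 world [503.3 638.4] hood [-130.8  459. ] dia 25.5
lid px 130 340 n 229 z 75.5 world [265.8 314.2] hood [-351.8  123.4] dia 37.3
```

```bash
python3 -m jog '[{"hand":84,"dx":-17,"dy":32,"dz":0,"rx":0,"ry":0,"rz":0},{"hand":84,"dx":-17,"dy":32,"dz":0,"rx":0,"ry":0,"rz":0},{"hand":84,"dx":-17,"dy":32,"dz":0,"rx":0,"ry":0,"rz":0},{"hand":84,"dx":-17,"dy":32,"dz":0,"rx":0,"ry":0,"rz":0},{"hand":84,"dx":-17,"dy":32,"dz":0,"rx":0,"ry":0,"rz":0}]' >/dev/null
python3 -m jog '[{"hand":84,"dx":-17,"dy":32,"dz":20,"rx":0,"ry":0,"rz":0},{"hand":84,"dx":-17,"dy":32,"dz":20,"rx":0,"ry":0,"rz":0},{"hand":84,"dx":-2,"dy":0,"dz":20,"rx":0,"ry":0,"rz":0},{"hand":84,"dx":0,"dy":0,"dz":0,"rx":0,"ry":0,"rz":0},{"hand":84,"dx":0,"dy":0,"dz":0,"rx":0,"ry":0,"rz":0}]'
python3 -c "
from h import *
to(519.6,63.8,4,np.pi-0.05)
d=snap('scene');crop(d,180,330,80,230,4,'pics/s14.png')"
```

```text
clock: 14.98
position: [517.7, 63.0, 89.7]
ee_rot: [0.024, 1.0, -0.001, -0.002]
contact_force: [0.0, -0.3, 0.8]
gripper_width: 84.1
t 14.98 w [517.7  63.   89.7] hood [ -87.7 -114.9] F [ 0.  -0.3  0.8] wid 84.1 ang 3.0933
 turn first rotvec [-0.0018 -0.0033  0.0017] then d [-1.9  0.9 85.7]
```

View pics/s14.png

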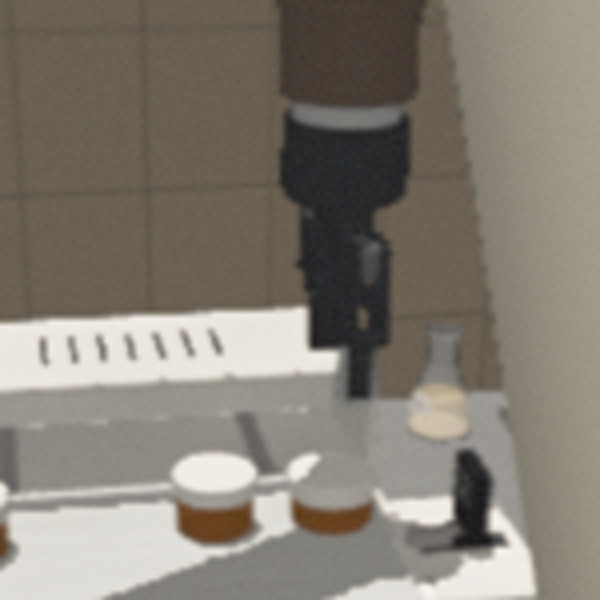

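The jaws hang above dish C (lid at crop (330,480)), with the finger tips at (330,345) and (360,395). Lowering.

```bash
python3 -m jog '[{"hand":84,"dx":-1,"dy":0.5,"dz":20,"rx":0,"ry":0,"rz":0},{"hand":84,"dx":0,"dy":0,"dz":20,"rx":0,"ry":0,"rz":0},{"hand":84,"dx":0,"dy":0,"dz":10,"rx":0,"ry":0,"rz":0},{"hand":84,"dx":0,"dy":0,"dz":10,"rx":0,"ry":0,"rz":0},{"hand":84,"dx":0,"dy":0,"dz":0,"rx":0,"ry":0,"rz":0}]'
python3 -c "
from h import *
to(519.6,63.8,4,np.pi-0.05)
d=snap('scene');crop(d,180,330,80,230,4,'pics/s15.png')"
```

```text
clock: 15.45
position: [519.0, 62.6, 30.0]
ee_rot: [0.025, 1.0, -0.0, -0.001]
contact_force: [-0.4, 0.3, -1.4]
gripper_width: 83.9
t 15.45 w [519.   62.6  30. ] hood [ -86.4 -115.3] F [-0.4  0.3 -1.4] wid 83.9 ang 3.0922
 turn first rotvec [-0.0007 -0.0017  0.0006] then d [-0.6  1.2 26. ]
```

View pics/s15.png

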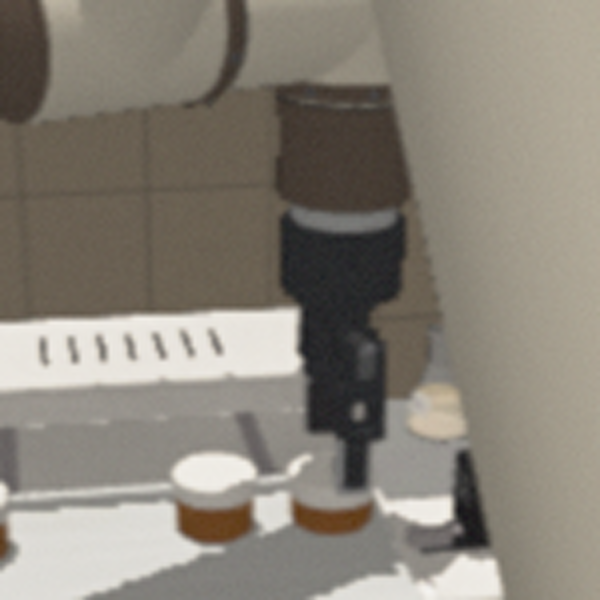

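```bash
python3 -c "
from h import *
d=snap('scene');C=lambda X:np.round((proj(d,X)-[180,80])*4)
print(C([469,65,77]),C([519.6,63.8,72]), C([569,60,77]))
D=pts(d)
for a,b in((345,470),(355,470),(365,470),(330,415),(350,485)): print((a,b),np.round(D[80+b//4,180+a//4]))"
```

```text
[351. 495.] [331. 467.] [317. 428.]
(345, 470) [464.  72.  99.]
(355, 470) [465.  66.  98.]
(365, 470) [464.  59.  98.]
(330, 415) [563.  54.  91.]
(350, 485) [465.  68.  87.]
```

The near finger measures x≈464, y≈66, in line with the dish. Going down 26 mm more and closing.

```bash
python3 -m jog '[{"hand":84,"dx":-0.5,"dy":0.7,"dz":10,"rx":0,"ry":0,"rz":0},{"hand":84,"dx":0,"dy":0,"dz":10,"rx":0,"ry":0,"rz":0},{"hand":84,"dx":0,"dy":0,"dz":5,"rx":0,"ry":0,"rz":0},{"hand":84,"dx":0,"dy":0,"dz":0,"rx":0,"ry":0,"rz":0}]'
python3 -m jog '[{"hand":70,"dx":0,"dy":0,"dz":0,"rx":0,"ry":0,"rz":0},{"hand":60,"dx":0,"dy":0,"dz":0,"rx":0,"ry":0,"rz":0},{"hand":50,"dx":0,"dy":0,"dz":0,"rx":0,"ry":0,"rz":0},{"hand":45,"dx":0,"dy":0,"dz":0,"rx":0,"ry":0,"rz":0},{"hand":45,"dx":0,"dy":0,"dz":0,"rx":0,"ry":0,"rz":0}]'
```

```text
clock: 15.88
position: [519.2, 63.6, 4.1]
ee_rot: [0.024, 1.0, -0.001, -0.001]
contact_force: [0.3, 0.4, 0.1]
gripper_width: 84.3
clock: 16.3
position: [525.0, 65.1, 8.4]
ee_rot: [0.023, 1.0, 0.001, 0.005]
contact_force: [3.6, -1.9, 5.7]
gripper_width: 56.1
```

```bash
python3 -m jog '[{"hand":45,"dx":0,"dy":0,"dz":0,"rx":0,"ry":0,"rz":0},{"hand":45,"dx":0,"dy":0,"dz":0,"rx":0,"ry":0,"rz":0}]'; python3 -c "
from h import *
st()
d=snap('scene');crop(d,200,300,130,230,6,'pics/s16.png')
D=pts(d)
for u in (266,268,270): print([np.round(D[v,u]).astype(int).tolist() for v in range(196,216,2)])"
```

```text
clock: 16.47
position: [525.0, 65.1, 8.4]
ee_rot: [0.023, 1.0, 0.001, 0.005]
contact_force: [3.9, -2.4, 6.4]
gripper_width: 55.8
t 16.47 w [525.   65.1   8.4] hood [ -80.4 -112.5] F [ 3.9 -2.4  6.4] wid 55.8 ang 3.0954
[[467, 71, 100], [468, 71, 94], [485, 65, 80], [486, 65, 73], [483, 65, 69], [486, 64, 62], [483, 65, 58], [490, 63, 49], [498, 60, 39], [487, 63, 39]]
[[465, 67, 100], [466, 66, 94], [484, 60, 79], [484, 60, 74], [484, 60, 68], [482, 60, 64], [484, 59, 57], [487, 58, 50], [499, 54, 37], [488, 58, 38]]
[[464, 62, 101], [466, 61, 94], [500, 50, 71], [499, 50, 66], [501, 49, 59], [503, 49, 52], [503, 48, 46], [503, 48, 40], [497, 50, 38], [485, 53, 39]]
```

View pics/s16.png

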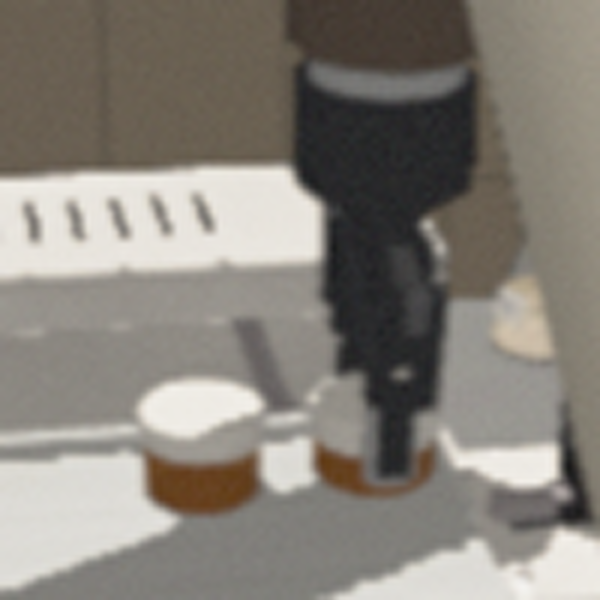

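```bash
python3 -m jog '[{"hand":45,"dx":0,"dy":0,"dz":-5,"rx":0,"ry":0,"rz":0},{"hand":45,"dx":0,"dy":0,"dz":-5,"rx":0,"ry":0,"rz":0},{"hand":45,"dx":0,"dy":0,"dz":-5,"rx":0,"ry":0,"rz":0},{"hand":45,"dx":0,"dy":0,"dz":0,"rx":0,"ry":0,"rz":0},{"hand":45,"dx":0,"dy":0,"dz":0,"rx":0,"ry":0,"rz":0}]'; python3 -c "
from h import *
st()
d=snap('scene');crop(d,200,300,130,230,6,'pics/s17.png')"
```

```text
clock: 16.93
position: [520.1, 64.1, 20.9]
ee_rot: [0.024, 1.0, 0.0, -0.0]
contact_force: [-0.1, -0.6, -1.6]
gripper_width: 55.7
t 16.93 w [520.1  64.1  20.9] hood [ -85.3 -113.7] F [-0.1 -0.6 -1.6] wid 55.7 ang 3.0936
```

View pics/s17.png

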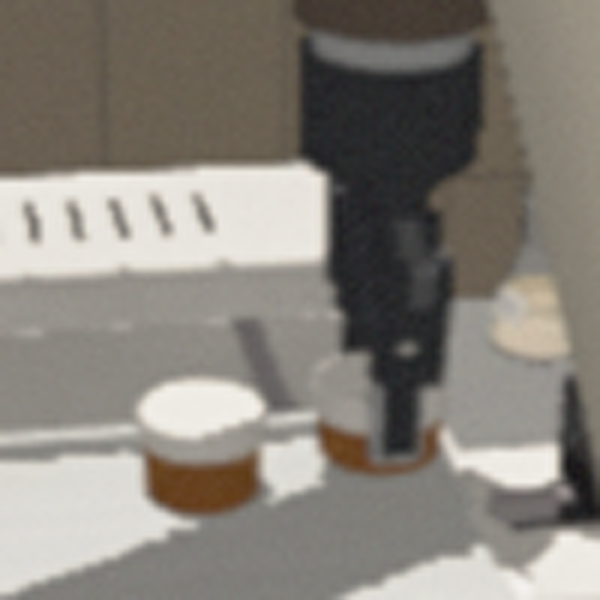

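Dish C is lifted and upright. Its underside is at reported z + 29.6. Lifting further and carrying it to the far slot of the tray.

```bash
python3 -m jog '[{"hand":45,"dx":0,"dy":0,"dz":-25,"rx":0,"ry":0,"rz":0},{"hand":45,"dx":0,"dy":0,"dz":-30,"rx":0,"ry":0,"rz":0},{"hand":45,"dx":0,"dy":0,"dz":-25,"rx":0,"ry":0,"rz":0},{"hand":45,"dx":0,"dy":0,"dz":0,"rx":0,"ry":0,"rz":0}]'; python3 -c "
from h import *
c=np.array([551.8,-184.3]);a=np.array([np.cos(-.048),np.sin(-.048)])
for t in(105,0,-105):
  print(t,c+t*a); to(*(c+t*a),10,np.pi-.05)
"
```

```text
clock: 17.32
position: [523.7, 65.1, 105.6]
ee_rot: [0.023, 1.0, 0.001, 0.005]
contact_force: [-0.7, -0.1, -1.4]
gripper_width: 55.9
105 [ 656.67906322 -189.33806486]
t 17.32 w [523.7  65.1 105.6] hood [ -81.8 -112.6] F [-0.7 -0.1 -1.4] wid 55.9 ang 3.095
 turn first rotvec [0.003  0.0093 0.0034] then d [-145.5 -247.4   95.6]
0 [ 551.8 -184.3]
t 17.32 w [523.7  65.1 105.6] hood [ -81.8 -112.6] F [-0.7 -0.1 -1.4] wid 55.9 ang 3.095
 turn first rotvec [0.003  0.0093 0.0034] then d [ -40.5 -247.6   95.6]
-105 [ 446.92093678 -179.26193514]
t 17.32 w [523.7  65.1 105.6] hood [ -81.8 -112.6] F [-0.7 -0.1 -1.4] wid 55.9 ang 3.095
 turn first rotvec [0.003  0.0093 0.0034] then d [  64.5 -247.8   95.6]
```

```bash
python3 -m jog '[{"hand":45,"dx":-10,"dy":-38,"dz":0,"rx":0,"ry":0,"rz":0},{"hand":45,"dx":-15,"dy":-38,"dz":0,"rx":0,"ry":0,"rz":0},{"hand":45,"dx":-20,"dy":-36,"dz":0,"rx":0,"ry":0,"rz":0},{"hand":45,"dx":-20,"dy":-35,"dz":0,"rx":0,"ry":0,"rz":0},{"hand":45,"dx":-20,"dy":-35,"dz":0,"rx":0,"ry":0,"rz":0}]' >/dev/null; python3 -m jog '[{"hand":45,"dx":-20,"dy":-35,"dz":0,"rx":0,"ry":0,"rz":0},{"hand":45,"dx":-20,"dy":-30,"dz":0,"rx":0,"ry":0,"rz":0},{"hand":45,"dx":-20,"dy":0,"dz":20,"rx":0,"ry":0,"rz":0},{"hand":45,"dx":0,"dy":0,"dz":20,"rx":0,"ry":0,"rz":0},{"hand":45,"dx":0,"dy":0,"dz":0,"rx":0,"ry":0,"rz":0}]'; python3 -c "
from h import *
to(656.7,-189.3,-25.6,np.pi-.05)
d=snap('top'); crop(d,200,400,100,300,3,'pics/t18.png')
"
```

```text
clock: 18.15
position: [649.6, -189.7, 53.8]
ee_rot: [0.025, 1.0, 0.001, -0.006]
contact_force: [-0.4, 0.6, -3.0]
gripper_width: 55.5
t 18.15 w [ 649.6 -189.7   53.8] hood [  56.7 -360.7] F [-0.4  0.6 -3. ] wid 55.5 ang 3.0907
 turn first rotvec [ 0.0021 -0.0115 -0.0009] then d [-7.1  0.7 79.4]
```

View pics/t18.png

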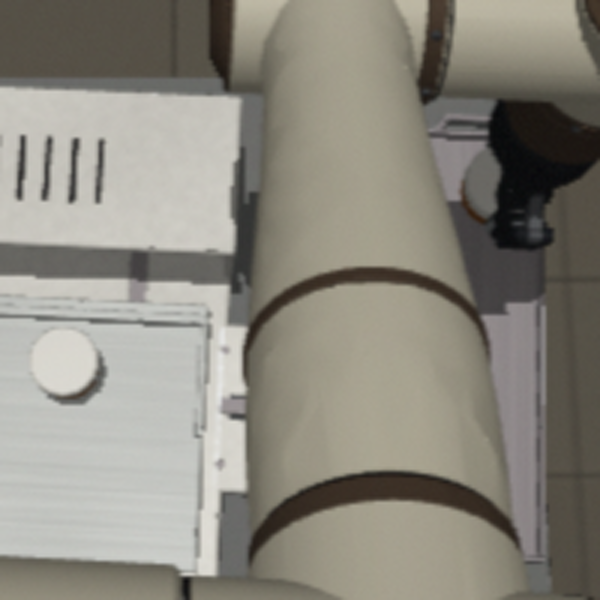

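```bash
python3 -m jog '[{"hand":45,"dx":-7,"dy":0.5,"dz":0,"rx":0,"ry":0,"rz":0},{"hand":45,"dx":0,"dy":0,"dz":0,"rx":0,"ry":0,"rz":0},{"hand":45,"dx":0,"dy":0,"dz":0,"rx":0,"ry":0,"rz":0}]'; python3 -c "
from h import *
to(656.7,-189.3,-25.6,np.pi-.05)
d=snap('top');C=lambda X:np.round((proj(d,X)-[200,100])*3)
s=arm.read_state()['position']
print(C([s[0],s[1],s[2]+63.6]),C([656.7,-189.3,6]))
crop(d,300,400,100,230,4,'pics/t19.png')
D=pts(d)
for a,b in((480,175),(475,195),(490,165)):print(np.round(D[100+b//3,200+a//3]))
d=snap('scene');cv2.imwrite('pics/s19.png',d['img'][:,:,::-1])
"
```

```text
clock: 18.45
position: [661.5, -189.0, 62.4]
ee_rot: [0.023, 1.0, -0.0, 0.001]
contact_force: [-0.2, 0.9, -1.0]
gripper_width: 55.9
t 18.45 w [ 661.5 -189.    62.4] hood [  68.5 -359.4] F [-0.2  0.9 -1. ] wid 55.9 ang 3.0947
 turn first rotvec [-0.0003  0.0029  0.0032] then d [ 4.8 -0.5 88. ]
[504. 164.] [469. 213.]
[ 653. -170.  128.]
[ 644. -171.  102.]
[ 661. -178.  126.]
```

View pics/t19.png

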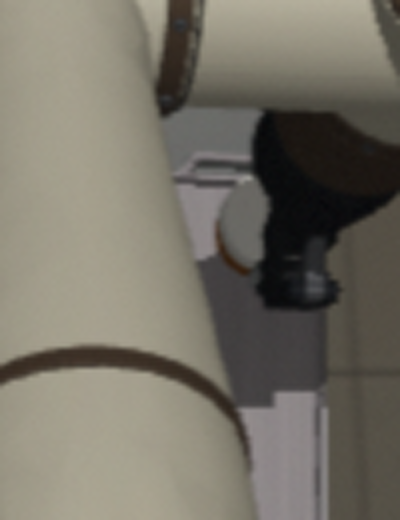

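View pics/s19.png

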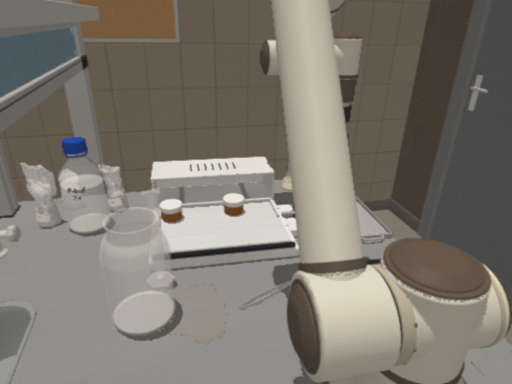

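The carried dish is over the far end of the tray, its lid edge visible at crop (240,225), consistent with the reported xy. Lowering.

```bash
python3 -m jog '[{"hand":45,"dx":4,"dy":0,"dz":20,"rx":0,"ry":0,"rz":0},{"hand":45,"dx":0,"dy":0,"dz":20,"rx":0,"ry":0,"rz":0},{"hand":45,"dx":0,"dy":0,"dz":20,"rx":0,"ry":0,"rz":0},{"hand":45,"dx":0,"dy":0,"dz":10,"rx":0,"ry":0,"rz":0},{"hand":45,"dx":0,"dy":0,"dz":0,"rx":0,"ry":0,"rz":0}]'; python3 -m jog '[{"hand":45,"dx":0,"dy":0,"dz":5,"rx":0,"ry":0,"rz":0},{"hand":45,"dx":0,"dy":0,"dz":3,"rx":0,"ry":0,"rz":0},{"hand":45,"dx":0,"dy":0,"dz":0,"rx":0,"ry":0,"rz":0},{"hand":45,"dx":0,"dy":0,"dz":0,"rx":0,"ry":0,"rz":0}]';python3 -c "
from h import *
to(656.7,-189.3,-25.6,np.pi-.05)"
```

```text
clock: 18.97
position: [654.3, -188.8, -11.6]
ee_rot: [0.024, 1.0, 0.0, -0.002]
contact_force: [-0.8, -0.3, -1.3]
gripper_width: 56.1
clock: 19.3
position: [656.9, -189.3, -16.5]
ee_rot: [0.024, 1.0, -0.0, 0.001]
contact_force: [-0.7, 0.1, -0.5]
gripper_width: 55.9
t 19.3 w [ 656.9 -189.3  -16.5] hood [  64.  -359.9] F [-0.7  0.1 -0.5] wid 55.9 ang 3.0938
 turn first rotvec [-0.0001  0.0014  0.0022] then d [ 0.2 -0.   9.1]
```

```bash
python3 -m jog '[{"hand":45,"dx":0,"dy":0,"dz":3,"rx":0,"ry":0,"rz":0},{"hand":45,"dx":0,"dy":0,"dz":2,"rx":0,"ry":0,"rz":0},{"hand":45,"dx":0,"dy":0,"dz":0,"rx":0,"ry":0,"rz":0},{"hand":45,"dx":0,"dy":0,"dz":0,"rx":0,"ry":0,"rz":0}]';python3 -m jog '[{"hand":45,"dx":0,"dy":0,"dz":1.5,"rx":0,"ry":0,"rz":0},{"hand":45,"dx":0,"dy":0,"dz":1,"rx":0,"ry":0,"rz":0},{"hand":45,"dx":0,"dy":0,"dz":0,"rx":0,"ry":0,"rz":0}]'
```

```text
clock: 19.63
position: [656.2, -189.3, -22.5]
ee_rot: [0.024, 1.0, 0.0, -0.0]
contact_force: [0.4, 0.3, -1.2]
gripper_width: 55.8
clock: 19.88
position: [656.1, -189.2, -25.1]
ee_rot: [0.024, 1.0, 0.0, -0.0]
contact_force: [-0.7, -0.8, -1.4]
gripper_width: 55.7
```

```bash
python3 -m jog '[{"hand":45,"dx":0,"dy":0,"dz":1,"rx":0,"ry":0,"rz":0},{"hand":45,"dx":0,"dy":0,"dz":0,"rx":0,"ry":0,"rz":0}]';python3 -m jog '[{"hand":45,"dx":0,"dy":0,"dz":1,"rx":0,"ry":0,"rz":0},{"hand":45,"dx":0,"dy":0,"dz":0,"rx":0,"ry":0,"rz":0}]'; python3 -m jog '[{"hand":45,"dx":0,"dy":0,"dz":1,"rx":0,"ry":0,"rz":0},{"hand":45,"dx":0,"dy":0,"dz":0,"rx":0,"ry":0,"rz":0}]'
```

```text
clock: 20.05
position: [656.3, -189.3, -25.3]
ee_rot: [0.024, 1.0, -0.0, -0.0]
contact_force: [-1.0, -0.6, 2.1]
gripper_width: 55.8
clock: 20.22
position: [656.3, -189.3, -25.4]
ee_rot: [0.024, 1.0, -0.0, 0.0]
contact_force: [-3.4, 0.4, 6.5]
gripper_width: 55.7
clock: 20.38
position: [656.4, -189.4, -25.4]
ee_rot: [0.024, 1.0, -0.0, 0.0]
contact_force: [-4.7, 1.1, 10.8]
gripper_width: 55.9
```

Seated on the tray floor at the expected height. Easing off, opening and rising.

```bash
python3 -m jog '[{"hand":45,"dx":0,"dy":0,"dz":-2.2,"rx":0,"ry":0,"rz":0},{"hand":60,"dx":0,"dy":0,"dz":0,"rx":0,"ry":0,"rz":0},{"hand":70,"dx":0,"dy":0,"dz":0,"rx":0,"ry":0,"rz":0},{"hand":80,"dx":0,"dy":0,"dz":0,"rx":0,"ry":0,"rz":0},{"hand":84,"dx":0,"dy":0,"dz":0,"rx":0,"ry":0,"rz":0}]';python3 -m jog '[{"hand":84,"dx":0,"dy":0,"dz":-20,"rx":0,"ry":0,"rz":0},{"hand":84,"dx":0,"dy":0,"dz":-40,"rx":0,"ry":0,"rz":0},{"hand":84,"dx":0,"dy":0,"dz":-40,"rx":0,"ry":0,"rz":0},{"hand":84,"dx":0,"dy":0,"dz":-25,"rx":0,"ry":0,"rz":0}]'; python3 -m jog '[{"hand":84,"dx":10,"dy":30,"dz":0,"rx":0,"ry":0,"rz":0},{"hand":84,"dx":20,"dy":36,"dz":0,"rx":0,"ry":0,"rz":0},{"hand":84,"dx":20,"dy":36,"dz":0,"rx":0,"ry":0,"rz":0},{"hand":84,"dx":20,"dy":36,"dz":0,"rx":0,"ry":0,"rz":0},{"hand":84,"dx":20,"dy":36,"dz":0,"rx":0,"ry":0,"rz":0}]'; python3 -c "
from h import *
d=snap('top');crop(d,130,390,120,310,3,'pics/t20.png');dishes(d);dishes(d,zr=(30,52))
to(522.8,139.6,100,np.pi-.05)"
```

```text
clock: 20.8
position: [656.3, -189.2, -26.1]
ee_rot: [0.024, 1.0, 0.0, -0.0]
contact_force: [0.2, 0.8, 0.3]
gripper_width: 84.2
clock: 21.13
position: [658.1, -189.8, 103.5]
ee_rot: [0.024, 1.0, -0.001, 0.002]
contact_force: [0.7, -0.0, 0.9]
gripper_width: 84.0
clock: 21.55
position: [573.7, -9.8, 99.2]
ee_rot: [0.024, 1.0, 0.0, -0.0]
contact_force: [1.1, 0.5, -0.2]
gripper_width: 83.9
lid px 79 192 n 279 z 75.1 world [581.7 460.6] hood [-43.7 285.4] dia 44.0
lid px 154 221 n 418 z 78.2 world [521.7 293.3] hood [-95.2 115.3] dia 52.9
lid px 10 229 n 107 z 61.8 world [502.8 638.5] hood [-131.3  459.2] dia 27.3
lid px 128 340 n 242 z 74.9 world [265.6 315.4] hood [-352.1  124.5] dia 38.4
lid px 368 162 n 434 z 38.7 world [ 671.4 -210.9] hood [  79.5 -380.8] dia 56.8
lid px 82 194 n 141 z 41.8 world [581.1 461.1] hood [-44.2 285.9] dia 32.3
lid px 160 241 n 2227 z 38.3 world [454.2 288.3] hood [-162.3  106.9] dia 125.2
lid px 250 202 n 296 z 39.8 world [565.6  82.8] hood [-40.8 -92.7] dia 46.3
lid px 264 264 n 448 z 38.5 world [432.4  47.4] hood [-172.1 -134.7] dia 55.6
lid px 136 338 n 104 z 43.1 world [265.3 312.7] hood [-352.2  121.8] dia 26.0
t 21.6 w [570.6  -4.7  99.3] hood [ -31.5 -179.9] F [-4.9  1.6 -2.1] wid 84.1 ang 3.0977
 turn first rotvec [ 0.0017 -0.0022  0.0061] then d [ 54.9 141.7  -0.7]
```

View pics/t20.png

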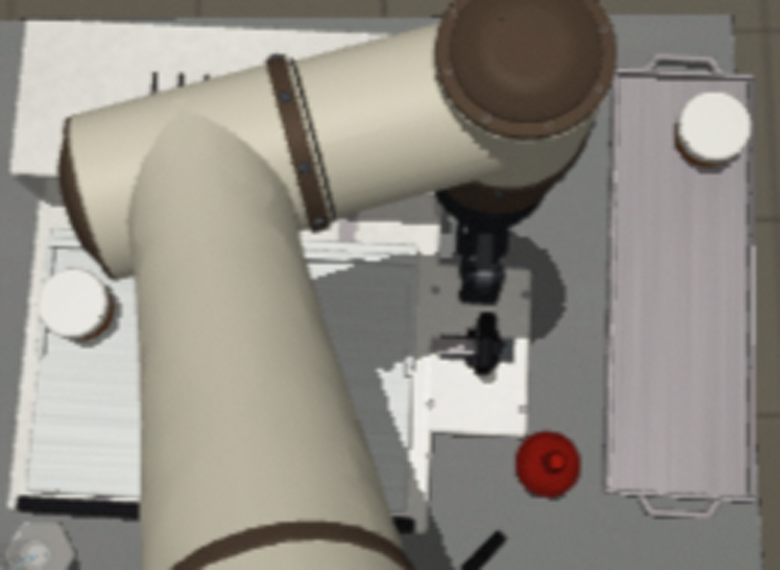

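Dish C stands upright in the tray at tray (121,-21), with its lid at z≈38.7 as expected. It is about 25 mm from where I released it, so it was probably the announced knock, but it is still inside limits. Next is dish A.

```bash
python3 -m jog '[{"hand":84,"dx":14,"dy":34,"dz":0,"rx":0,"ry":0,"rz":0},{"hand":84,"dx":14,"dy":34,"dz":0,"rx":0,"ry":0,"rz":0},{"hand":84,"dx":14,"dy":34,"dz":0,"rx":0,"ry":0,"rz":0},{"hand":84,"dx":8,"dy":30,"dz":0,"rx":0,"ry":0,"rz":0}]'; python3 -m jog '[{"hand":84,"dx":0,"dy":0,"dz":0,"rx":0,"ry":0,"rz":0},{"hand":84,"dx":0,"dy":0,"dz":0,"rx":0,"ry":0,"rz":0},{"hand":84,"dx":0,"dy":0,"dz":0,"rx":0,"ry":0,"rz":0}]'; python3 -c "
from h import *
to(522.8,139.6,12,np.pi-.05)
d=snap('scene');crop(d,150,300,90,240,4,'pics/s21.png')
C=lambda X:np.round((proj(d,X)-[150,90])*4); print(C([522.8,139.6,78]))"
```

```text
clock: 21.93
position: [529.8, 124.7, 99.4]
ee_rot: [0.024, 1.0, 0.0, -0.0]
contact_force: [0.8, -0.3, -0.3]
gripper_width: 84.2
clock: 22.18
position: [531.1, 123.0, 99.2]
ee_rot: [0.024, 1.0, -0.0, -0.0]
contact_force: [0.1, -0.9, -0.9]
gripper_width: 84.1
t 22.18 w [531.1 123.   99.2] hood [-77.3 -54.3] F [ 0.1 -0.9 -0.9] wid 84.1 ang 3.094
 turn first rotvec [-0.0002 -0.0003  0.0024] then d [ 9.1 16.1 87.2]
[334. 427.]
```

View pics/s21.png

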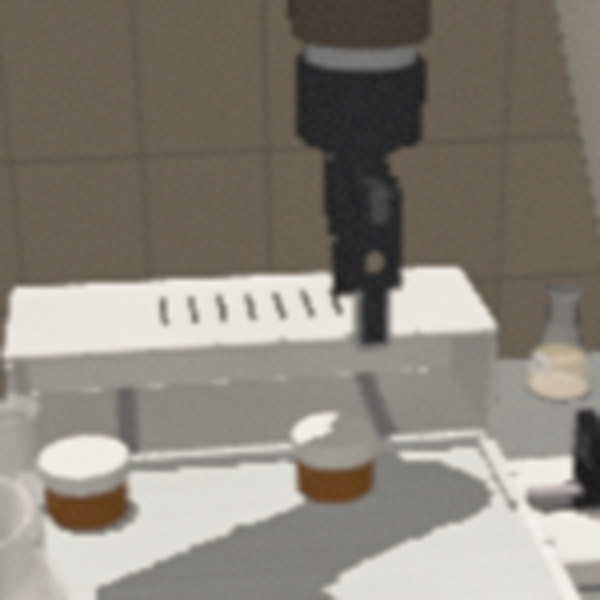

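Dish A still stands at crop (335,450), as predicted. Moving over it and down.

```bash
python3 -m jog '[{"hand":84,"dx":9,"dy":16,"dz":0,"rx":0,"ry":0,"rz":0.002},{"hand":84,"dx":0,"dy":0,"dz":10,"rx":0,"ry":0,"rz":0},{"hand":84,"dx":0,"dy":0,"dz":10,"rx":0,"ry":0,"rz":0},{"hand":84,"dx":0,"dy":0,"dz":10,"rx":0,"ry":0,"rz":0},{"hand":84,"dx":0,"dy":0,"dz":0,"rx":0,"ry":0,"rz":0}]'; python3 -c "
from h import *
to(522.8,139.6,12,np.pi-.05)"; python3 -m jog '[{"hand":84,"dx":0,"dy":0,"dz":10,"rx":0,"ry":0,"rz":0},{"hand":84,"dx":0,"dy":0,"dz":10,"rx":0,"ry":0,"rz":0},{"hand":84,"dx":0,"dy":0,"dz":0,"rx":0,"ry":0,"rz":0}]'; python3 -c "
from h import *
to(522.8,139.6,12,np.pi-.05)
d=snap('scene');crop(d,190,270,140,220,6,'pics/s22.png')
C=lambda X:np.round((proj(d,X)-[190,140])*6); print(C([522.8,139.6,78]),C([470,142,95]))"
```

```text
clock: 22.65
position: [521.2, 137.7, 66.3]
ee_rot: [0.026, 1.0, -0.001, -0.003]
contact_force: [0.1, -0.7, 0.2]
gripper_width: 83.9
t 22.65 w [521.2 137.7  66.3] hood [-87.9 -40.2] F [ 0.1 -0.7  0.2] wid 83.9 ang 3.0896
 turn first rotvec [-0.0028 -0.0052 -0.002 ] then d [-1.5  2.  54.3]
clock: 22.9
position: [521.5, 138.5, 46.9]
ee_rot: [0.026, 1.0, -0.001, -0.002]
contact_force: [-0.9, 0.1, -0.6]
gripper_width: 84.0
t 22.9 w [521.5 138.5  46.9] hood [-87.6 -39.3] F [-0.9  0.1 -0.6] wid 84.0 ang 3.0905
 turn first rotvec [-0.002  -0.004  -0.0011] then d [-1.2  1.2 34.9]
[261. 341.] [281. 360.]
```

View pics/s22.png

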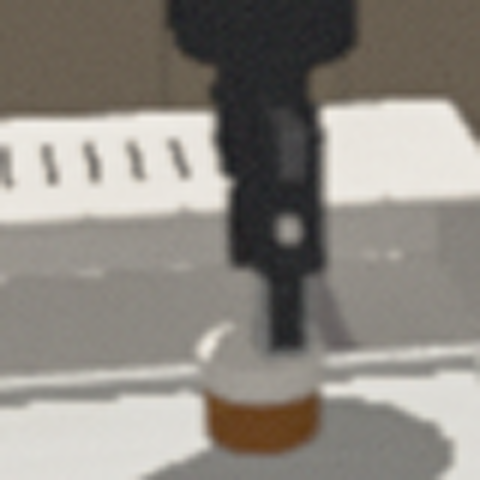

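The near finger is in front of the lid's middle, as predicted. Going down and gripping.

```bash
python3 -m jog '[{"hand":84,"dx":-0.5,"dy":0.5,"dz":12,"rx":0,"ry":0,"rz":0},{"hand":84,"dx":0,"dy":0,"dz":12,"rx":0,"ry":0,"rz":0},{"hand":84,"dx":0,"dy":0,"dz":9,"rx":0,"ry":0,"rz":0},{"hand":84,"dx":0,"dy":0,"dz":0,"rx":0,"ry":0,"rz":0},{"hand":84,"dx":0,"dy":0,"dz":0,"rx":0,"ry":0,"rz":0}]';
python3 -m jog '[{"hand":70,"dx":0,"dy":0,"dz":0,"rx":0,"ry":0,"rz":0},{"hand":60,"dx":0,"dy":0,"dz":0,"rx":0,"ry":0,"rz":0},{"hand":50,"dx":0,"dy":0,"dz":0,"rx":0,"ry":0,"rz":0},{"hand":42,"dx":0,"dy":0,"dz":0,"rx":0,"ry":0,"rz":0},{"hand":42,"dx":0,"dy":0,"dz":0,"rx":0,"ry":0,"rz":0}]'
```

```text
clock: 23.37
position: [523.5, 139.9, 16.2]
ee_rot: [0.025, 1.0, -0.0, -0.0]
contact_force: [0.2, 0.2, -0.0]
gripper_width: 83.8
clock: 23.78
position: [524.4, 140.3, 17.7]
ee_rot: [0.025, 1.0, 0.0, 0.001]
contact_force: [-1.5, -0.4, 5.8]
gripper_width: 51.9
```

```bash
python3 -m jog '[{"hand":42,"dx":0,"dy":0,"dz":-5,"rx":0,"ry":0,"rz":0},{"hand":42,"dx":0,"dy":0,"dz":-10,"rx":0,"ry":0,"rz":0},{"hand":42,"dx":0,"dy":0,"dz":-25,"rx":0,"ry":0,"rz":0},{"hand":42,"dx":0,"dy":0,"dz":-30,"rx":0,"ry":0,"rz":0},{"hand":42,"dx":0,"dy":0,"dz":-20,"rx":0,"ry":0,"rz":0}]';python3 -c "
from h import *
to(551.8,-184.3,-16.3,np.pi-.05)
d=snap('scene');crop(d,190,290,100,220,5,'pics/s23.png')"
```

```text
clock: 24.2
position: [524.2, 140.2, 109.2]
ee_rot: [0.025, 1.0, 0.0, 0.001]
contact_force: [0.5, 1.1, 0.1]
gripper_width: 51.3
t 24.2 w [524.2 140.2 109.2] hood [-85.  -37.5] F [0.5 1.1 0.1] wid 51.3 ang 3.092
 turn first rotvec [0.001  0.0024 0.0004] then d [ -43.8 -322.8  125.5]
```

View pics/s23.png

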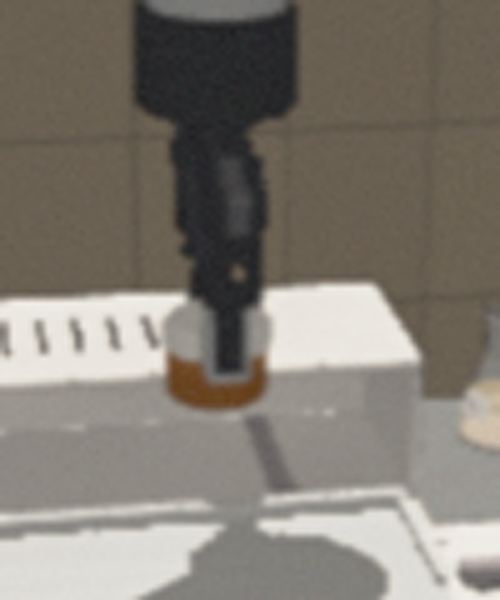

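Dish A is held upright in the air at crop (217,355). Carrying it to the middle slot.

```bash
python3 -m jog '[{"hand":42,"dx":-4,"dy":-30,"dz":0,"rx":0,"ry":0,"rz":0},{"hand":42,"dx":-5,"dy":-36,"dz":0,"rx":0,"ry":0,"rz":0},{"hand":42,"dx":-5,"dy":-36,"dz":0,"rx":0,"ry":0,"rz":0},{"hand":42,"dx":-5,"dy":-36,"dz":0,"rx":0,"ry":0,"rz":0},{"hand":42,"dx":-5,"dy":-36,"dz":0,"rx":0,"ry":0,"rz":0}]' >/dev/null; python3 -m jog '[{"hand":42,"dx":-5,"dy":-36,"dz":0,"rx":0,"ry":0,"rz":0},{"hand":42,"dx":-5,"dy":-36,"dz":0,"rx":0,"ry":0,"rz":0},{"hand":42,"dx":-5,"dy":-36,"dz":0,"rx":0,"ry":0,"rz":0},{"hand":42,"dx":-4,"dy":-36,"dz":0,"rx":0,"ry":0,"rz":0},{"hand":42,"dx":0,"dy":0,"dz":0,"rx":0,"ry":0,"rz":0}]'; python3 -m jog '[{"hand":42,"dx":0,"dy":0,"dz":20,"rx":0,"ry":0,"rz":0},{"hand":42,"dx":0,"dy":0,"dz":20,"rx":0,"ry":0,"rz":0},{"hand":42,"dx":0,"dy":0,"dz":0,"rx":0,"ry":0,"rz":0},{"hand":42,"dx":0,"dy":0,"dz":0,"rx":0,"ry":0,"rz":0}]'; python3 -c "
from h import *
to(551.8,-184.3,-16.3,np.pi-.05)
d=snap('top');dishes(d,zr=(30,52));crop(d,250,400,110,310,3,'pics/t23.png')"
```

```text
clock: 25.08
position: [550.3, -184.9, 106.4]
ee_rot: [0.028, 1.0, -0.0, 0.0]
contact_force: [0.5, 0.6, -0.7]
gripper_width: 51.9
clock: 25.42
position: [549.6, -179.7, 65.8]
ee_rot: [0.025, 1.0, -0.0, -0.001]
contact_force: [-1.1, 0.0, -0.1]
gripper_width: 51.4
t 25.42 w [ 549.6 -179.7   65.8] hood [ -43.6 -355.7] F [-1.1  0.  -0.1] wid 51.4 ang 3.0917
 turn first rotvec [-0.0001 -0.0027  0.0001] then d [-2.4 -4.5 82.1]
lid px 84 196 n 126 z 41.4 world [580.9 459.9] hood [-44.4 284.6] dia 30.6
lid px 204 243 n 10582 z 38.6 world [472.4 174.4] hood [-138.5   -5.9] dia 273.1
lid px 138 336 n 96 z 42.8 world [268.3 313. ] hood [-349.2  122.3] dia 25.0
```

View pics/t23.png

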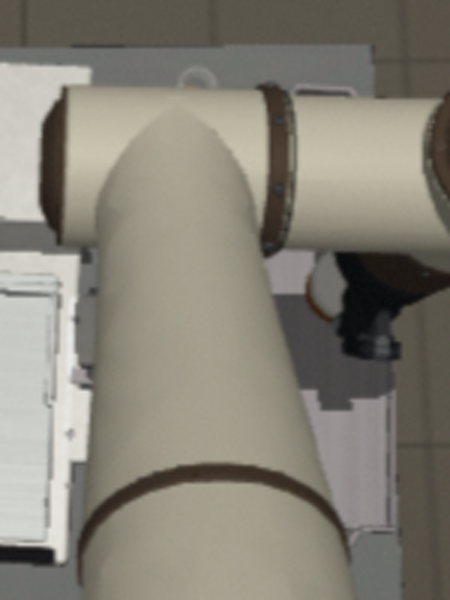

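Dish A hangs over the tray (glass edge at crop (325,290)). Lowering.

```bash
python3 -m jog '[{"hand":42,"dx":-2,"dy":-4,"dz":20,"rx":0,"ry":0,"rz":0},{"hand":42,"dx":0,"dy":0,"dz":20,"rx":0,"ry":0,"rz":0},{"hand":42,"dx":0,"dy":0,"dz":20,"rx":0,"ry":0,"rz":0},{"hand":42,"dx":0,"dy":0,"dz":10,"rx":0,"ry":0,"rz":0},{"hand":42,"dx":0,"dy":0,"dz":0,"rx":0,"ry":0,"rz":0}]'; python3 -m jog '[{"hand":42,"dx":0,"dy":0,"dz":5,"rx":0,"ry":0,"rz":0},{"hand":42,"dx":0,"dy":0,"dz":3,"rx":0,"ry":0,"rz":0},{"hand":42,"dx":0,"dy":0,"dz":0,"rx":0,"ry":0,"rz":0},{"hand":42,"dx":0,"dy":0,"dz":0,"rx":0,"ry":0,"rz":0}]';python3 -m jog '[{"hand":42,"dx":0,"dy":0,"dz":2,"rx":0,"ry":0,"rz":0},{"hand":42,"dx":0,"dy":0,"dz":0,"rx":0,"ry":0,"rz":0},{"hand":42,"dx":0,"dy":0,"dz":0,"rx":0,"ry":0,"rz":0}]';python3 -m jog '[{"hand":42,"dx":0,"dy":0,"dz":1.5,"rx":0,"ry":0,"rz":0},{"hand":42,"dx":0,"dy":0,"dz":0,"rx":0,"ry":0,"rz":0},{"hand":42,"dx":0,"dy":0,"dz":0,"rx":0,"ry":0,"rz":0}]'
```

```text
clock: 25.88
position: [551.4, -183.5, -4.8]
ee_rot: [0.025, 1.0, 0.0, -0.001]
contact_force: [0.1, -0.5, -0.3]
gripper_width: 51.7
clock: 26.22
position: [552.9, -183.9, -10.8]
ee_rot: [0.025, 1.0, -0.0, 0.001]
contact_force: [-0.1, -0.3, -1.7]
gripper_width: 51.3
clock: 26.47
position: [552.4, -183.9, -13.5]
ee_rot: [0.025, 1.0, -0.0, 0.0]
contact_force: [-0.2, -0.3, -1.8]
gripper_width: 51.8
clock: 26.72
position: [552.2, -183.9, -15.2]
ee_rot: [0.025, 1.0, -0.0, -0.0]
contact_force: [0.3, -0.5, -0.3]
gripper_width: 51.8
```

```bash
python3 -m jog '[{"hand":42,"dx":0,"dy":0,"dz":1,"rx":0,"ry":0,"rz":0},{"hand":42,"dx":0,"dy":0,"dz":0,"rx":0,"ry":0,"rz":0}]';python3 -m jog '[{"hand":42,"dx":0,"dy":0,"dz":1,"rx":0,"ry":0,"rz":0},{"hand":42,"dx":0,"dy":0,"dz":0,"rx":0,"ry":0,"rz":0}]'
```

```text
clock: 26.88
position: [552.4, -183.9, -16.2]
ee_rot: [0.025, 1.0, -0.0, 0.0]
contact_force: [0.4, -1.0, -0.1]
gripper_width: 51.9
clock: 27.05
position: [552.4, -183.9, -16.3]
ee_rot: [0.025, 1.0, -0.0, 0.0]
contact_force: [-2.0, 0.7, 4.8]
gripper_width: 51.4
```

Dish A is seated at reported -16.3, exactly as expected. Releasing and going back over dish B, at height.

```bash
python3 -m jog '[{"hand":42,"dx":0,"dy":0,"dz":-0.8,"rx":0,"ry":0,"rz":0},{"hand":58,"dx":0,"dy":0,"dz":0,"rx":0,"ry":0,"rz":0},{"hand":68,"dx":0,"dy":0,"dz":0,"rx":0,"ry":0,"rz":0},{"hand":78,"dx":0,"dy":0,"dz":0,"rx":0,"ry":0,"rz":0},{"hand":78,"dx":0,"dy":0,"dz":0,"rx":0,"ry":0,"rz":0}]';python3 -m jog '[{"hand":78,"dx":0,"dy":0,"dz":-15,"rx":0,"ry":0,"rz":0},{"hand":78,"dx":0,"dy":0,"dz":-30,"rx":0,"ry":0,"rz":0},{"hand":84,"dx":0,"dy":0,"dz":-40,"rx":0,"ry":0,"rz":0},{"hand":84,"dx":0,"dy":0,"dz":-40,"rx":0,"ry":0,"rz":0},{"hand":84,"dx":0,"dy":20,"dz":0,"rx":0,"ry":0,"rz":0}]'; python3 -m jog '[{"hand":84,"dx":0,"dy":36,"dz":0,"rx":0,"ry":0,"rz":0},{"hand":84,"dx":0,"dy":38,"dz":0,"rx":0,"ry":0,"rz":0},{"hand":84,"dx":0,"dy":38,"dz":0,"rx":0,"ry":0,"rz":0},{"hand":84,"dx":0,"dy":38,"dz":0,"rx":0,"ry":0,"rz":0},{"hand":84,"dx":0,"dy":38,"dz":0,"rx":0,"ry":0,"rz":0}]'; python3 -c "
from h import *
d=snap('top');crop(d,130,390,120,310,3,'pics/t24.png');dishes(d);dishes(d,zr=(30,52))
to(522.,293.6,100,np.pi-.05)"
```

```text
clock: 27.47
position: [552.3, -183.9, -16.5]
ee_rot: [0.025, 1.0, -0.0, -0.0]
contact_force: [-0.2, 0.4, 0.4]
gripper_width: 78.1
clock: 27.88
position: [559.0, -166.7, 117.6]
ee_rot: [0.025, 1.0, -0.002, 0.008]
contact_force: [2.0, -0.3, 0.6]
gripper_width: 84.3
clock: 28.3
position: [562.5, 25.5, 108.8]
ee_rot: [0.025, 1.0, 0.0, 0.0]
contact_force: [0.6, 0.6, 0.5]
gripper_width: 83.8
lid px 315 140 n 114 z 78.6 world [715.3 -80.9] hood [ 116.9 -248.8] dia 28.4
lid px 79 192 n 274 z 75.4 world [581.6 460.6] hood [-43.7 285.4] dia 43.6
lid px 10 230 n 106 z 62.7 world [502.3 638. ] hood [-131.8  458.6] dia 27.2
lid px 128 340 n 235 z 74.3 world [266.1 315.6] hood [-351.6  124.8] dia 37.8
lid px 371 159 n 437 z 38.9 world [ 677.3 -217.5] hood [  85.7 -387.1] dia 57.0
lid px 82 194 n 134 z 42.1 world [582.4 460.3] hood [-42.9 285.1] dia 31.5
lid px 359 209 n 412 z 44.7 world [ 553.3 -183.2] hood [ -39.8 -359. ] dia 53.9
lid px 236 210 n 821 z 39.0 world [553.5 114.6] hood [-54.4 -61.6] dia 77.1
lid px 148 256 n 676 z 38.3 world [435.6 315.5] hood [-182.3  133.1] dia 68.8
lid px 253 265 n 1229 z 38.3 world [416.9  67.9] hood [-188.6 -115.1] dia 91.8
lid px 136 338 n 104 z 42.6 world [265.7 312.9] hood [-351.9  122.1] dia 26.0
t 28.35 w [563.8  31.  108.9] hood [ -40.  -144.6] F [ 0.9  2.4 -0.3] wid 84.2 ang 3.0968
 turn first rotvec [0.0016 0.0024 0.0052] then d [ 54.9 260.2   8.9]
```

View pics/t24.png

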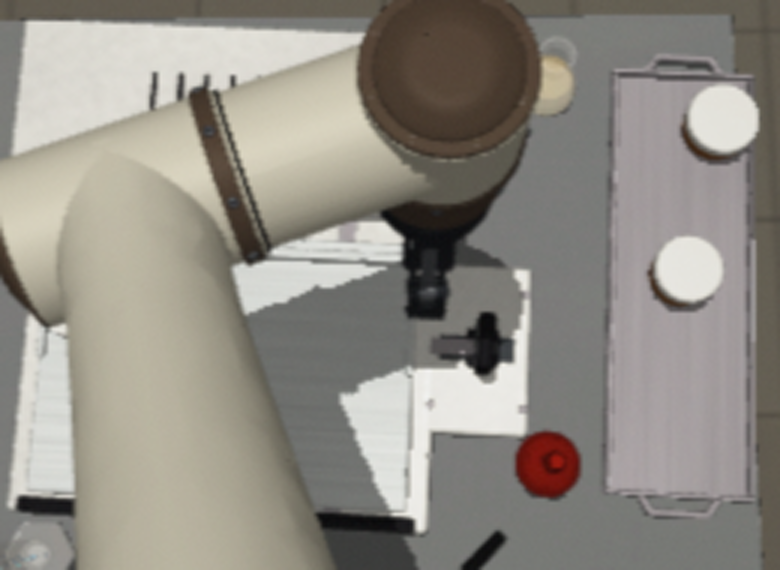

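Dish A is in the tray at (553,-183). Dish C has come to rest against the tray's right inner wall, at tray (127,-27), upright and within limits. Before moving to B, I'll check that the arm's links clear the bottle and jars on the left.

```bash
python3 -c "
from h import *
d=snap('top');D=pts(d)
for a,b in((450,70),(300,130),(150,190),(60,210),(120,250),(150,400),(200,500)):print((a,b),np.round(D[120+b//3,130+a//3]))
for u,v in((40,172),(60,180),(80,195),(100,355),(128,343),(45,80),(20,90),(100,160),(5,60)):print((u,v),np.round(D[v,u]))
print(np.round(arm.read_state()['joints'],3))
"
```

```text
(450, 70) [558.  25. 506.]
(300, 130) [538.  92. 484.]
(150, 190) [508. 158. 491.]
(60, 210) [500. 200. 485.]
(120, 250) [476. 165. 517.]
(150, 400) [409. 140. 572.]
(200, 500) [373. 117. 605.]
(40, 172) [598. 492. 224.]
(60, 180) [594. 475. 172.]
(80, 195) [575. 456. 109.]
(100, 355) [223. 407.  52.]
(128, 343) [263. 314. 159.]
(45, 80) [1381. 1115. -905.]
(20, 90) [705. 465. 366.]
(100, 160) [668. 430.  75.]
(5, 60) [733. 464. 418.]
[ 0.338  0.36  -0.267 -0.    -0.942 -0.381]
```

```bash
python3 -c "
from h import *
d=snap('top');D=pts(d)
print([np.round(D[v,u]).astype(int).tolist() for u,v in((3,100),(3,150),(3,200),(3,240),(15,75),(15,95),(30,95),(50,115),(70,135),(90,155))])
E=dict(np.load('s13.npz'));D=pts(E)
print([np.round(D[v,u]).astype(int).tolist() for u,v in((40,20),(20,60),(40,90),(70,50),(80,100),(95,130),(5,25),(90,15))])
"
```

```text
[[629, 413, 490], [589, 467, 391], [509, 466, 378], [484, 681, 11], [721, 463, 389], [688, 463, 383], [715, 470, 325], [704, 464, 260], [697, 464, 166], [670, 441, 107]]
[[180, 414, 479], [283, 473, 429], [319, 467, 384], [606, 472, 416], [683, 485, 297], [692, 464, 219], [73, 414, 476], [545, 413, 484]]
```

Overhanging furniture shows up on the left (y≈413, z≈480), and the arm's wrist offset sweeps out about 170 mm to that side. I'll measure both before reaching for B.

```bash
python3 -c "
from h import *
for n in('t13.npz','s13.npz','scene0.npz'):
  E=dict(np.load(n));D=pts(E).reshape(-1,3);D=D[(E['depth'].ravel()>300)]
  print(n)
  for x0 in range(100,760,80):
    m=(D[:,0]>x0)&(D[:,0]<x0+80)&(D[:,1]>385)&(D[:,1]<520)&(D[:,2]>260)
    if m.sum():
      for y0 in range(385,520,20):
        k=m&(D[:,1]>=y0)&(D[:,1]<y0+20)
        if k.sum()>5: print(x0,y0,k.sum(),np.percentile(D[k,2],[1,50,99]).round())
"; python3 -c "
import cv2,numpy as np
i=cv2.imread('pics/s13.png')[0:150,0:150];cv2.imwrite('pics/c1.png',cv2.resize(i,None,fx=4,fy=4))"
```

```text
t13.npz
420 465 123 [369. 374. 382.]
500 405 96 [476. 480. 488.]
500 445 30 [376. 391. 393.]
500 465 337 [369. 380. 393.]
580 405 441 [476. 486. 500.]
580 445 39 [374. 391. 394.]
580 465 352 [370. 381. 394.]
660 405 170 [477. 491. 502.]
660 445 1067 [262. 352. 427.]
660 465 594 [261. 327. 424.]
660 485 129 [262. 295. 334.]
660 505 29 [265. 285. 302.]
740 445 6 [375. 385. 396.]
s13.npz
100 405 650 [475. 486. 497.]
100 465 262 [368. 381. 397.]
180 405 421 [475. 487. 499.]
180 465 1605 [370. 406. 468.]
260 405 272 [475. 487. 500.]
260 465 1485 [370. 421. 468.]
340 405 180 [474. 487. 500.]
340 465 1001 [370. 420. 468.]
420 405 129 [474. 487. 500.]
420 465 710 [370. 421. 468.]
500 405 93 [475. 487. 500.]
500 465 524 [370. 419. 468.]
580 405 72 [474. 487. 499.]
580 465 400 [370. 420. 468.]
660 405 13 [476. 488. 497.]
660 445 407 [263. 380. 512.]
660 465 625 [260. 342. 512.]
660 485 354 [261. 307. 511.]
660 505 124 [262. 300. 339.]
scene0.npz
100 405 646 [475. 486. 497.]
100 465 262 [368. 381. 397.]
180 405 426 [475. 487. 499.]
180 465 1596 [370. 406. 468.]
260 405 272 [475. 487. 500.]
260 465 1493 [370. 421. 468.]
340 405 184 [475. 488. 500.]
340 465 1011 [370. 421. 468.]
420 405 127 [474. 487. 500.]
420 445 6 [389. 390. 391.]
420 465 703 [371. 420. 468.]
500 405 93 [475. 487. 500.]
500 465 526 [370. 420. 468.]
580 405 70 [474. 488. 499.]
580 465 405 [370. 419. 468.]
660 405 14 [476. 487. 497.]
660 445 418 [263. 380. 512.]
660 465 613 [262. 341. 512.]
660 485 351 [261. 307. 511.]
660 505 123 [261. 300. 339.]
```

View pics/c1.png

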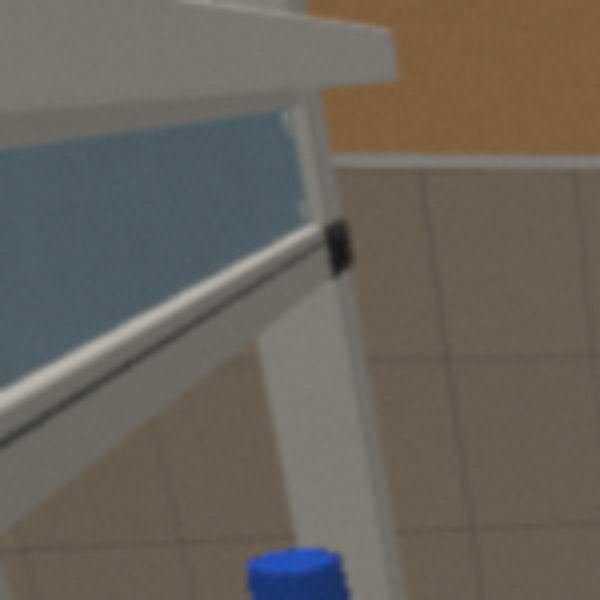

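The shelf lip is at y≥413 for z 475–502, and the sash is at y≥460 above z 370. So dish B has to be approached low. The stage is otherwise empty, so I can lower at y≈140 and slide left with the jaws astride. I'll check the wrist cap's clearance using the earlier picture.

```bash
python3 -c "
from h import *
d=snap('top')
def loc(tool,q):
  r=np.hypot(*tool);az=np.arctan2(tool[1],tool[0])+np.arcsin(160/r)
  u=np.array([np.cos(az),np.sin(az)]);n=np.array([-u[1],u[0]]);return az,u,n
# t20: tool (572,-7)
tool=np.array([572.,-8]);az,u,n=loc(tool,0)
for a,b in((65,120),(62,160),(80,230),(120,275)):
  for z in(400,450,490):
    p=ray(d,130+a/3,120+b/3,z)[:2];q=p-tool
    print((a,b),z,p.round(),'along',round(q@u),'left',round(q@n))
print('az',az)
for T in((522,293.6),(522,200)):
  az,u,n=loc(np.array(T),0)
  for L in(200,215,230):
    for al in (-60,0,50): print(T,'L',L,al,(np.array(T)+L*n+al*u).round())
"
```

```text
(65, 120) 400 [568. 221.] along 57 left 222
(65, 120) 450 [553. 208.] along 39 left 214
(65, 120) 490 [541. 198.] along 25 left 207
(62, 160) 400 [546. 222.] along 37 left 229
(62, 160) 450 [533. 209.] along 20 left 220
(62, 160) 490 [522. 199.] along 7 left 212
(80, 230) 400 [509. 211.] along -2 left 228
(80, 230) 450 [498. 199.] along -16 left 219
(80, 230) 490 [490. 189.] along -27 left 212
(120, 275) 400 [485. 189.] along -31 left 213
(120, 275) 450 [477. 179.] along -42 left 205
(120, 275) 490 [470. 170.] along -51 left 199
az 0.2694891530918965
(522, 293.6) L 200 -60 [338. 393.]
(522, 293.6) L 200 0 [381. 435.]
(522, 293.6) L 200 50 [416. 471.]
(522, 293.6) L 215 -60 [328. 404.]
(522, 293.6) L 215 0 [370. 446.]
(522, 293.6) L 215 50 [406. 481.]
(522, 293.6) L 230 -60 [317. 414.]
(522, 293.6) L 230 0 [360. 457.]
(522, 293.6) L 230 50 [395. 492.]
(522, 200) L 200 -60 [352. 322.]
(522, 200) L 200 0 [400. 358.]
(522, 200) L 200 50 [440. 389.]
(522, 200) L 215 -60 [343. 334.]
(522, 200) L 215 0 [391. 370.]
(522, 200) L 215 50 [430. 401.]
(522, 200) L 230 -60 [334. 346.]
(522, 200) L 230 0 [382. 382.]
(522, 200) L 230 50 [421. 413.]
```

With a vertical tool the wrist cap would come to y≈475, z≈370–395, right at the sash. I'll tilt the tool 15° about the jaw axis, wrist leaning right, which gains about 75 mm. The dish then has to be placed with the same tilt.

```bash
cat >> h.py <<'E'
def rel(xw,yw,z):
    s=st(); M=Ro.from_quat(s["ee_rot"]).as_matrix()
    print(" tool z",np.round(M[:,2],3),"d tool axes",np.round(M.T@(np.array([xw,yw,z])-s["position"]),1))
    Mt=np.column_stack([[np.cos(np.pi-.05),np.sin(np.pi-.05),0],[np.sin(np.pi-.05),-np.cos(np.pi-.05),0],[0,0,-1]])@Ro.from_rotvec([-.26,0,0]).as_matrix()
    print(" turn err",np.round(Ro.from_matrix(M.T@Mt).as_rotvec(),4))
E
python3 -m jog '[{"hand":84,"dx":10,"dy":25,"dz":0,"rx":0,"ry":0,"rz":0},{"hand":84,"dx":10,"dy":25,"dz":0,"rx":-0.05,"ry":0,"rz":0},{"hand":84,"dx":10,"dy":10,"dz":0,"rx":-0.07,"ry":0,"rz":0},{"hand":84,"dx":0,"dy":0,"dz":0,"rx":-0.07,"ry":0,"rz":0},{"hand":84,"dx":0,"dy":0,"dz":0,"rx":-0.07,"ry":0,"rz":0}]'; python3 -m jog '[{"hand":84,"dx":0,"dy":0,"dz":0,"rx":0,"ry":0,"rz":0},{"hand":84,"dx":0,"dy":0,"dz":0,"rx":0,"ry":0,"rz":0},{"hand":84,"dx":0,"dy":0,"dz":0,"rx":0,"ry":0,"rz":0}]'; python3 -c "
from h import *
p=h2w(-95,-20);rel(*p,60)
d=snap('top');dishes(d)
d=snap('scene');cv2.imwrite('pics/s25.png',d['img'][:,:,::-1])
print(np.round(arm.read_state()['joints'],3))
"
```

```text
clock: 28.92
position: [535.4, 85.3, 109.7]
ee_rot: [0.024, 0.991, 0.131, 0.004]
contact_force: [-0.0, 0.0, -0.7]
gripper_width: 83.7
clock: 29.17
position: [535.8, 84.1, 109.0]
ee_rot: [0.026, 0.991, 0.129, 0.003]
contact_force: [0.1, 0.4, -0.1]
gripper_width: 84.1
t 29.17 w [535.8  84.1 109. ] hood [-70.6 -93. ] F [ 0.1  0.4 -0.1] wid 84.1 ang 3.0899
 tool z [ 0.013  0.256 -0.967] d tool axes [24.5 57.9 66.1]
 turn err [-0.0013  0.0002 -0.0017]
lid px 79 193 n 288 z 75.7 world [581.2 460.6] hood [-44.1 285.4] dia 44.7
lid px 154 222 n 307 z 78.3 world [516.3 295.1] hood [-100.6  116.8] dia 45.3
lid px 10 229 n 104 z 63.1 world [502.5 637.2] hood [-131.5  457.8] dia 26.9
lid px 128 340 n 241 z 74.4 world [265.8 315.6] hood [-351.8  124.8] dia 38.3
[ 0.291  0.321 -0.243 -0.303 -0.941 -0.169]
```

View pics/s25.png

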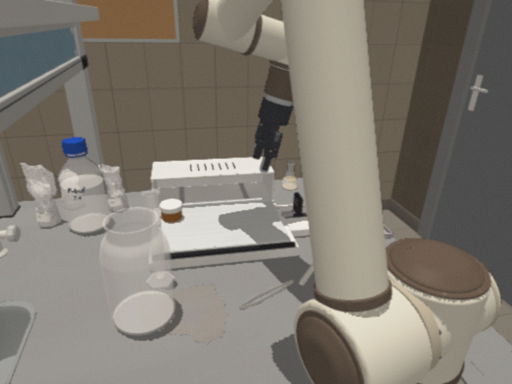

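The tilt works, and dish B is still at (171,210). Lowering at mid stage to grip height, then sliding left.

```bash
python3 -m jog '[{"hand":84,"dx":12,"dy":29,"dz":23,"rx":0,"ry":0,"rz":0},{"hand":84,"dx":12,"dy":29,"dz":23,"rx":0,"ry":0,"rz":0},{"hand":84,"dx":0,"dy":0,"dz":20,"rx":0,"ry":0,"rz":0},{"hand":84,"dx":0,"dy":0,"dz":0,"rx":0,"ry":0,"rz":0},{"hand":84,"dx":0,"dy":0,"dz":0,"rx":0,"ry":0,"rz":0}]';python3 -c "
from h import *
p=h2w(-95,-10);rel(*p,16)
d=snap('scene');crop(d,140,290,100,230,5,'pics/s26.png')"
```

```text
clock: 29.68
position: [514.7, 159.7, 59.6]
ee_rot: [0.024, 0.991, 0.129, 0.002]
contact_force: [-0.3, 0.2, 0.5]
gripper_width: 83.9
t 29.68 w [514.7 159.7  59.6] hood [-95.5 -18.5] F [-0.3  0.2  0.5] wid 83.9 ang 3.0938
 tool z [ 0.01   0.255 -0.967] d tool axes [-0.6 -3.  44.3]
 turn err [-0.0018 -0.0024  0.0017]
```

View pics/s26.png

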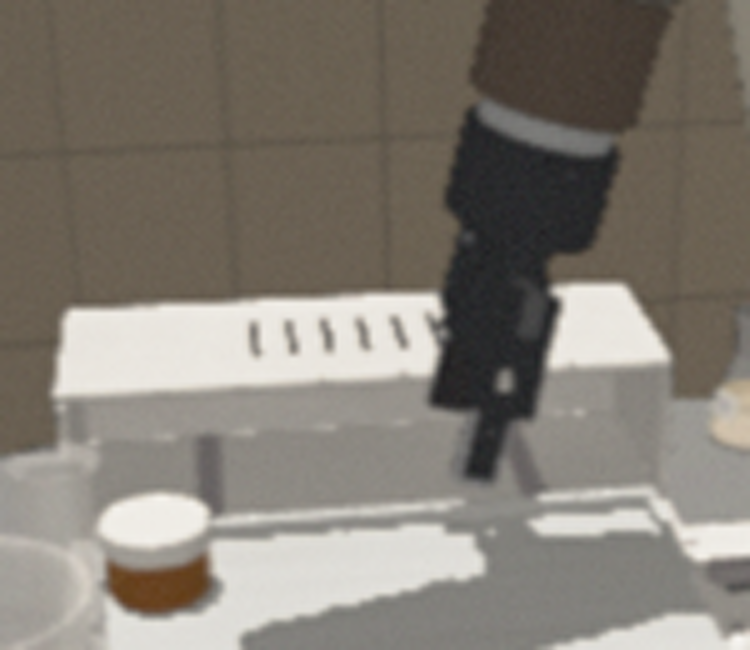

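```bash
python3 -m jog '[{"hand":84,"dx":0,"dy":-1,"dz":15,"rx":0,"ry":0,"rz":0},{"hand":84,"dx":0,"dy":-1,"dz":15,"rx":0,"ry":0,"rz":0},{"hand":84,"dx":0,"dy":0,"dz":10,"rx":0,"ry":0,"rz":0},{"hand":84,"dx":0,"dy":0,"dz":0,"rx":0,"ry":0,"rz":0},{"hand":84,"dx":0,"dy":0,"dz":0,"rx":0,"ry":0,"rz":0}]';python3 -c "
from h import *
p=h2w(-95,131);rel(*p,17)
d=snap('top');dishes(d)
d=snap('scene');D=pts(d)
m=(abs(D[...,0]-465)<14)&(abs(D[...,1]-160)<50)&(D[...,2]>46)&(D[...,2]<100)
print(m.sum(),D[m][:,2].min() if m.any() else 0, np.round(D[m].mean(0)) )
crop(d,140,290,100,230,5,'pics/s27.png')"
```

```text
clock: 30.15
position: [516.4, 167.3, 21.5]
ee_rot: [0.025, 0.991, 0.129, 0.003]
contact_force: [-0.1, -0.1, 0.1]
gripper_width: 84.0
t 30.15 w [516.4 167.3  21.5] hood [-94.1 -10.8] F [-0.1 -0.1  0.1] wid 84.0 ang 3.0911
 tool z [ 0.013  0.256 -0.966] d tool axes [  0.9 135.9  40.8]
 turn err [-0.0003  0.0005 -0.0004]
lid px 315 140 n 125 z 77.1 world [715.3 -79.9] hood [ 116.8 -247.8] dia 29.7
lid px 79 193 n 276 z 75.1 world [581.5 460.6] hood [-43.8 285.4] dia 43.8
lid px 10 229 n 102 z 61.8 world [502.4 638.5] hood [-131.7  459.1] dia 26.7
111 67.12029259732792 [464. 154.  85.]
```

View pics/s27.png

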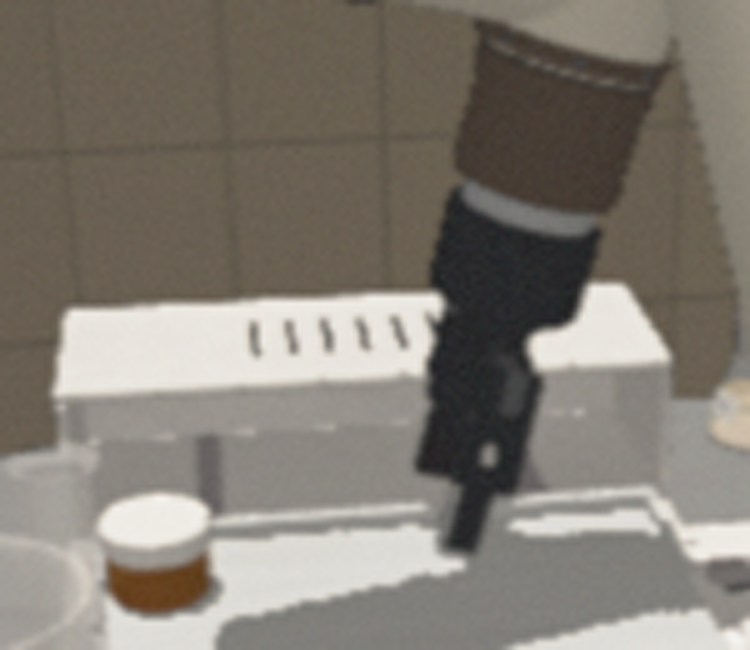

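Open tips are at z≈67. Sliding left in two halves, checking force midway.

```bash
python3 -m jog '[{"hand":84,"dx":0.5,"dy":16,"dz":4.8,"rx":0,"ry":0,"rz":0},{"hand":84,"dx":0,"dy":16,"dz":4.8,"rx":0,"ry":0,"rz":0},{"hand":84,"dx":0,"dy":16,"dz":4.8,"rx":0,"ry":0,"rz":0},{"hand":84,"dx":0,"dy":16,"dz":4.8,"rx":0,"ry":0,"rz":0},{"hand":84,"dx":0,"dy":0,"dz":0,"rx":0,"ry":0,"rz":0}]';python3 -c "
from h import *
p=h2w(-95,131);rel(*p,17)
d=snap('scene');crop(d,140,290,0,230,2.6,'pics/s28.png')
d=snap('top');cv2.imwrite('pics/t28.png',d['img'][:,:,::-1]);D=pts(d)
m=(D[...,1]>330)&(D[...,2]>260)&(D[...,0]<660)&(D[...,1]<412);print('arm max y',D[m][:,1].max() if m.any() else None, D[m][:,2].max() if m.any() else None)"
```

```text
clock: 30.67
position: [519.8, 236.9, 20.3]
ee_rot: [0.023, 0.991, 0.13, 0.005]
contact_force: [-0.5, -0.8, 0.5]
gripper_width: 83.9
t 30.67 w [519.8 236.9  20.3] hood [-94.3  58.9] F [-0.5 -0.8  0.5] wid 83.9 ang 3.094
 tool z [ 0.015  0.258 -0.966] d tool axes [ 0.6 68.8 21.8]
 turn err [0.0017 0.0021 0.003 ]
arm max y 411.9740700615132 500.3599619188165
```

View pics/s28.png

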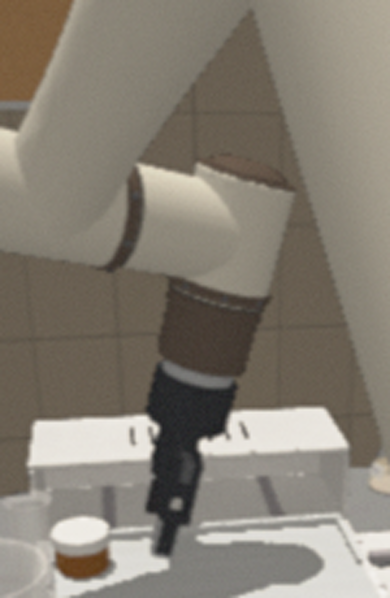

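View pics/t28.png

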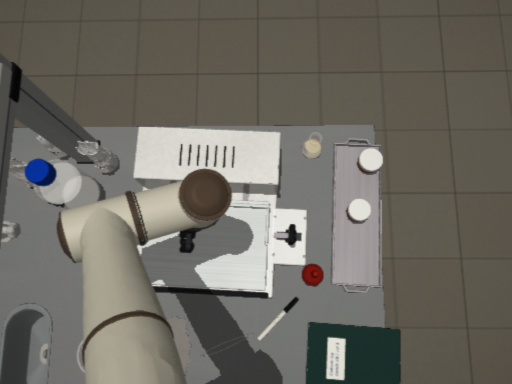

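```bash
python3 -c "
from h import *
d=snap('top');D=pts(d)
print([np.round(D[v,u]).astype(int).tolist() for u,v in((64,225),(62,238),(66,250),(72,258),(75,235),(90,225),(110,230),(110,215))])
d=snap('scene');D=pts(d)
"
```

```text
[[460, 337, 433], [442, 341, 427], [425, 338, 416], [414, 330, 412], [446, 320, 431], [460, 297, 436], [450, 261, 454], [476, 273, 426]]
```

The wrist cap reaches y≈342 at z≤433. After 70 mm more it will be at about y≈400–410, below the shelf lip (475) and short of the sash (460). Proceeding.

```bash
python3 -m jog '[{"hand":84,"dx":0.5,"dy":14,"dz":4.5,"rx":0,"ry":0,"rz":0},{"hand":84,"dx":0,"dy":14,"dz":4.5,"rx":0,"ry":0,"rz":0},{"hand":84,"dx":0,"dy":14,"dz":4.5,"rx":0,"ry":0,"rz":0},{"hand":84,"dx":0,"dy":0,"dz":0,"rx":0,"ry":0,"rz":0},{"hand":84,"dx":0,"dy":0,"dz":0,"rx":0,"ry":0,"rz":0}]';python3 -m jog '[{"hand":84,"dx":0,"dy":10,"dz":3,"rx":0,"ry":0,"rz":0},{"hand":84,"dx":0,"dy":10,"dz":3,"rx":0,"ry":0,"rz":0},{"hand":84,"dx":0,"dy":6,"dz":2,"rx":0,"ry":0,"rz":0},{"hand":84,"dx":0,"dy":0,"dz":0,"rx":0,"ry":0,"rz":0},{"hand":84,"dx":0,"dy":0,"dz":0,"rx":0,"ry":0,"rz":0}]';python3 -c "
from h import *
p=h2w(-95,131);rel(*p,17)
d=snap('scene');crop(d,140,240,130,230,6,'pics/s29.png')
C=lambda X:np.round((proj(d,X)-[140,130])*6); print(C([522,293.5,78]),C([522,293.5,38]))
d=snap('top');D=pts(d);m=(D[...,1]>340)&(D[...,2]>300)&(D[...,0]<640)&(D[...,1]<470);print([np.round(D[v,u]).astype(int).tolist() for u,v in((30,230),(36,240),(45,250),(40,225))])"
```

```text
clock: 31.28
position: [520.4, 278.1, 16.8]
ee_rot: [0.025, 0.991, 0.13, 0.003]
contact_force: [0.4, 0.2, -1.3]
gripper_width: 84.3
clock: 31.7
position: [521.6, 306.1, 15.6]
ee_rot: [0.024, 0.991, 0.13, 0.003]
contact_force: [-0.2, 0.4, -0.3]
gripper_width: 84.4
t 31.7 w [521.6 306.1  15.6] hood [-95.9 128. ] F [-0.2  0.4 -0.3] wid 84.4 ang 3.0923
 tool z [ 0.012  0.257 -0.966] d tool axes [-0.9  3.2 -0.6]
 turn err [-0.0001 -0.0004  0.0006]
[186. 436.] [194. 523.]
[[455, 395, 418], [439, 381, 425], [423, 357, 442], [463, 383, 413]]
```

View pics/s29.png

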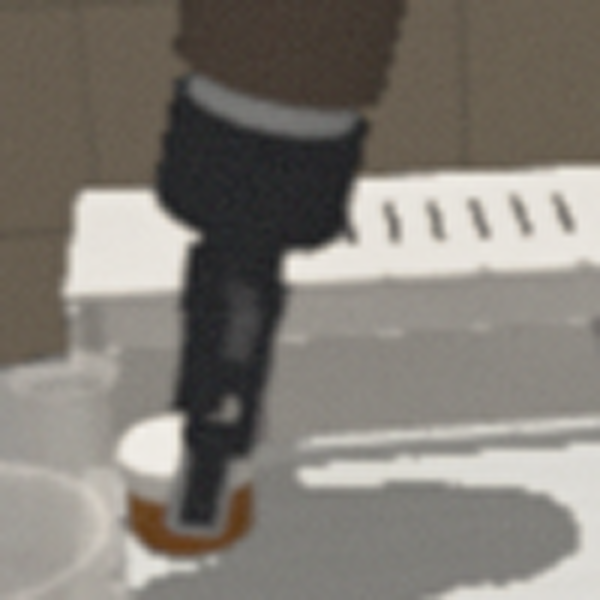

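The wrist cap is at y≈395, clear. The finger stands astride dish B, 3 mm short of centre. Adjusting and gripping.

```bash
python3 -m jog '[{"hand":84,"dx":-0.5,"dy":3,"dz":0,"rx":0,"ry":0,"rz":0},{"hand":74,"dx":0,"dy":0,"dz":0,"rx":0,"ry":0,"rz":0},{"hand":64,"dx":0,"dy":0,"dz":0,"rx":0,"ry":0,"rz":0},{"hand":55,"dx":0,"dy":0,"dz":0,"rx":0,"ry":0,"rz":0},{"hand":42,"dx":0,"dy":0,"dz":0,"rx":0,"ry":0,"rz":0}]';
python3 -m jog '[{"hand":42,"dx":0,"dy":0,"dz":0,"rx":0,"ry":0,"rz":0},{"hand":42,"dx":0,"dy":0,"dz":0,"rx":0,"ry":0,"rz":0},{"hand":42,"dx":0,"dy":0,"dz":0,"rx":0,"ry":0,"rz":0}]';python3 -c "
from h import *
st()
d=snap('scene');crop(d,140,240,130,230,6,'pics/s30.png')"
```

```text
clock: 32.22
position: [522.8, 308.5, 17.2]
ee_rot: [0.025, 0.991, 0.13, 0.004]
contact_force: [0.2, 0.4, 2.0]
gripper_width: 51.8
clock: 32.47
position: [522.8, 308.5, 17.1]
ee_rot: [0.025, 0.991, 0.13, 0.004]
contact_force: [0.0, -1.1, 5.2]
gripper_width: 52.0
t 32.47 w [522.8 308.5  17.1] hood [-94.9 130.5] F [ 0.  -1.1  5.2] wid 52.0 ang 3.0918
```

View pics/s30.png

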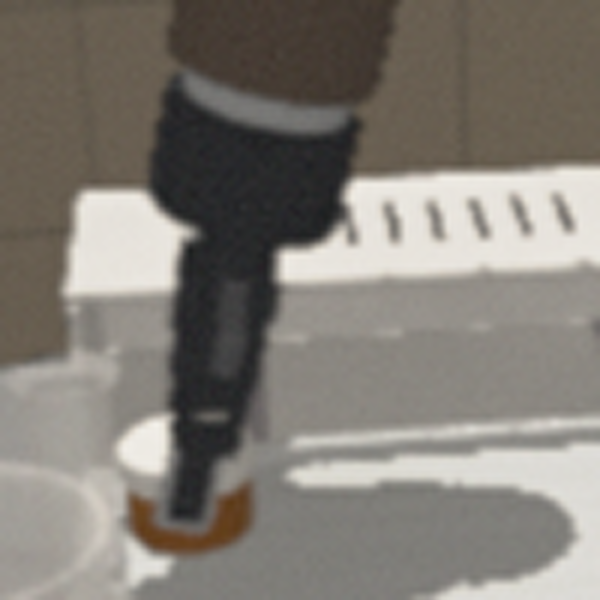

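Gripped at 52 mm. Lifting slightly, then moving right and rising away from the shelf.

```bash
python3 -m jog '[{"hand":42,"dx":0,"dy":1.3,"dz":-5,"rx":0,"ry":0,"rz":0},{"hand":42,"dx":0,"dy":2.6,"dz":-10,"rx":0,"ry":0,"rz":0},{"hand":42,"dx":0,"dy":0,"dz":0,"rx":0,"ry":0,"rz":0},{"hand":42,"dx":0,"dy":-15,"dz":-8,"rx":0,"ry":0,"rz":0},{"hand":42,"dx":0,"dy":-22,"dz":-14,"rx":0,"ry":0,"rz":0}]';python3 -m jog '[{"hand":42,"dx":0,"dy":-22,"dz":-16,"rx":0,"ry":0,"rz":0},{"hand":42,"dx":0,"dy":-22,"dz":-18,"rx":0,"ry":0,"rz":0},{"hand":42,"dx":0,"dy":-22,"dz":-22,"rx":0,"ry":0,"rz":0},{"hand":42,"dx":0,"dy":-22,"dz":-22,"rx":0,"ry":0,"rz":0},{"hand":42,"dx":0,"dy":-22,"dz":-22,"rx":0,"ry":0,"rz":0}]';python3 -c "
from h import *
c=np.array([551.8,-184.3]);a=np.array([np.cos(-.048),np.sin(-.048)]);p=c-105*a+15*np.array([.05,.999]);print(p)
rel(*p,60)
d=snap('scene');crop(d,140,290,60,230,4,'pics/s31.png')"
```

```text
clock: 32.93
position: [519.7, 268.0, 43.1]
ee_rot: [0.024, 0.991, 0.129, 0.003]
contact_force: [0.8, -0.5, -1.1]
gripper_width: 51.5
clock: 33.35
position: [513.2, 134.1, 112.7]
ee_rot: [0.025, 0.991, 0.13, 0.003]
contact_force: [1.1, -0.8, -1.5]
gripper_width: 51.6
[ 447.67093678 -164.27693514]
t 33.35 w [513.2 134.1 112.7] hood [-95.7 -44.1] F [ 1.1 -0.8 -1.5] wid 51.6 ang 3.0919
 tool z [ 0.012  0.257 -0.966] d tool axes [  50.6 -304.7  -26.5]
 turn err [ 0.     -0.0004  0.0002]
```

View pics/s31.png

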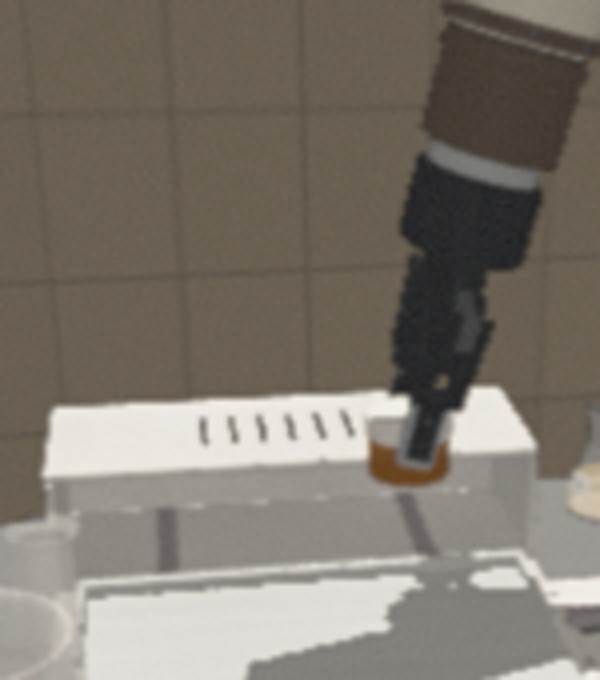

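Dish B is held upright at crop (408,450). Carrying it to the near slot at constant height.

```bash
python3 -m jog '[{"hand":42,"dx":6,"dy":-34,"dz":-9.1,"rx":0,"ry":0,"rz":0},{"hand":42,"dx":6,"dy":-36,"dz":-9.6,"rx":0,"ry":0,"rz":0},{"hand":42,"dx":6,"dy":-36,"dz":-9.6,"rx":0,"ry":0,"rz":0},{"hand":42,"dx":6,"dy":-36,"dz":-9.6,"rx":0,"ry":0,"rz":0},{"hand":42,"dx":6,"dy":-36,"dz":-9.6,"rx":0,"ry":0,"rz":0}]';python3 -m jog '[{"hand":42,"dx":6,"dy":-36,"dz":-9.6,"rx":0,"ry":0,"rz":0},{"hand":42,"dx":6,"dy":-36,"dz":-9.6,"rx":0,"ry":0,"rz":0},{"hand":42,"dx":6,"dy":-32,"dz":-8.5,"rx":0,"ry":0,"rz":0},{"hand":42,"dx":0,"dy":0,"dz":0,"rx":0,"ry":0,"rz":0},{"hand":42,"dx":0,"dy":0,"dz":0,"rx":0,"ry":0,"rz":0}]';python3 -c "
from h import *
rel(447.7,-164.3,60)
d=snap('top');dishes(d,zr=(30,52));crop(d,250,400,110,310,3,'pics/t31.png')"
```

```text
clock: 33.82
position: [473.9, -48.5, 112.5]
ee_rot: [0.024, 0.991, 0.13, 0.004]
contact_force: [1.2, 0.3, -1.1]
gripper_width: 51.7
clock: 34.23
position: [450.8, -155.2, 112.0]
ee_rot: [0.027, 0.991, 0.13, 0.003]
contact_force: [-0.1, 1.3, -1.3]
gripper_width: 51.7
t 34.23 w [ 450.8 -155.2  112. ] hood [-143.6 -336.2] F [-0.1  1.3 -1.3] wid 51.7 ang 3.0878
 tool z [ 0.014  0.257 -0.966] d tool axes [  2.5 -22.3  47.9]
 turn err [ 0.0003  0.0007 -0.0038]
lid px 312 147 n 117 z 39.6 world [705.8 -75.2] hood [ 107.1 -243.6] dia 29.8
lid px 372 156 n 158 z 38.9 world [ 691.5 -224.9] hood [ 100.3 -393.8] dia 34.4
lid px 84 196 n 126 z 41.4 world [580.  460.2] hood [-45.3 284.9] dia 30.6
lid px 204 243 n 11083 z 38.6 world [475. 180.] hood [-136.2   -0.2] dia 279.6
lid px 138 336 n 95 z 43.5 world [268.3 312.7] hood [-349.2  122. ] dia 24.8
```

View pics/t31.png

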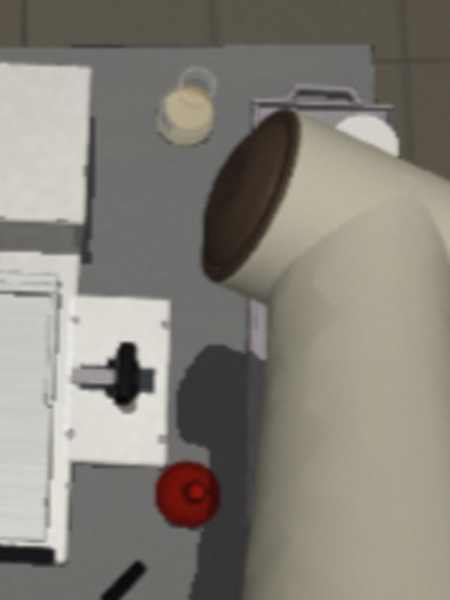

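```bash
python3 -m jog '[{"hand":42,"dx":2.5,"dy":-11,"dz":16,"rx":0,"ry":0,"rz":-0.003},{"hand":42,"dx":0,"dy":-11,"dz":16,"rx":0,"ry":0,"rz":0},{"hand":42,"dx":0,"dy":0,"dz":16,"rx":0,"ry":0,"rz":0},{"hand":42,"dx":0,"dy":0,"dz":0,"rx":0,"ry":0,"rz":0},{"hand":42,"dx":0,"dy":0,"dz":0,"rx":0,"ry":0,"rz":0}]';python3 -c "
from h import *
rel(447.7,-164.3,-16.9)
d=snap('scene');crop(d,240,400,100,260,4,'pics/s32.png')"
```

```text
clock: 34.7
position: [448.1, -161.5, 59.9]
ee_rot: [0.022, 0.991, 0.13, 0.002]
contact_force: [-0.4, -0.4, 0.4]
gripper_width: 51.8
t 34.7 w [ 448.1 -161.5   59.9] hood [-145.9 -342.6] F [-0.4 -0.4  0.4] wid 51.8 ang 3.0967
 tool z [ 0.011  0.257 -0.966] d tool axes [  0.2 -22.5  73.5]
 turn err [ 0.0002 -0.0022  0.0047]
```

View pics/s32.png

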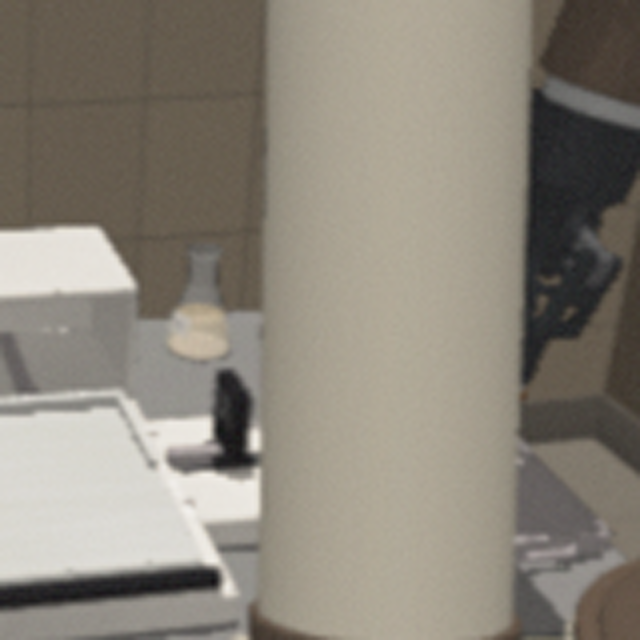

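The view of the dish is hidden by the arm. Lowering by the numbers and by force.

```bash
python3 -m jog '[{"hand":42,"dx":0,"dy":-6,"dz":17,"rx":0,"ry":0,"rz":0.003},{"hand":42,"dx":0,"dy":-6,"dz":17,"rx":0,"ry":0,"rz":0},{"hand":42,"dx":0,"dy":-5,"dz":17,"rx":0,"ry":0,"rz":0},{"hand":42,"dx":0,"dy":-2.5,"dz":10,"rx":0,"ry":0,"rz":0},{"hand":42,"dx":0,"dy":0,"dz":0,"rx":0,"ry":0,"rz":0}]';python3 -m jog '[{"hand":42,"dx":0,"dy":-1,"dz":4,"rx":0,"ry":0,"rz":0},{"hand":42,"dx":0,"dy":0,"dz":0,"rx":0,"ry":0,"rz":0},{"hand":42,"dx":0,"dy":0,"dz":0,"rx":0,"ry":0,"rz":0}]';python3 -c "
from h import *
rel(447.7,-164.3,-16.9)"
```

```text
clock: 35.17
position: [447.6, -165.2, -4.7]
ee_rot: [0.025, 0.991, 0.13, 0.002]
contact_force: [-1.2, -1.1, -0.6]
gripper_width: 51.8
clock: 35.42
position: [448.9, -165.9, -7.0]
ee_rot: [0.024, 0.991, 0.129, 0.004]
contact_force: [0.3, 0.2, -0.8]
gripper_width: 51.7
t 35.42 w [ 448.9 -165.9   -7. ] hood [-144.9 -346.9] F [ 0.3  0.2 -0.8] wid 51.7 ang 3.0921
 tool z [ 0.014  0.256 -0.967] d tool axes [ 1.3 -1.1 10. ]
 turn err [-0.0005  0.0016  0.0009]
```

```bash
python3 -m jog '[{"hand":42,"dx":0,"dy":-1,"dz":4,"rx":0,"ry":0,"rz":0},{"hand":42,"dx":0,"dy":-1,"dz":3,"rx":0,"ry":0,"rz":0},{"hand":42,"dx":0,"dy":0,"dz":0,"rx":0,"ry":0,"rz":0}]';python3 -m jog '[{"hand":42,"dx":0,"dy":-0.3,"dz":1,"rx":0,"ry":0,"rz":0},{"hand":42,"dx":0,"dy":0,"dz":0,"rx":0,"ry":0,"rz":0}]';python3 -m jog '[{"hand":42,"dx":0,"dy":-0.3,"dz":1,"rx":0,"ry":0,"rz":0},{"hand":42,"dx":0,"dy":0,"dz":0,"rx":0,"ry":0,"rz":0}]';python3 -m jog '[{"hand":42,"dx":0,"dy":-0.3,"dz":1,"rx":0,"ry":0,"rz":0},{"hand":42,"dx":0,"dy":0,"dz":0,"rx":0,"ry":0,"rz":0}]'
```

```text
clock: 35.67
position: [447.9, -165.7, -15.5]
ee_rot: [0.025, 0.991, 0.13, 0.003]
contact_force: [-0.3, 0.2, -1.0]
gripper_width: 52.0
clock: 35.83
position: [448.1, -165.9, -16.3]
ee_rot: [0.025, 0.991, 0.13, 0.003]
contact_force: [0.5, -0.5, -0.4]
gripper_width: 51.3
clock: 36.0
position: [448.3, -166.0, -16.9]
ee_rot: [0.025, 0.991, 0.13, 0.003]
contact_force: [-1.0, -0.4, 2.4]
gripper_width: 51.7
clock: 36.17
position: [448.3, -166.0, -16.9]
ee_rot: [0.024, 0.991, 0.13, 0.003]
contact_force: [-2.4, 1.6, 9.5]
gripper_width: 51.4
```

Contact at -16.9 as computed. Easing off, opening and lifting straight up (world).

```bash
python3 -m jog '[{"hand":42,"dx":0,"dy":0.3,"dz":-1.2,"rx":0,"ry":0,"rz":0},{"hand":58,"dx":0,"dy":0,"dz":0,"rx":0,"ry":0,"rz":0},{"hand":68,"dx":0,"dy":0,"dz":0,"rx":0,"ry":0,"rz":0},{"hand":78,"dx":0,"dy":0,"dz":0,"rx":0,"ry":0,"rz":0},{"hand":78,"dx":0,"dy":0,"dz":0,"rx":0,"ry":0,"rz":0}]';python3 -m jog '[{"hand":78,"dx":0,"dy":4,"dz":-15,"rx":0,"ry":0,"rz":0},{"hand":78,"dx":0,"dy":8,"dz":-29,"rx":0,"ry":0,"rz":0},{"hand":78,"dx":0,"dy":9,"dz":-34,"rx":0,"ry":0,"rz":0},{"hand":78,"dx":0,"dy":9,"dz":-34,"rx":0,"ry":0,"rz":0},{"hand":50,"dx":0,"dy":0,"dz":0,"rx":0.065,"ry":0,"rz":0}]';python3 -m jog '[{"hand":10,"dx":0,"dy":0,"dz":0,"rx":0.065,"ry":0,"rz":0},{"hand":0,"dx":0,"dy":0,"dz":0,"rx":0.065,"ry":0,"rz":0},{"hand":0,"dx":0,"dy":0,"dz":0,"rx":0.065,"ry":0,"rz":0},{"hand":0,"dx":0,"dy":0,"dz":0,"rx":0,"ry":0,"rz":0}]'; python3 -c "
from h import *
p=h2w(-205,0);to(*p,100,np.pi-.05)"
```

```text
clock: 36.58
position: [448.1, -166.0, -17.2]
ee_rot: [0.025, 0.991, 0.13, 0.003]
contact_force: [0.2, -0.7, 0.1]
gripper_width: 77.8
clock: 37.0
position: [453.2, -169.1, 105.2]
ee_rot: [0.025, 0.995, 0.095, 0.009]
contact_force: [1.2, -1.5, 0.1]
gripper_width: 67.7
clock: 37.33
position: [447.1, -164.4, 98.7]
ee_rot: [0.023, 1.0, -0.001, -0.001]
contact_force: [-0.2, 0.1, -0.4]
gripper_width: 17.4
t 37.33 w [ 447.1 -164.4   98.7] hood [-146.9 -345.6] F [-0.2  0.1 -0.4] wid 17.4 ang 3.0956
 turn first rotvec [-0.002  -0.0014  0.004 ] then d [ 58.1 345.6  -1.3]
```

```bash
python3 -m jog '[{"hand":0,"dx":8,"dy":35,"dz":0,"rx":0,"ry":0,"rz":0},{"hand":0,"dx":8,"dy":36,"dz":0,"rx":0,"ry":0,"rz":0},{"hand":0,"dx":8,"dy":36,"dz":0,"rx":0,"ry":0,"rz":0},{"hand":0,"dx":8,"dy":36,"dz":0,"rx":0,"ry":0,"rz":0},{"hand":0,"dx":8,"dy":36,"dz":0,"rx":0,"ry":0,"rz":0}]';python3 -m jog '[{"hand":0,"dx":8,"dy":36,"dz":0,"rx":0,"ry":0,"rz":0},{"hand":0,"dx":8,"dy":36,"dz":0,"rx":0,"ry":0,"rz":0},{"hand":0,"dx":8,"dy":36,"dz":0,"rx":0,"ry":0,"rz":0},{"hand":0,"dx":4,"dy":36,"dz":0,"rx":0,"ry":0,"rz":0},{"hand":0,"dx":0,"dy":20,"dz":0,"rx":0,"ry":0,"rz":0}]'; python3 -c "
from h import *
p=h2w(-215,0);to(*p,15,np.pi-.05)
d=snap('top');dishes(d,zr=(30,52));crop(d,130,390,120,310,3,'pics/t33.png')
d=snap('scene');crop(d,130,330,140,290,4,'pics/s33.png')"
```

```text
clock: 37.75
position: [416.7, 16.4, 98.9]
ee_rot: [0.025, 1.0, 0.001, -0.0]
contact_force: [0.1, 1.4, -0.3]
gripper_width: 0.1
clock: 38.17
position: [397.2, 183.3, 99.2]
ee_rot: [0.024, 1.0, 0.001, 0.0]
contact_force: [-0.3, 0.2, 0.4]
gripper_width: 0.1
t 38.17 w [397.2 183.3  99.2] hood [-214.    -0.8] F [-0.3  0.2  0.4] wid 0.1 ang 3.0943
 turn first rotvec [0.0019 0.0001 0.0027] then d [ 1.   0.8 84.2]
lid px 312 146 n 126 z 38.9 world [706.8 -75.6] hood [ 108.2 -243.9] dia 30.9
lid px 371 159 n 434 z 38.9 world [ 677.4 -217.5] hood [  85.9 -387.1] dia 56.9
lid px 83 195 n 133 z 42.0 world [580.  460.9] hood [-45.3 285.6] dia 31.4
lid px 206 242 n 7523 z 38.6 world [499.7 152.4] hood [-110.1  -26.5] dia 231.3
lid px 359 209 n 412 z 44.5 world [ 553.3 -183.2] hood [ -39.9 -359. ] dia 53.9
lid px 360 254 n 437 z 44.5 world [ 448.9 -179.1] hood [-144.3 -360.2] dia 54.4
```

View pics/t33.png

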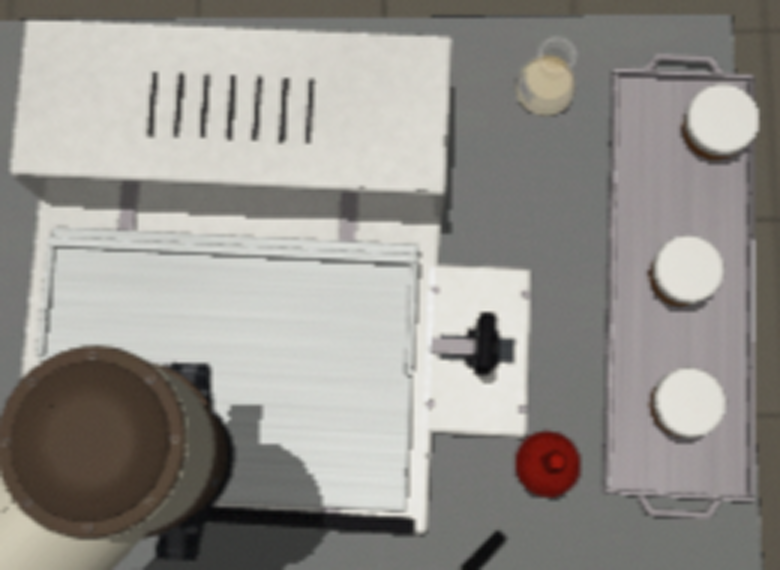

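View pics/s33.png

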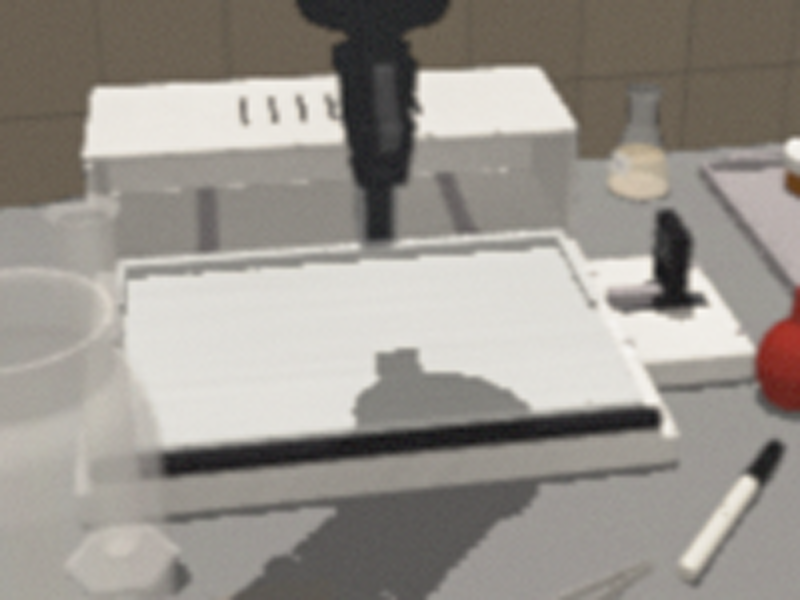

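All three dishes stand in the tray with lids at the right heights (38.9, 44.5 and 44.5). The stage is empty, and the bulb and flask are where they were. Pressing down on the stage front now.

```bash
python3 -m jog '[{"hand":0,"dx":0,"dy":0,"dz":25,"rx":0,"ry":0,"rz":0},{"hand":0,"dx":0,"dy":0,"dz":25,"rx":0,"ry":0,"rz":0},{"hand":0,"dx":0,"dy":0,"dz":20,"rx":0,"ry":0,"rz":0},{"hand":0,"dx":0,"dy":0,"dz":14,"rx":0,"ry":0,"rz":0},{"hand":0,"dx":0,"dy":0,"dz":0,"rx":0,"ry":0,"rz":0}]';python3 -m jog '[{"hand":0,"dx":0,"dy":0,"dz":5,"rx":0,"ry":0,"rz":0},{"hand":0,"dx":0,"dy":0,"dz":3,"rx":0,"ry":0,"rz":0},{"hand":0,"dx":0,"dy":0,"dz":0,"rx":0,"ry":0,"rz":0},{"hand":0,"dx":0,"dy":0,"dz":0,"rx":0,"ry":0,"rz":0}]'
```

```text
clock: 38.68
position: [395.6, 177.7, 12.3]
ee_rot: [0.026, 1.0, -0.002, -0.003]
contact_force: [-0.3, -1.3, -0.5]
gripper_width: 0.2
clock: 39.02
position: [397.8, 180.4, 7.5]
ee_rot: [0.025, 1.0, 0.001, 0.0]
contact_force: [-0.5, 0.6, 1.1]
gripper_width: 0.0
```

```bash
python3 -m jog '[{"hand":0,"dx":0,"dy":0,"dz":3,"rx":0,"ry":0,"rz":0},{"hand":0,"dx":0,"dy":0,"dz":0,"rx":0,"ry":0,"rz":0},{"hand":0,"dx":0,"dy":0,"dz":0,"rx":0,"ry":0,"rz":0}]';python3 -m jog '[{"hand":0,"dx":0,"dy":0,"dz":1.5,"rx":0,"ry":0,"rz":0},{"hand":0,"dx":0,"dy":0,"dz":0,"rx":0,"ry":0,"rz":0},{"hand":0,"dx":0,"dy":0,"dz":0,"rx":0,"ry":0,"rz":0}]'
```

```text
clock: 39.27
position: [397.4, 180.3, 4.1]
ee_rot: [0.025, 1.0, 0.0, 0.0]
contact_force: [0.2, 0.4, -0.8]
gripper_width: 0.2
clock: 39.52
position: [397.8, 180.5, 2.9]
ee_rot: [0.025, 1.0, 0.0, 0.0]
contact_force: [-0.1, -0.7, 4.4]
gripper_width: 0.0
```

Contact. Adding pressure, then pushing home (hood +x is tool -x).

```bash
python3 -m jog '[{"hand":0,"dx":0,"dy":0,"dz":1.5,"rx":0,"ry":0,"rz":0},{"hand":0,"dx":0,"dy":0,"dz":0,"rx":0,"ry":0,"rz":0}]';python3 -m jog '[{"hand":0,"dx":-2,"dy":0,"dz":0,"rx":0,"ry":0,"rz":0},{"hand":0,"dx":-4,"dy":0,"dz":0,"rx":0,"ry":0,"rz":0},{"hand":0,"dx":-5,"dy":0,"dz":0,"rx":0,"ry":0,"rz":0},{"hand":0,"dx":-6,"dy":0,"dz":0,"rx":0,"ry":0,"rz":0},{"hand":0,"dx":-6,"dy":0,"dz":0,"rx":0,"ry":0,"rz":0}]'
```

```text
clock: 39.68
position: [398.7, 180.5, 2.8]
ee_rot: [0.024, 1.0, 0.0, 0.001]
contact_force: [0.6, -4.2, 16.6]
gripper_width: 0.3
clock: 40.1
position: [421.4, 179.3, 2.8]
ee_rot: [0.024, 1.0, 0.0, 0.001]
contact_force: [-2.5, -2.8, 16.1]
gripper_width: -0.1
```

```bash
python3 -m jog '[{"hand":0,"dx":-7,"dy":0,"dz":-0.5,"rx":0,"ry":0,"rz":0},{"hand":0,"dx":-7,"dy":0,"dz":0,"rx":0,"ry":0,"rz":0},{"hand":0,"dx":-7,"dy":0,"dz":0,"rx":0,"ry":0,"rz":0},{"hand":0,"dx":-7,"dy":0,"dz":0,"rx":0,"ry":0,"rz":0},{"hand":0,"dx":-7,"dy":0,"dz":0,"rx":0,"ry":0,"rz":0}]';python3 -m jog '[{"hand":0,"dx":-7,"dy":0,"dz":0,"rx":0,"ry":0,"rz":0},{"hand":0,"dx":-7,"dy":0,"dz":0,"rx":0,"ry":0,"rz":0},{"hand":0,"dx":-7,"dy":0,"dz":0,"rx":0,"ry":0,"rz":0},{"hand":0,"dx":-7,"dy":0,"dz":0,"rx":0,"ry":0,"rz":0},{"hand":0,"dx":-7,"dy":0,"dz":0,"rx":0,"ry":0,"rz":0}]';python3 -m jog '[{"hand":0,"dx":-7,"dy":0,"dz":0,"rx":0,"ry":0,"rz":0},{"hand":0,"dx":-7,"dy":0,"dz":0,"rx":0,"ry":0,"rz":0},{"hand":0,"dx":-7,"dy":0,"dz":0,"rx":0,"ry":0,"rz":0},{"hand":0,"dx":-7,"dy":0,"dz":0,"rx":0,"ry":0,"rz":0},{"hand":0,"dx":-5,"dy":0,"dz":0,"rx":0,"ry":0,"rz":0}]'
```

```text
clock: 40.52
position: [456.1, 177.4, 2.8]
ee_rot: [0.025, 1.0, 0.0, 0.001]
contact_force: [-2.3, -1.0, 12.1]
gripper_width: -0.1
clock: 40.93
position: [491.0, 175.6, 2.8]
ee_rot: [0.025, 1.0, 0.0, 0.001]
contact_force: [-2.5, -0.7, 10.0]
gripper_width: -0.0
clock: 41.35
position: [524.3, 173.9, 2.9]
ee_rot: [0.025, 1.0, 0.0, 0.001]
contact_force: [-2.7, -1.1, 10.6]
gripper_width: 0.1
```

```bash
python3 -m jog '[{"hand":0,"dx":-5,"dy":0,"dz":0.3,"rx":0,"ry":0,"rz":0},{"hand":0,"dx":-4,"dy":0,"dz":0,"rx":0,"ry":0,"rz":0},{"hand":0,"dx":-3,"dy":0,"dz":0,"rx":0,"ry":0,"rz":0},{"hand":0,"dx":-2,"dy":0,"dz":0,"rx":0,"ry":0,"rz":0},{"hand":0,"dx":0,"dy":0,"dz":0,"rx":0,"ry":0,"rz":0}]';python3 -m jog '[{"hand":0,"dx":-1,"dy":0,"dz":0,"rx":0,"ry":0,"rz":0},{"hand":0,"dx":-1,"dy":0,"dz":0,"rx":0,"ry":0,"rz":0},{"hand":0,"dx":0,"dy":0,"dz":0,"rx":0,"ry":0,"rz":0}]'; python3 -m jog '[{"hand":0,"dx":-1,"dy":0,"dz":0,"rx":0,"ry":0,"rz":0},{"hand":0,"dx":-1,"dy":0,"dz":0,"rx":0,"ry":0,"rz":0},{"hand":0,"dx":0,"dy":0,"dz":0,"rx":0,"ry":0,"rz":0}]'
```

```text
clock: 41.77
position: [536.8, 173.3, 2.8]
ee_rot: [0.025, 1.0, -0.0, -0.0]
contact_force: [-6.2, -0.1, 13.5]
gripper_width: 0.3
clock: 42.02
position: [536.8, 173.2, 2.8]
ee_rot: [0.025, 1.0, -0.001, -0.002]
contact_force: [-11.2, 3.0, 17.3]
gripper_width: -0.2
clock: 42.27
position: [538.5, 172.8, 2.8]
ee_rot: [0.025, 1.0, -0.001, -0.002]
contact_force: [-11.5, 2.0, 17.5]
gripper_width: -0.1
```

It hit a stop at the expected travel: force rose to 11 N, then the fingers slipped. Lifting and looking.

```bash
python3 -m jog '[{"hand":0,"dx":3,"dy":0,"dz":-10,"rx":0,"ry":0,"rz":0},{"hand":0,"dx":0,"dy":0,"dz":-30,"rx":0,"ry":0,"rz":0},{"hand":0,"dx":0,"dy":0,"dz":-40,"rx":0,"ry":0,"rz":0},{"hand":0,"dx":20,"dy":-30,"dz":-20,"rx":0,"ry":0,"rz":0},{"hand":0,"dx":20,"dy":-36,"dz":0,"rx":0,"ry":0,"rz":0}]';python3 -m jog '[{"hand":0,"dx":5,"dy":-36,"dz":0,"rx":0,"ry":0,"rz":0},{"hand":0,"dx":5,"dy":-36,"dz":0,"rx":0,"ry":0,"rz":0},{"hand":0,"dx":0,"dy":-36,"dz":0,"rx":0,"ry":0,"rz":0},{"hand":0,"dx":0,"dy":-36,"dz":0,"rx":0,"ry":0,"rz":0},{"hand":0,"dx":0,"dy":-36,"dz":0,"rx":0,"ry":0,"rz":0}]';python3 -m jog '[{"hand":0,"dx":10,"dy":-36,"dz":0,"rx":0,"ry":0,"rz":0},{"hand":0,"dx":20,"dy":-30,"dz":0,"rx":0,"ry":0,"rz":0},{"hand":0,"dx":20,"dy":-20,"dz":0,"rx":0,"ry":0,"rz":0},{"hand":0,"dx":0,"dy":0,"dz":0,"rx":0,"ry":0,"rz":0}]'; python3 -c "
from h import *
st()
d=snap('top');crop(d,130,390,120,310,3,'pics/t34.png')"
```

```text
clock: 42.68
position: [499.0, 111.7, 106.0]
ee_rot: [0.023, 1.0, 0.002, 0.005]
contact_force: [-0.3, -0.6, -0.0]
gripper_width: -0.1
clock: 43.1
position: [475.5, -71.5, 101.4]
ee_rot: [0.025, 1.0, 0.0, 0.0]
contact_force: [0.5, -0.9, -1.0]
gripper_width: -0.2
clock: 43.43
position: [417.2, -155.7, 100.4]
ee_rot: [0.028, 1.0, 0.0, -0.002]
contact_force: [0.1, 0.2, -0.1]
gripper_width: 0.0
t 43.43 w [ 417.2 -155.7  100.4] hood [-177.1 -338.3] F [ 0.1  0.2 -0.1] wid 0.0 ang 3.0862
```

View pics/t34.png

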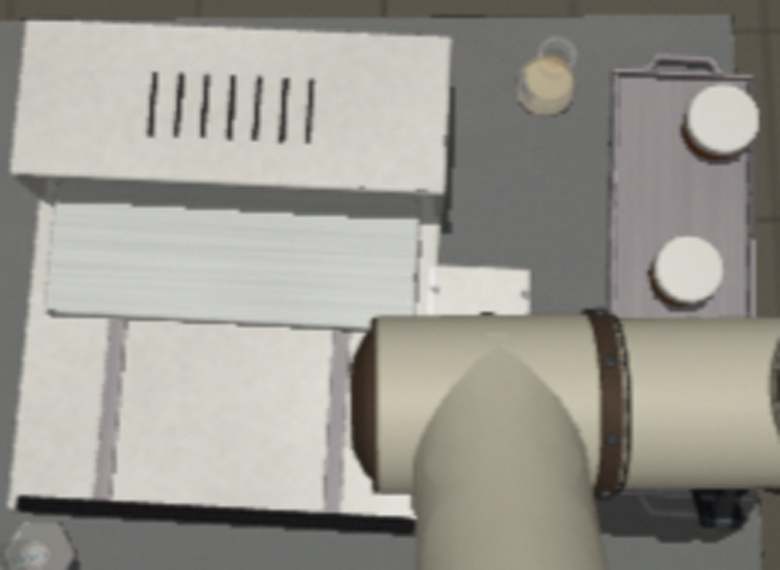

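The stage front edge is back where it was at the start (crop (46,312) against (46,313)). Next I'll close the lock by pushing the grip's right face to the left with the shut fingers.

```bash
python3 -c "
from h import *
p=h2w(-111,-228);print(p);to(*p,100,np.pi-.05)"
```

```text
[488.7434705  -48.76737158]
t 43.48 w [ 419.6 -154.9  100.9] hood [-174.7 -337.4] F [ 0.  -0.4 -0.4] wid 0.0 ang 3.0877
 turn first rotvec [ 0.0003 -0.0009 -0.0039] then d [-63.7 109.4   0.9]
```

```bash
python3 -m jog '[{"hand":0,"dx":-20,"dy":30,"dz":0,"rx":0,"ry":0,"rz":-0.004},{"hand":0,"dx":-22,"dy":35,"dz":0,"rx":0,"ry":0,"rz":0},{"hand":0,"dx":-22,"dy":35,"dz":0,"rx":0,"ry":0,"rz":0},{"hand":0,"dx":0,"dy":7,"dz":0,"rx":0,"ry":0,"rz":0},{"hand":0,"dx":0,"dy":0,"dz":0,"rx":0,"ry":0,"rz":0}]';python3 -m jog '[{"hand":0,"dx":0,"dy":0,"dz":0,"rx":0,"ry":0,"rz":0},{"hand":0,"dx":0,"dy":0,"dz":0,"rx":0,"ry":0,"rz":0}]'; python3 -c "
from h import *
p=h2w(-111,-228);to(*p,24,np.pi-.05)
d=snap('scene');crop(d,220,350,100,250,4,'pics/s35.png')"
```

```text
clock: 43.9
position: [492.6, -46.7, 101.0]
ee_rot: [0.021, 1.0, 0.0, 0.0]
contact_force: [-0.1, -0.5, 0.2]
gripper_width: 0.0
clock: 44.07
position: [490.2, -49.7, 100.9]
ee_rot: [0.023, 1.0, -0.0, -0.0]
contact_force: [-0.8, 0.1, 0.3]
gripper_width: 0.4
t 44.07 w [490.2 -49.7 100.9] hood [-109.5 -228.8] F [-0.8  0.1  0.3] wid 0.4 ang 3.0958
 turn first rotvec [-0.0001 -0.0008  0.0042] then d [ 1.5  0.8 76.9]
```

View pics/s35.png

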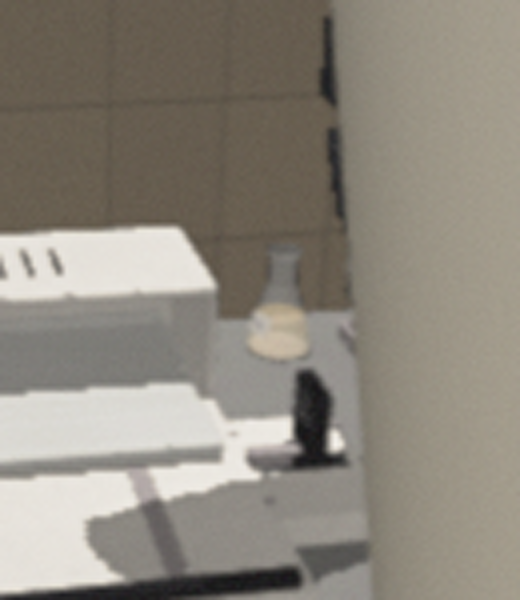

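The gripper is just hidden behind the arm, right of the grip at crop (312,420), where the numbers put it. Lowering in steps, then pushing left.

```bash
python3 -m jog '[{"hand":0,"dx":1.5,"dy":0.5,"dz":20,"rx":0,"ry":0,"rz":0},{"hand":0,"dx":0,"dy":0,"dz":20,"rx":0,"ry":0,"rz":0},{"hand":0,"dx":0,"dy":0,"dz":20,"rx":0,"ry":0,"rz":0},{"hand":0,"dx":0,"dy":0,"dz":15,"rx":0,"ry":0,"rz":0},{"hand":0,"dx":0,"dy":0,"dz":0,"rx":0,"ry":0,"rz":0}]';python3 -m jog '[{"hand":0,"dx":0,"dy":0,"dz":0,"rx":0,"ry":0,"rz":0},{"hand":0,"dx":0,"dy":4,"dz":0,"rx":0,"ry":0,"rz":0},{"hand":0,"dx":0,"dy":4,"dz":0,"rx":0,"ry":0,"rz":0},{"hand":0,"dx":0,"dy":4,"dz":0,"rx":0,"ry":0,"rz":0},{"hand":0,"dx":0,"dy":0,"dz":0,"rx":0,"ry":0,"rz":0}]'; python3 -c "
from h import *
st()"
```

```text
clock: 44.53
position: [486.3, -50.3, 23.5]
ee_rot: [0.024, 1.0, -0.001, -0.003]
contact_force: [0.2, 0.2, 0.4]
gripper_width: 0.2
clock: 44.95
position: [490.6, -36.3, 27.1]
ee_rot: [0.022, 1.0, 0.0, 0.001]
contact_force: [0.2, -0.5, -0.0]
gripper_width: -0.0
t 44.95 w [490.6 -36.3  27.1] hood [-109.7 -215.4] F [ 0.2 -0.5 -0. ] wid -0.0 ang 3.0966
```

```bash
python3 -m jog '[{"hand":0,"dx":0,"dy":4,"dz":0,"rx":0,"ry":0,"rz":0},{"hand":0,"dx":0,"dy":4,"dz":0,"rx":0,"ry":0,"rz":0}]'; python3 -m jog '[{"hand":0,"dx":0,"dy":4,"dz":0,"rx":0,"ry":0,"rz":0},{"hand":0,"dx":0,"dy":4,"dz":0,"rx":0,"ry":0,"rz":0}]'; python3 -c "
from h import *
st()
d=snap('scene');crop(d,220,350,100,250,4,'pics/s36.png')"
```

```text
clock: 45.12
position: [490.6, -28.8, 26.7]
ee_rot: [0.023, 1.0, -0.0, 0.001]
contact_force: [0.6, -2.6, 1.4]
gripper_width: 0.2
clock: 45.28
position: [490.7, -20.7, 26.3]
ee_rot: [0.023, 1.0, -0.0, 0.0]
contact_force: [0.9, -2.2, 1.5]
gripper_width: 0.1
t 45.28 w [490.7 -20.7  26.3] hood [-110.5 -199.8] F [ 0.9 -2.2  1.5] wid 0.1 ang 3.0957
```

View pics/s36.png

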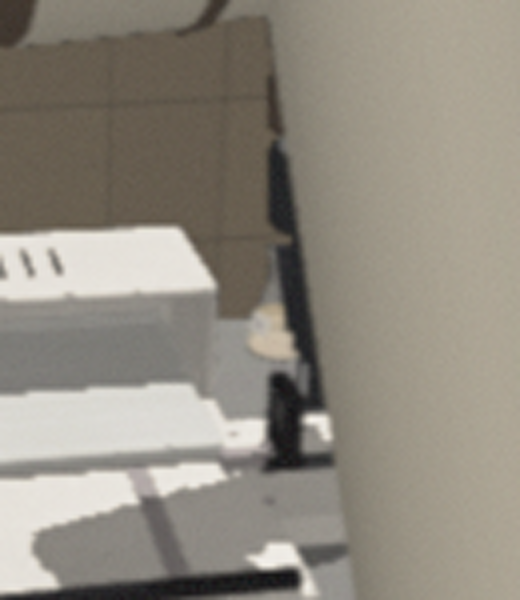

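The grip is moving left with the fingers (now at crop (285,420)). Continuing to the stop.

```bash
python3 -m jog '[{"hand":0,"dx":0,"dy":4,"dz":0,"rx":0,"ry":0,"rz":0},{"hand":0,"dx":0,"dy":4,"dz":0,"rx":0,"ry":0,"rz":0}]'; python3 -m jog '[{"hand":0,"dx":0,"dy":2,"dz":0,"rx":0,"ry":0,"rz":0},{"hand":0,"dx":0,"dy":2,"dz":0,"rx":0,"ry":0,"rz":0},{"hand":0,"dx":0,"dy":0,"dz":0,"rx":0,"ry":0,"rz":0}]';python3 -m jog '[{"hand":0,"dx":0,"dy":1.5,"dz":0,"rx":0,"ry":0,"rz":0},{"hand":0,"dx":0,"dy":1.5,"dz":0,"rx":0,"ry":0,"rz":0},{"hand":0,"dx":0,"dy":0,"dz":0,"rx":0,"ry":0,"rz":0}]'
```

```text
clock: 45.5
position: [490.9, -12.8, 26.1]
ee_rot: [0.023, 1.0, -0.0, -0.0]
contact_force: [0.6, -2.0, 0.9]
gripper_width: -0.4
clock: 45.75
position: [491.0, -8.6, 26.0]
ee_rot: [0.023, 1.0, 0.0, -0.0]
contact_force: [0.0, 1.2, 0.2]
gripper_width: -0.2
clock: 46.0
position: [490.9, -6.6, 26.0]
ee_rot: [0.023, 1.0, -0.001, -0.0]
contact_force: [0.8, -4.8, 0.4]
gripper_width: -0.1
```

```bash
python3 -c "
from h import *
st()"
```

```text
t 46.0 w [490.9  -6.6  26. ] hood [-110.9 -185.8] F [ 0.8 -4.8  0.4] wid -0.1 ang 3.0958
```

```bash
python3 -m jog '[{"hand":0,"dx":0,"dy":1,"dz":0,"rx":0,"ry":0,"rz":0},{"hand":0,"dx":0,"dy":1,"dz":0,"rx":0,"ry":0,"rz":0},{"hand":0,"dx":0,"dy":0,"dz":0,"rx":0,"ry":0,"rz":0}]';python3 -m jog '[{"hand":0,"dx":0,"dy":-4,"dz":0,"rx":0,"ry":0,"rz":0},{"hand":0,"dx":0,"dy":-6,"dz":-5,"rx":0,"ry":0,"rz":0},{"hand":0,"dx":0,"dy":-6,"dz":-25,"rx":0,"ry":0,"rz":0},{"hand":0,"dx":0,"dy":0,"dz":-38,"rx":0,"ry":0,"rz":0},{"hand":0,"dx":0,"dy":0,"dz":-38,"rx":0,"ry":0,"rz":0}]';python3 -m jog '[{"hand":0,"dx":0,"dy":-10,"dz":-38,"rx":0,"ry":0,"rz":0},{"hand":0,"dx":10,"dy":-36,"dz":-10,"rx":0,"ry":0,"rz":0},{"hand":0,"dx":10,"dy":-38,"dz":0,"rx":0,"ry":0,"rz":0},{"hand":0,"dx":10,"dy":-38,"dz":0,"rx":0,"ry":0,"rz":0},{"hand":0,"dx":10,"dy":-38,"dz":0,"rx":0,"ry":0,"rz":0}]';python3 -m jog '[{"hand":0,"dx":10,"dy":-38,"dz":0,"rx":0,"ry":0,"rz":0},{"hand":0,"dx":10,"dy":-38,"dz":0,"rx":0,"ry":0,"rz":0},{"hand":0,"dx":10,"dy":-38,"dz":0,"rx":0,"ry":0,"rz":0},{"hand":0,"dx":10,"dy":-38,"dz":0,"rx":0,"ry":0,"rz":0},{"hand":0,"dx":10,"dy":-38,"dz":0,"rx":0,"ry":0,"rz":0}]'; python3 -m jog '[{"hand":0,"dx":10,"dy":-38,"dz":0,"rx":0,"ry":0,"rz":0},{"hand":0,"dx":10,"dy":-38,"dz":0,"rx":0,"ry":0,"rz":0},{"hand":0,"dx":10,"dy":-38,"dz":0,"rx":0,"ry":0,"rz":0},{"hand":0,"dx":0,"dy":0,"dz":0,"rx":0,"ry":0,"rz":0},{"hand":0,"dx":0,"dy":0,"dz":0,"rx":0,"ry":0,"rz":0}]'
python3 -c "
from h import *
st()
d=snap('top');dishes(d,zr=(30,52));crop(d,130,390,120,310,3,'pics/t37.png')
P=lambda a,b,z:ray(d,130+(a+.5)/3-.5,120+(b+.5)/3-.5,z)[:2]
im=d['img'].astype(int);D=pts(d);m=(im.max(2)<70)&(D[...,2]>60)&(D[...,2]<95)
m[:,:270]=0;m[:,310:]=0;m[:215]=0;m[260:]=0
print('grip',m.sum(),w2h(D[m].mean(0)))
d=snap('scene');cv2.imwrite('pics/s37.png',d['img'][:,:,::-1])"
```

```text
clock: 46.25
position: [490.8, -6.3, 26.0]
ee_rot: [0.023, 1.0, -0.002, -0.001]
contact_force: [2.5, -11.1, -0.3]
gripper_width: 0.0
clock: 46.67
position: [489.4, -20.5, 132.8]
ee_rot: [0.023, 1.0, -0.0, -0.002]
contact_force: [0.9, -0.3, 1.3]
gripper_width: 0.1
clock: 47.08
position: [442.6, -179.0, 181.1]
ee_rot: [0.022, 1.0, 0.0, 0.001]
contact_force: [-0.3, -0.6, -0.2]
gripper_width: 0.2
clock: 47.5
position: [383.7, -367.0, 180.6]
ee_rot: [0.023, 1.0, 0.0, 0.001]
contact_force: [0.8, 0.0, 0.1]
gripper_width: -0.1
clock: 47.92
position: [348.2, -479.3, 179.5]
ee_rot: [0.025, 1.0, 0.001, -0.0]
contact_force: [0.8, 1.3, -0.5]
gripper_width: -0.0
t 47.92 w [ 348.2 -479.3  179.5] hood [-229.9 -665.1] F [ 0.8  1.3 -0.5] wid -0.0 ang 3.0918
lid px 312 146 n 119 z 39.2 world [706.6 -74.5] hood [ 107.9 -242.8] dia 30.0
lid px 371 159 n 428 z 39.0 world [ 677.5 -217.5] hood [  85.9 -387.1] dia 56.5
lid px 84 196 n 131 z 42.4 world [580.2 459.3] hood [-45.1 284. ] dia 31.1
lid px 207 209 n 4706 z 38.5 world [557.4 175.5] hood [-53.6  -0.6] dia 185.1
lid px 359 209 n 412 z 44.7 world [ 553.2 -183.2] hood [ -39.9 -359. ] dia 53.9
lid px 360 254 n 432 z 44.3 world [ 449.  -179.1] hood [-144.2 -360.2] dia 54.1
lid px 137 338 n 95 z 42.1 world [267.7 312.8] hood [-349.8  122.1] dia 24.9
grip 122 [-111.75005786 -168.88809313]
```

View pics/t37.png

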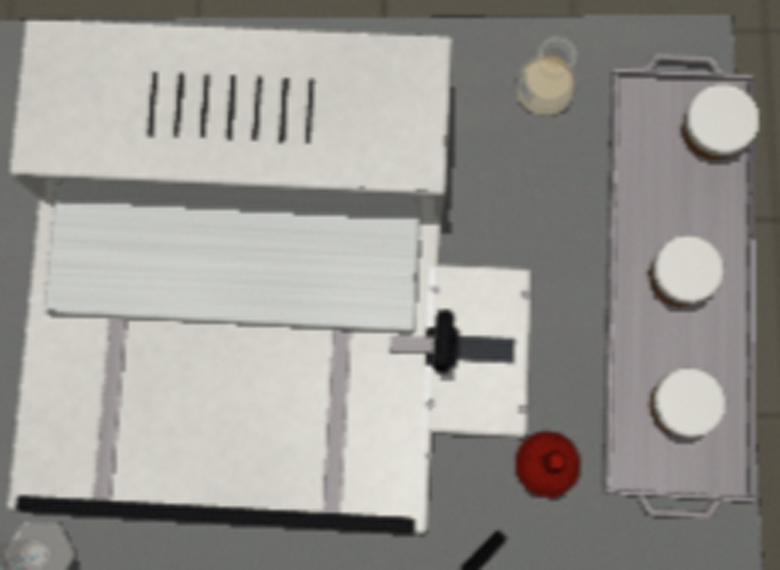

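View pics/s37.png

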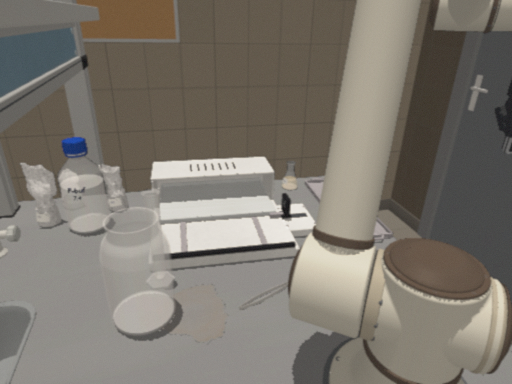

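The final pictures match the goal. The stage edge and lock grip are back at their starting pixels (grip at crop (445,342), hood y ≈ -169). Three dishes are upright in the tray, the bulb and flask are unmoved, and the arm is clear.

```bash
python3 -c "
from bench import arm
print(arm.job_done())"
```

```text
the job is handed in; nothing more can be done
None
```

I slid the lock open to its stop and dragged the stage out to its front stop. The three dishes present then went into the tray. I pushed the empty stage home, closed the lock, and handed the job in at about 48 s. No verdict was reported.

**Last checks, all from the cameras**
- **Dishes:** all three are upright in the tray. Lid heights are 39, 44.7 and 44.3 mm, against nominal heights of 38, 44 and 44 mm on the tray floor.
- **Stage:** its front edge is back within a pixel of where it started. It met its inner stop with about 11 N.
- **Lock:** the grip is back at hood y ≈ -169 mm against -170 mm closed. It met its stop with about 11 N.
- **Bystanders:** the rubber bulb and amber flask have not visibly moved, and the robot was clear of everything.

**What disagreed or was unusual**
- **Tool height:** the reported height was about 34 to 41 mm below where the cameras showed the fingertips. I relied on the cameras and contact forces instead.
- **Shifted dish:** the first dish moved about 35 mm inside the tray after I let go, probably the announced knock. It now touches the tray's right inner wall, at about -27 mm against the ±42 mm limit, and is still upright. I left it there.
- **Tilted grip:** I picked and placed the leftmost dish with the tool tilted 15° so the arm stayed clear of the overhanging furniture on the left.
- **Stage pressure:** pressing on the stage briefly reached about 17 N, slightly over the suggested 8 to 15 N.

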